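# Mend the shelf bearer with the plate from the bottom of the crate

### The arm

A 7-joint arm with a two-finger parallel gripper is mounted at the origin on the work surface. World frame = base frame: x ahead of the robot, y to its left, z up, the work surface at z = 0. Lengths are in m, angles in degrees, forces in N, time in s.
With the tool pointing down it reaches from about 0.425 to 0.875 m from the base axis. Payload 4.7 kg.
Tool frame: the origin (TCP) lies at the very end of the fingers, on their centre line; the grasp point (between the pads) lies 19 mm behind it (env.grip_point_offset is the distance from the TCP to the grasp point, in m); z points along the fingers, y is the line along which they close (so a half turn about z gives the same grasp; the last joint's range is limited). The gripper opens to 87 mm and grips with 3 to 60 N. Pads are 19 mm wide; open, the fingers measure 117 mm over their backs; the gripper's body (75 mm by 190 mm) begins 51 mm behind the grasp point.
Start: joints at [-73.046, 18.392, -4.016, 83.108, 1.295, 78.541, -3.26], TCP at [0.181, 0.624, 0.19] pointing down, gripper open.
Joint ranges: [-163.93, 163.93], [-17.29, 119.83], [-79.2, 71.16], [3.27, 140.29], [-89.18, 269.18], [5.43, 117.66], [-154.24, 154.24]. Speed limits (degrees/s): [147.25, 147.25, 180, 180, 180, 180, 180].

### API

Orientations are given as [roll, pitch, yaw] about the fixed x, y, z axes, in that order (R = Rz(yaw) Ry(pitch) Rx(roll)).
In Python, from cell import env gives the robot as it stands.
- The arm moves only by the tool jog_arm, never from a script. Its argument "motion" is a list of rows, each an object of numbers: "x", "y", "z": the shift along the tool's x, y, z in cm; "ax", "ay", "az": the turn, a rotation vector about the tool's x, y, z in degrees. In form: [{"x": .., "y": .., "z": .., "ax": .., "ay": .., "az": ..}, ...]. A call has exactly 5 rows; each row shifts and turns the commanded pose from where the row before left it, along the tool's axes as they then stand; what a row does not reach is not made up. A row lasts 1/10 s, in which the tool goes at most 50 mm and 8.59 degrees, less where a joint would pass 70% of its speed; a pose out of reach is approached as far as the arm can. A call is refused whole if a number of a shift passes 5 or a number of a turn 8.59, either way. A call with a gripper value outside its range is refused whole. "claw" is the gripper command: -1 is shut, 1 is fully open, values between are in proportion, set as the call begins (left out, the last holds). The fingers move at their own pace and stop on an object; "squeeze" is the grip in N (left out, the last holds). Time passes only in rows, so rows that do not move let the fingers close, or fill a call up. It gives the time, the measured TCP pose, the force, the opening and the grip force at its end, in the units of the state.
- env.get_obs(): the state, without advancing time (a new reading comes with each control period).
- env.read_camera(name): name is "scene" or "side" or "wrist"; returns the picture (480x640x3 uint8, red, green, blue); there is no depth.
- env.camera_params(name): a dict with "fx", "fy", "cx", "cy" (pixels), "k1" (the pictures are not rectified: a ray, as slopes to the right and down, at radius r is drawn at 1 + k1 r^2 times it, then the intrinsics apply), "extrinsics" (4x4, takes a point from world to camera coordinates). Camera axes: x right, y up, looking along -z (the intrinsics and any distortion apply to the point x, -y, -z); pixel columns grow to the right and rows downward; lengths in m; the calibration is good to about 2 mm. A picture is of the moment at which its call begins: read the wrist's pose just before it. camera_params takes no time and is no camera call; for the wrist camera it gives the pose at the moment of the call.
- env.sign_off(): hands the job in; it is judged then, once.
The state is a dict: "time_s": time; "qpos": joint angles; "joint_velocities": joint speeds; "effort": joint torques, N m; "tool_pos": TCP position; "tool_rot": TCP orientation; "force": force on the tool from outside, world axes, zero at the start; "wrist_torque": the same for the moment, N m; "grip_width": finger opening in m; "grasp_force": force on a finger pad.
Only numpy, scipy, OpenCV 4.12 (cv2) and the standard library are available. Lean on these libraries where they do the work, as an engineer would, in place of code of your own. Each camera call takes 0.05 s, during which the arm holds its last target. There are 200 camera calls.

### The job

Get the broken shelf bearer ready for gluing and screwing: butt the loose half of the timber tight and in line against the end of the clamped half, and move all the loose things from the crate into the black tray. Only when both are done, lift the steel mending plate off the crate's floor and lay it flat along the bearer, centred over the closed joint, and set the half brick on the middle of the plate to hold it down. Leave the other things on the bench where they stand.

Things in the scene. Friction and masses are not known exactly. Their poses are not given: they have to be found in the camera images.
- crate: Open-topped brown wooden crate fixed to the bench, outer 200 (x) x 297 (y) x 60 mm high, walls and floor 6 mm thick; origin at the centre of its underside, z up. The steel mending plate lies on its floor under a heap of loose things. Crate and tray may stand either way round (left/right).
- tray: Open-topped black plastic tray fixed to the bench, outer 200 (x) x 297 (y) x 45 mm high, walls and floor 6 mm thick, empty at the start; origin at the centre of its underside, z up. Wide enough for four of the short things side by side across it, with the others laid on top.
- plate: Flat steel mending plate, 200 long (x) x 40 wide (y) x 8 mm thick (z), about 0.35 kg, four screw holes; origin at the centre of its underside, x along its length, y across, z up. The same either way round. Starts flat on the crate's floor, along the crate's long side.
- brush: Scrubbing brush, wooden back 125 x 32 mm on a bristle block 28 mm wide, 36 mm high in all; origin at the centre of its underside, x along its length, y across, z up. In the crate, resting on the plate crosswise.
- sander: Cork sanding block, 120 x 32 mm, 36 mm high in all, wooden grip 26 mm wide on top from 24 mm up; origin at the centre of its underside, x along its length, y across, z up. In the crate, resting on the plate crosswise.
- offcut: One of the loose things in the crate; may be absent. Notched pine offcut, 120 x 32 x 36 mm high; the notch in the middle of the top is 40 long and 16 mm deep; origin at the centre of its underside, x along its length, y across, z up. Rests on the plate crosswise near its end.
- plane: One of the loose things in the crate; may be absent. Small block plane, steel sole 125 x 34 x 14 mm with a wooden body 28 mm wide up to 34 mm high over its middle, about 0.25 kg; origin at the centre of its underside, x along its length, y across, z up. Rests on the plate crosswise near its end.
- saw: One of the loose things in the crate; may be absent. Folded pruning saw, a wooden handle 150 x 30 x 26 mm high; origin at the centre of its underside, x along its length, y across, z up. Lies lengthwise on top of the brush and the sanding block.
- stone: One of the loose things in the crate; may be absent. Whetstone on a wooden base, 150 x 40 mm, 30 mm high (base 14 mm high, stone 34 mm wide), about 0.28 kg; origin at the centre of its underside, x along its length, y across, z up. Lies lengthwise on top of the brush and the sanding block.
- bearer_fixed: Fixed half of a pine shelf bearer, 240 long x 45 wide x 36 mm high, clamped to the bench near the crate and tray. Origin at the underside of its free end face, in the middle of the width; +x points out of that end face towards the loose half (the timber runs to -x), z up. A steel clamp stands on it 175 to 225 mm back from the free end, 98 mm high.
- joint_top (a point): Middle of the upper edge of the fixed half's free end face, 36 mm above the bench: where the centre of the plate's underside belongs. Axes as bearer_fixed.
- bearer_loose: Loose half of the bearer, 220 long (x) x 45 wide (y) x 36 mm high, plain, about 0.2 kg, lying on the bench past the fixed half's free end with a gap of 25 to 55 mm, a little out of line; origin at the centre of its underside, x along its length, y across, z up. Its ends are alike. When butted in line its origin is 110 mm along +x from the origin of bearer_fixed.
- brick: Half a paving brick, a plain block 110 (x) x 55 (y) x 50 mm high, about 0.55 kg, on the bench at the right beyond the loose half; origin at its centre (25 mm above its underside), x along its length, z up.
- feed_bottle: Bystander: white plant-feed bottle, 68 mm across, 190 mm tall, standing behind the crate and tray; origin at the centre of its underside.
- jar: Bystander: glass jar with a steel lid, 72 mm across, 100 mm tall, at the back; origin at the centre of its underside.
- pot: Bystander: terracotta pot, 110 mm across, 100 mm tall, at the left; origin at the centre of its underside.
- tin: Bystander: steel can, 80 mm across, 110 mm tall, at the right; origin at the centre of its underside.
- screwdriver: Bystander: screwdriver lying on the bench near the robot; origin under its middle.
- tape: Bystander: grey tape measure, 70 x 35 x 60 mm high, standing at the left, past the clamped half's far end; origin at the centre of its underside.

How it is judged:
By the outcome, as a careful person would: the job done as asked, in the order asked, and still so for the second after the job is handed in, with the robot touching nothing.
Of offcut, plane, saw, stone only 2 to 4 are there at a start; the rules pass over those that are not, and their reading is None.
At some moment in a run one of saw, stone, bearer_loose, brick may be knocked a few centimetres aside while the robot is not near it.
Once in a run the grip may slacken for a moment while it holds something.
It also fails if it takes over 208 s, if anything falls off the work surface, if the arm or the gripper's body presses on something with over 40 N, if the wrist force passes 120 N, or if a joint passes its speed limit or range.

## Working session

There is one attempt and no reset: what is moved stays moved. The work goes in short steps, Python scripts to look and compute and a tool call to move; the robot and the scene stay as the last step left them, time stands still between calls to the robot, and variables do not carry over. Pictures are saved under pics/ and viewed, at most 14 in all, crops included, and the job is handed in when it is done.

Besides the shell and the picture viewer there is one more tool, called after "Call:" by a JSON object that holds its "api" and its "payload". jog_arm: Moves the arm, as the interface text tells. Its arguments: {"type":"object","properties":{"motion":{"type":"array"},"claw":{"type":"number"},"squeeze":{"type":"number"}},"required":["motion"]}

```bash
ls; mkdir -p pics; python3 - <<'E'
from cell import env
import cv2,json
for n in ["scene","side"]:
    p=env.camera_params(n); print(n,p)
    cv2.imwrite(f"pics/{n}0.png",env.read_camera(n)[:,:,::-1])
print(env.get_obs(), env.grip_point_offset)
print(env.camera_params("wrist"))
E
```

```text
pics
scene {'fx': 572.2877848201294, 'fy': 572.2877848201294, 'cx': 325.83042939474166, 'cy': 247.46291917583645, 'k1': -0.1435489171340755, 'extrinsics': array([[-0.66854588,  0.7436558 ,  0.00473873,  0.37405578],
       [-0.60354175, -0.54628436,  0.58078461,  0.32440337],
       [ 0.43449253,  0.38542114,  0.81404348, -1.6250929 ],
       [ 0.        ,  0.        ,  0.        ,  1.        ]])}
side {'fx': 521.4420736758508, 'fy': 521.4420736758508, 'cx': 329.54744083978534, 'cy': 245.5042980584124, 'k1': -0.0864510757827162, 'extrinsics': array([[-9.97714630e-01, -6.75681022e-02,  2.62549175e-04,
         5.49966384e-01],
       [ 4.18463269e-02, -6.14845231e-01,  7.87536810e-01,
        -6.91467484e-02],
       [-5.30509406e-02,  7.85747984e-01,  6.16267559e-01,
        -1.26866143e+00],
       [ 0.00000000e+00,  0.00000000e+00,  0.00000000e+00,
         1.00000000e+00]])}
{'time_s': 0.1, 'qpos': array([-73.0456285 ,  18.43281754,  -4.01535449,  83.16745681,
         1.29556316,  78.54056622,  -3.26042652]), 'joint_velocities': array([ 0.00243271, -0.14759507,  0.11935774, -0.07
[... 206 characters left out ...]
_pos': array([0.18066646, 0.62382296, 0.18949751]), 'tool_rot': array([-1.79904421e+02,  6.05685100e-03,  1.63854736e+02]), 'force': array([-0.03434979, -0.08654719, -0.25477136]), 'wrist_torque': array([-0.02607122,  0.01802767, -0.01930413]), 'grasp_force': 0.0, 'grip_width': 0.08703285964616127} 0.0187
{'fx': 406.08328672726003, 'fy': 406.08328672726003, 'cx': 324.32251437547916, 'cy': 239.67580691592215, 'k1': 0.0010073574207569269, 'extrinsics': array([[ 0.27852894,  0.96042686, -0.0013667 , -0.64925618],
       [-0.91674799,  0.26543703, -0.29852354,  0.03684361],
       [-0.28634726,  0.08440037,  0.95440129, -0.39201574],
       [ 0.        ,  0.        ,  0.        ,  1.        ]])}
```

View pics/scene0.png

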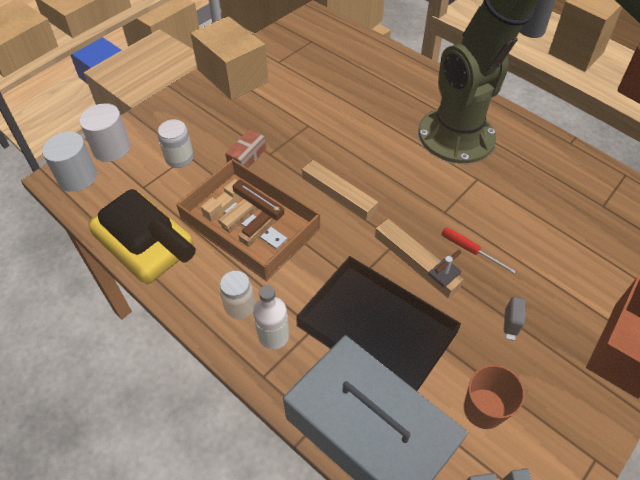

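View pics/side0.png

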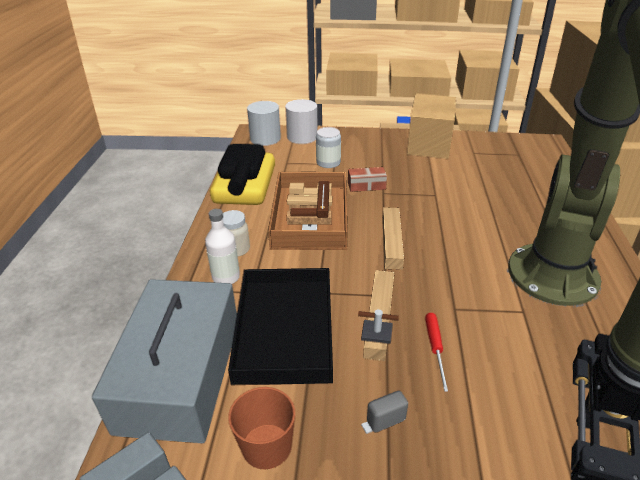

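```bash
cat > h.py <<'E'
import numpy as np,cv2
from cell import env
from scipy.optimize import least_squares
def P(n): return n if isinstance(n,dict) else env.camera_params(n)
def proj(n,pts):
    p=P(n);T=p['extrinsics'];c=np.atleast_2d(pts)@T[:3,:3].T+T[:3,3]
    s=np.c_[c[:,0]/-c[:,2],-c[:,1]/-c[:,2]];s=s*(1+p['k1']*(s**2).sum(1,keepdims=True))
    return np.c_[s[:,0]*p['fx']+p['cx'],s[:,1]*p['fy']+p['cy']]
def unproj(n,px,z):
    p=P(n);T=p['extrinsics'];px=np.atleast_2d(px).astype(float)
    d=np.c_[(px[:,0]-p['cx'])/p['fx'],(px[:,1]-p['cy'])/p['fy']];s=d.copy()
    for _ in range(20): s=d/(1+p['k1']*(s**2).sum(1,keepdims=True))
    r=np.c_[s[:,0],-s[:,1],-np.ones(len(s))]@T[:3,:3];o=-T[:3,:3].T@T[:3,3]
    return o+r*((z-o[2])/r[:,2])[:,None]
def st():
    o=env.get_obs();print('t',round(o['time_s'],2),'pos',o['tool_pos'].round(4),'rot',o['tool_rot'].round(2),'q',o['qpos'].round(0),'F',o['force'].round(1),'w',round(o['grip_width'],4),'g',round(o['grasp_force'],1));return o
def to(x,y,z,yaw):
    "cm shift in tool axes + az turn to get to target"
    o=env.get_obs();from scipy.spatial.transform import Rotation as R
    r=R.from_euler('xyz',o['tool_rot'],degrees=True);d=r.inv().apply(np.array([x,y,z])-o['tool_pos'])*100
    g=R.from_euler('xyz',[180,0,yaw],degrees=True)
    print('shift',d.round(2),'turn',(r.inv()*g).as_rotvec(degrees=True).round(2))
def snap(n,name,scale=1,box=None):
    p=env.camera_params(n);im=env.read_camera(n)[:,:,::-1]
    if box: im=im[box[1]:box[3],box[0]:box[2]]
    if scale!=1: im=cv2.resize(im,None,fx=scale,fy=scale,interpolation=cv2.INTER_CUBIC)
    cv2.imwrite(f'pics/{name}.png',im);np.save(f'pics/{name}.npy',p,allow_pickle=True);return p
E
python3 - <<'E'
from h import *
U=lambda n,l,z:print(n,[tuple(a[:2].round(3)) for a in unproj(n,l,z)])
U('scene',[(235,163),(179,209),(268,273),(319,220)],.06)
U('scene',[(351,259),(299,322),(459,323)],.045)
U('scene',[(461,284),(455,292),(383,223),(376,230)],.036)
U('scene',[(312,163),(304,169),(377,207),(370,216)],.036)
U('scene',[(227,150),(245,134),(266,148),(248,165)],.05)
U('side',[(282,172),(344,172),(346,237),(271,236)],.06)
U('side',[(247,269),(329,269),(332,371),(234,371)],.045)
U('side',[(374,271),(393,271),(387,346),(363,346)],.036)
U('side',[(384,208),(400,208),(384,259),(403,259)],.036)
U('side',[(349,169),(385,169),(386,180),(350,180)],.05)
T=env.camera_params('wrist')['extrinsics'];print('wristcam',-T[:3,:3].T@T[:3,3])
E
```

```text
scene [(np.float64(0.537), np.float64(-0.337)), (np.float64(0.734), np.float64(-0.325)), (np.float64(0.718), np.float64(-0.031)), (np.float64(0.53), np.float64(-0.048))]
scene [(np.float64(0.557), np.float64(0.075)), (np.float64(0.756), np.float64(0.099)), (np.float64(0.527), np.float64(0.357))]
scene [(np.float64(0.436), np.float64(0.302)), (np.float64(0.463), np.float64(0.304)), (np.float64(0.419), np.float64(0.06)), (np.float64(0.447), np.float64(0.061))]
scene [(np.float64(0.387), np.float64(-0.204)), (np.float64(0.417), np.float64(-0.205)), (np.float64(0.389), np.float64(0.018)), (np.float64(0.423), np.float64(0.023))]
scene [(np.float64(0.513), np.float64(-0.396)), (np.float64(0.439), np.float64(-0.406)), (np.float64(0.439), np.float64(-0.324)), (np.float64(0.514), np.float64(-0.314))]
side [(np.float64(0.715), np.float64(-0.34)), (np.float64(0.532), np.float64(-0.352)), (np.float64(0.513), np.float64(-0.035)), (np.float64(0.698), np.float64(-0.026))]
side [(np.float64(0.739), np.float64(0.085)), (np.float64(0.548), np.float64(0.071)), (np.float64(0.522), np.float64(0.366)), (np.float64(0.707), np.float64(0.38))]
side [(np.float64(0.443), np.float64(0.061)), (np.float64(0.398), np.float64(0.058)), (np.float64(0.416), np.float64(0.29)), (np.float64(0.464), np.float64(0.293))]
side [(np.float64(0.415), np.float64(-0.206)), (np.float64(0.371), np.float64(-0.209)), (np.float64(0.419), np.float64(0.015)), (np.float64(0.373), np.float64(0.012))]
side [(np.float64(0.519), np.float64(-0.389)), (np.float64(0.41), np.float64(-0.396)), (np.float64(0.408), np.float64(-0.332)), (np.float64(0.513), np.float64(-0.325))]
wristcam [0.10236031 0.64686969 0.38425167]
```

Call:
{"api": "jog_arm", "payload": {"motion": [{"az": 8.5, "z": -1.5}, {"az": 8.5, "z": -1.5}, {"az": 8.5, "z": -1.5}, {"az": 8.5, "z": -1.5}, {"az": 8.5, "z": -1.5}]}}

```text
$.motion[0]: bad value
```

Call:
{"api": "jog_arm", "payload": {"motion": [{"az": 8.5}, {"az": 8.5}, {"az": 8.5}, {"az": 5.9}, {}]}}

```text
$.motion[0]: bad value
```

Call:
{"api": "jog_arm", "payload": {"motion": [{"x": -2.5, "y": 4.2}, {"x": -2.5, "y": 4.2}, {"x": -2.5, "y": 4.2}, {"x": -2.5, "y": 4.2}, {"x": -2.5, "y": 4.2}]}}

```text
$.motion[0]: bad value
```

Call:
{"api": "jog_arm", "payload": {"motion": [{"x": -4.8, "y": 1.3}, {"x": -4.8, "y": 1.3}, {"x": -4.8, "y": 1.3}, {"x": -4.8, "y": 1.3}, {"x": -4.8, "y": 1.3}]}}

```text
$.motion[0]: bad value
```

Call:
{"api": "jog_arm", "payload": {"motion": [{"x": -4.8, "y": 1.3}, {"x": -4.8, "y": 1.3}, {"x": -4.8, "y": 1.3}, {"x": -4.8, "y": 1.3}, {"x": -4.8, "y": 1.3}]}}

```text
$.motion[0]: bad value
```

Call:
{"api": "jog_arm", "payload": {"motion": [{"x": -4.8, "y": 1.3}, {"x": -4.8, "y": 1.3}, {"x": -4.8, "y": 1.3}, {}, {}]}}

```text
$.motion[0]: bad value
```

```bash
python3 - <<'E'
from h import *
st(); p=snap('wrist','w1',1.25); print(-p['extrinsics'][:3,:3].T@p['extrinsics'][:3,3])
E
```

```text
t 0.1 pos [0.1807 0.6238 0.1895] rot [-1.7990e+02  1.0000e-02  1.6385e+02] q [-73.  18.  -4.  83.   1.  79.  -3.] F [-0.  -0.1 -0.3] w 0.087 g 0.0
[0.10236031 0.64686969 0.38425167]
```

View pics/w1.png

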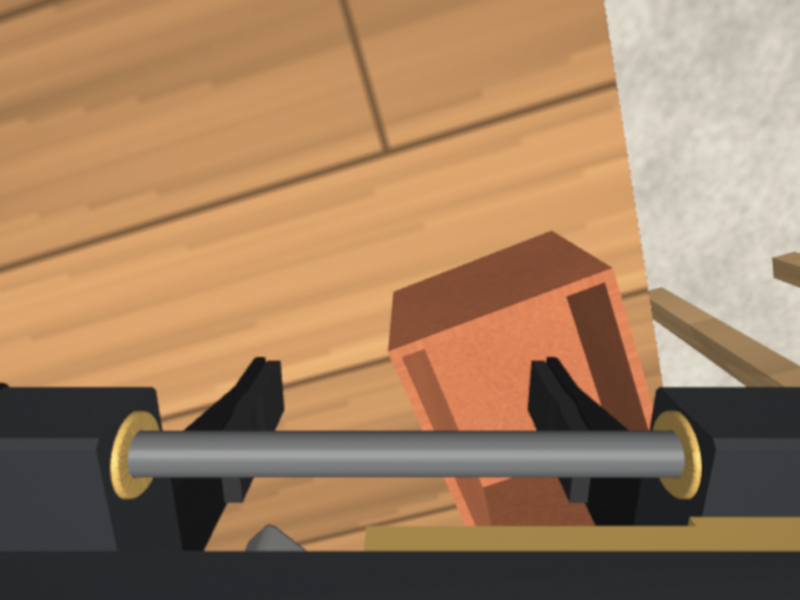

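Call:
{"api": "jog_arm", "payload": {"motion": [{"x": 0, "y": 0, "z": -1.5, "ax": 0, "ay": 0, "az": 8.5}, {"x": 0, "y": 0, "z": -1.5, "ax": 0, "ay": 0, "az": 8.5}, {"x": 0, "y": 0, "z": -1.5, "ax": 0, "ay": 0, "az": 8.5}, {"x": 0, "y": 0, "z": -1.5, "ax": 0, "ay": 0, "az": 8.5}, {"x": 0, "y": 0, "z": -1.5, "ax": 0, "ay": 0, "az": 8.5}]}}

```text
time_s: 0.65
tool_pos: [0.1807, 0.6241, 0.2656]
tool_rot: [-180.0, 0.0, 121.0]
force: [0.2, -0.3, -0.2]
grip_width: 0.0872
grasp_force: 0.0
```

Call:
{"api": "jog_arm", "payload": {"motion": [{"x": 0, "y": 0, "z": 0, "ax": 0, "ay": 0, "az": 8.5}, {"x": 0, "y": 0, "z": 0, "ax": 0, "ay": 0, "az": 8.5}, {"x": 0, "y": 0, "z": 0, "ax": 0, "ay": 0, "az": 8.5}, {"x": 0, "y": 0, "z": 0, "ax": 0, "ay": 0, "az": 5.9}, {"x": -2.5, "y": 4.2, "z": 0, "ax": 0, "ay": 0, "az": 0}]}}

```text
time_s: 1.15
tool_pos: [0.2138, 0.603, 0.2642]
tool_rot: [-179.7, -0.1, 90.6]
force: [-0.2, 1.4, -0.4]
grip_width: 0.0873
grasp_force: 0.0
```

Call:
{"api": "jog_arm", "payload": {"motion": [{"x": -2.5, "y": 4.2, "z": 0, "ax": 0, "ay": 0, "az": 0}, {"x": -2.5, "y": 4.2, "z": 0, "ax": 0, "ay": 0, "az": 0}, {"x": -2.5, "y": 4.2, "z": 0, "ax": 0, "ay": 0, "az": 0}, {"x": -2.5, "y": 4.2, "z": 0, "ax": 0, "ay": 0, "az": 0}, {"x": -4.8, "y": 1, "z": 0, "ax": 0, "ay": 0, "az": 0}]}}

```text
time_s: 1.65
tool_pos: [0.4047, 0.4497, 0.263]
tool_rot: [179.9, 0.2, 89.8]
force: [0.9, -0.3, 0.9]
grip_width: 0.0871
grasp_force: 0.0
```

Call:
{"api": "jog_arm", "payload": {"motion": [{"x": -4.9, "y": 0.6, "z": 0, "ax": 0, "ay": 0, "az": 0}, {"x": -4.9, "y": 0.6, "z": 0, "ax": 0, "ay": 0, "az": 0}, {"x": -4.9, "y": 0.6, "z": 0, "ax": 0, "ay": 0, "az": 0}, {"x": -4.9, "y": 0.6, "z": 0, "ax": 0, "ay": 0, "az": 0}, {"x": -4.9, "y": 0.6, "z": 0, "ax": 0, "ay": 0, "az": 0}]}}

```text
time_s: 2.15
tool_pos: [0.4303, 0.204, 0.2653]
tool_rot: [-180.0, -0.0, 90.0]
force: [1.3, -0.0, -0.3]
grip_width: 0.0871
grasp_force: 0.0
```

Call:
{"api": "jog_arm", "payload": {"motion": [{"x": -4.9, "y": 0.6, "z": 0, "ax": 0, "ay": 0, "az": 0}, {"x": -4.9, "y": 0.6, "z": 0, "ax": 0, "ay": 0, "az": 0}, {"x": -4.9, "y": 0.6, "z": 0, "ax": 0, "ay": 0, "az": 0}, {"x": -4.9, "y": 0.6, "z": 0, "ax": 0, "ay": 0, "az": 0}, {"x": -4.9, "y": 0.6, "z": 0, "ax": 0, "ay": 0, "az": 0}]}}

```text
time_s: 2.65
tool_pos: [0.46, -0.0409, 0.2654]
tool_rot: [180.0, -0.1, 90.0]
force: [2.0, 1.0, 0.1]
grip_width: 0.0872
grasp_force: 0.0
```

Call:
{"api": "jog_arm", "payload": {"motion": [{"x": -4.9, "y": -0.5, "z": 0, "ax": 0, "ay": 0, "az": 0}, {"x": 0, "y": 0, "z": -2, "ax": 0, "ay": 0, "az": 8.5}, {"x": 0, "y": 0, "z": -2, "ax": 0, "ay": 0, "az": 8.5}, {"x": 0, "y": 0, "z": -2, "ax": 0, "ay": 0, "az": 8.5}, {"x": 0, "y": 0, "z": -2, "ax": 0, "ay": 0, "az": 8.5}]}}

```text
time_s: 3.15
tool_pos: [0.4549, -0.088, 0.3461]
tool_rot: [-180.0, -0.0, 55.6]
force: [1.0, -0.7, -0.8]
grip_width: 0.0872
grasp_force: 0.0
```

Call:
{"api": "jog_arm", "payload": {"motion": [{"x": 0, "y": 0, "z": -1, "ax": 0, "ay": 0, "az": 8.5}, {"x": 0, "y": 0, "z": 0, "ax": 0, "ay": 0, "az": 8.5}, {"x": 0, "y": 0, "z": 0, "ax": 0, "ay": 0, "az": 8.5}, {"x": 0, "y": 0, "z": 0, "ax": 0, "ay": 0, "az": 8.5}, {"x": 0, "y": 0, "z": 0, "ax": 0, "ay": 0, "az": 8.5}]}}

```text
time_s: 3.65
tool_pos: [0.455, -0.0879, 0.3553]
tool_rot: [-180.0, 0.0, 13.1]
force: [-0.8, -0.0, 0.2]
grip_width: 0.087
grasp_force: 0.0
```

```bash
python3 - <<'E'
from h import *
st(); p=snap('wrist','w2',1.25);to(.46,-.15,.38,0)
E
```

```text
t 3.65 pos [ 0.455  -0.0879  0.3553] rot [-1.7999e+02  1.0000e-02  1.3100e+01] q [-31.  -9.  34.  92.   5.  95. -74.] F [-0.8 -0.   0.2] w 0.087 g 0.0
shift [-0.89  6.16 -2.48] turn [-0.    0.02 12.78]
```

View pics/w2.png

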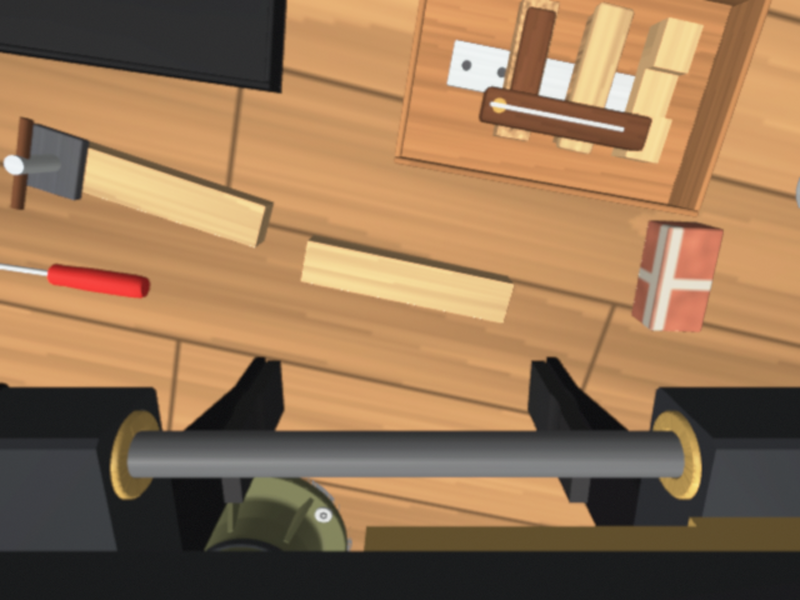

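```bash
python3 - <<'E'
from h import *
p=np.load('pics/w2.npy',allow_pickle=True).item()
def U(l,z,nm):
    a=unproj(p,np.array(l)/1.25,z)[:,:2];print(nm,a.round(4).tolist(),'mean',a.mean(0).round(4),[round(float(np.degrees(np.arctan2(*(a[i]-a[j])[::-1]))),1) for i,j in [(1,0),(2,3)] if len(a)==4]);
U([(310,243),(513,284),(503,322),(302,283)],.036,'loose')
U([(86,150),(266,206),(256,246),(82,192)],.036,'fixed(y+..)')
U([(482,108),(650,141)],.070,'saw ends'); U([(490,88),(650,118),(645,150),(481,118)],.076,'saw')
U([(526,9),(554,10),(538,95),(512,92)],.05,'dark')
U([(603,3),(632,9),(590,150),(559,142)],.05,'brush')
U([(665,18),(703,27),(660,162),(627,155)],.05,'offcut')
U([(455,40),(447,83)],.014,'plate end'); U([(527,100),(620,110)],.014,'')
U([(650,222),(722,229),(704,332),(656,329)],.05,'brick')
U([(427,0),(396,157),(696,212),(768,5)],.06,'crate')
U([(282,91),(0,52)],.045,'tray')
E
```

```text
loose [[0.4167, 0.0035], [0.4219, -0.2117], [0.3788, -0.2134], [0.3728, 0.0044]] mean [ 0.3975 -0.1043] [-88.6, -88.4]
fixed(y+..) [[0.4576, 0.2311], [0.4437, 0.053], [0.401, 0.057], [0.416, 0.2333]] mean [0.4296 0.1436] [-94.5, -94.9]
saw ends [[0.5785, -0.129], [0.5859, -0.2842]] mean [ 0.5822 -0.2066] []
saw [[0.5952, -0.1306], [0.6034, -0.2744], [0.577, -0.2799], [0.5698, -0.1296]] mean [ 0.5864 -0.2036] [-86.7, -87.3]
dark [[0.6672, -0.1471], [0.672, -0.1712], [0.6027, -0.1784], [0.5997, -0.1545]] mean [ 0.6354 -0.1628] [-78.8, -83.0]
brush [[0.6869, -0.2111], [0.6882, -0.2374], [0.5675, -0.2409], [0.5678, -0.2101]] mean [ 0.6276 -0.2249] [-87.1, -90.5]
offcut [[0.6881, -0.2681], [0.689, -0.3035], [0.5722, -0.3093], [0.5711, -0.2765]] mean [ 0.6301 -0.2894] [-88.5, -88.2]
plate end [[0.6362, -0.0944], [0.5978, -0.0965]] mean [ 0.617  -0.0955] []
 [[0.6006, -0.1771], [0.6126, -0.2695]] mean [ 0.6066 -0.2233] []
brick [[0.5163, -0.321], [0.5259, -0.3928], [0.4202, -0.4186], [0.4119, -0.3682]] mean [ 0.4686 -0.3752] [-82.4, -80.7]
crate [[0.6521, -0.0612], [0.5202, -0.0639], [0.5357, -0.3554], [0.7142, -0.3462]] mean [ 0.6055 -0.2067] [-178.8, -177.1]
tray [[0.5531, 0.0518], [0.5278, 0.3052]] mean [0.5405 0.1785] []
```

Call:
{"api": "jog_arm", "payload": {"motion": [{"x": 0, "y": 0, "z": 2.5, "ax": 0, "ay": 0, "az": -8.5}, {"x": 0, "y": 0, "z": 2.5, "ax": 0, "ay": 0, "az": -8.5}, {"x": 0, "y": 0, "z": 2.5, "ax": 0, "ay": 0, "az": -8.5}, {"x": 0, "y": 0, "z": 2.5, "ax": 0, "ay": 0, "az": -8.5}, {"x": 0, "y": 0, "z": 2.5, "ax": 0, "ay": 0, "az": -8.5}]}}

```text
time_s: 4.2
tool_pos: [0.455, -0.0878, 0.2294]
tool_rot: [-180.0, -0.0, 56.5]
force: [-0.4, 0.2, -0.1]
grip_width: 0.0868
grasp_force: 0.0
```

Call:
{"api": "jog_arm", "payload": {"motion": [{"x": 0, "y": 0, "z": 2.5, "ax": 0, "ay": 0, "az": -8.5}, {"x": 0, "y": 0, "z": 2.5, "ax": 0, "ay": 0, "az": -8.5}, {"x": 0, "y": 0, "z": 2.5, "ax": 0, "ay": 0, "az": -8.5}, {"x": 0, "y": 0, "z": 2.5, "ax": 0, "ay": 0, "az": -8.5}, {"x": 0, "y": 0, "z": 0, "ax": 0, "ay": 0, "az": -1.9}]}}

```text
time_s: 4.7
tool_pos: [0.4523, -0.0876, 0.1271]
tool_rot: [-179.6, 0.0, 92.2]
force: [-0.5, 0.2, -0.2]
grip_width: 0.0873
grasp_force: 0.0
```

Call:
{"api": "jog_arm", "payload": {"motion": [{"x": -4.8, "y": 0, "z": 0, "ax": 0, "ay": 0, "az": 0}, {"x": -4.8, "y": 0, "z": 0, "ax": 0, "ay": 0, "az": 0}, {"x": 0, "y": -2.4, "z": 0, "ax": 0, "ay": 0, "az": 0}, {"x": 0, "y": -2.4, "z": 0, "ax": 0, "ay": 0, "az": 0}, {"x": 0, "y": 0, "z": 0, "ax": 0, "ay": 0, "az": 0}]}}

```text
time_s: 5.2
tool_pos: [0.4076, -0.1859, 0.1297]
tool_rot: [-179.9, -0.1, 91.9]
force: [0.0, 0.4, -0.2]
grip_width: 0.0872
grasp_force: 0.0
```

```bash
python3 - <<'E'
from h import *
st(); p=snap('wrist','w3',1.25);to(.3996,-.184,.010,91.5)
E
```

```text
t 5.2 pos [ 0.4076 -0.1859  0.1297] rot [-1.7991e+02 -1.4000e-01  9.1870e+01] q [-32.  -9.  50. 116.   7.  70.  17.] F [ 0.   0.4 -0.2] w 0.0872 g 0.0
shift [ 0.13 -1.   12.03] turn [ 0.04 -0.12  0.43]
```

View pics/w3.png

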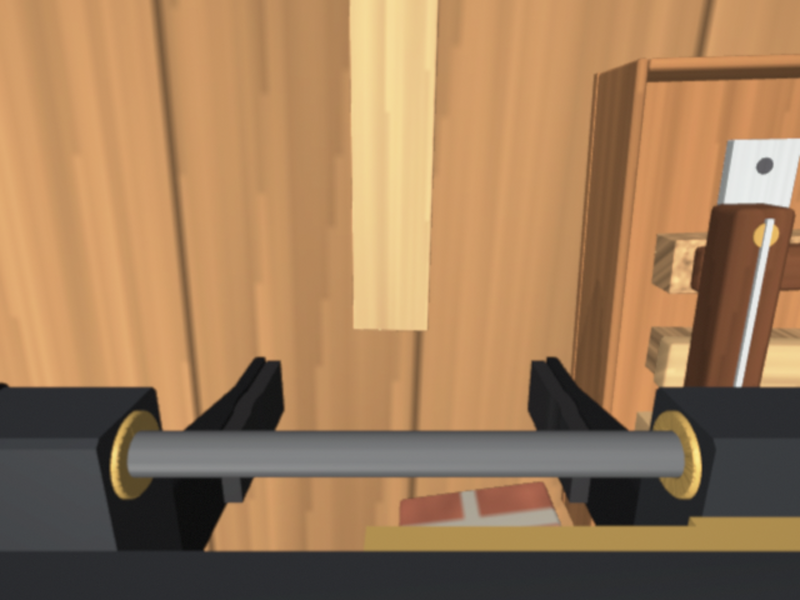

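```bash
python3 - <<'E'
from h import *
p=np.load('pics/w3.npy',allow_pickle=True).item()
print(unproj(p,np.array([(354,329),(427,330),(350,0),(437,0)])/1.25,.036))
E
```

```text
[[ 0.37791904 -0.21317476  0.036     ]
 [ 0.42218103 -0.21237687  0.036     ]
 [ 0.37551985 -0.03665246  0.036     ]
 [ 0.41928327 -0.03525591  0.036     ]]
```

Call:
{"api": "jog_arm", "payload": {"motion": [{"x": 0, "y": -0.8, "z": 4, "ax": 0, "ay": 0, "az": 0.9}, {"x": 0, "y": 0, "z": 4, "ax": 0, "ay": 0, "az": 0}, {"x": 0, "y": 0, "z": 2.5, "ax": 0, "ay": 0, "az": 0}, {"x": 0, "y": 0, "z": 1.5, "ax": 0, "ay": 0, "az": 0}, {"x": 0, "y": 0, "z": 0, "ax": 0, "ay": 0, "az": 0}]}}

```text
time_s: 5.75
tool_pos: [0.4012, -0.1852, 0.0088]
tool_rot: [-179.8, 0.1, 91.1]
force: [-0.1, 0.4, 0.5]
grip_width: 0.0872
grasp_force: 0.0
```

Call:
{"api": "jog_arm", "payload": {"motion": [{"x": 0, "y": 0, "z": 0, "ax": 0, "ay": 0, "az": 0}, {"x": 0, "y": 0, "z": 0, "ax": 0, "ay": 0, "az": 0}, {"x": 0, "y": 0, "z": 0, "ax": 0, "ay": 0, "az": 0}, {"x": 0, "y": 0, "z": 0, "ax": 0, "ay": 0, "az": 0}, {"x": 0, "y": 0, "z": 0, "ax": 0, "ay": 0, "az": 0}], "claw": -0.2, "squeeze": 20}}

```text
time_s: 6.25
tool_pos: [0.4028, -0.1855, 0.0109]
tool_rot: [179.9, -0.0, 91.0]
force: [0.2, -0.6, 0.1]
grip_width: 0.0549
grasp_force: 0.0
```

```bash
python3 - <<'E'
from h import *
st()
E
```

```text
t 6.25 pos [ 0.4028 -0.1855  0.0109] rot [ 1.7993e+02 -2.0000e-02  9.0970e+01] q [-32.   4.  55. 124.  -4.  53.  27.] F [ 0.2 -0.6  0.1] w 0.0549 g 0.0
```

Call:
{"api": "jog_arm", "payload": {"motion": [{"x": 0, "y": -0.2, "z": 0, "ax": 0, "ay": 0, "az": 0}, {"x": 0, "y": 0, "z": 0, "ax": 0, "ay": 0, "az": 0}, {"x": 0, "y": 0, "z": 0, "ax": 0, "ay": 0, "az": 0}, {"x": 0, "y": 0, "z": 0, "ax": 0, "ay": 0, "az": 0}, {"x": 0, "y": 0, "z": 0, "ax": 0, "ay": 0, "az": 0}], "claw": -1, "squeeze": 20}}

```text
time_s: 6.75
tool_pos: [0.4004, -0.1856, 0.0104]
tool_rot: [180.0, -0.0, 91.0]
force: [0.3, -0.1, 0.3]
grip_width: 0.0153
grasp_force: 0.0
```

```bash
python3 - <<'E'
from h import *
st();p=snap('wrist','w4',1.25)
E
```

```text
t 6.75 pos [ 0.4004 -0.1856  0.0104] rot [180.    -0.    90.96] q [-32.   4.  55. 125.  -4.  53.  27.] F [ 0.3 -0.1  0.3] w 0.0153 g 0.0
```

View pics/w4.png

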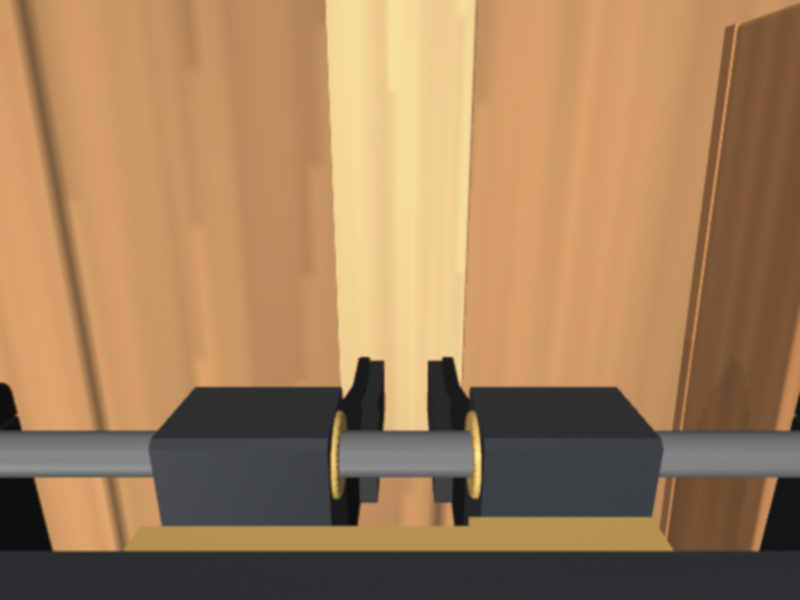

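```bash
python3 - <<'E'
from h import *
p=np.load('pics/w4.npy',allow_pickle=True).item()
print(proj(p,[(0.4,-.1856,.0104),(0.4,-.1856,.036),(0.4,-.213,.036),(.4,-.213,0)])*1.25)
print(unproj(p,np.array([(326,0),(337,350),(475,0),(465,350),(358,505),(358,500)])/1.25,.036))
im=cv2.imread('pics/w4.png');print(im[380:540:8,405])
E
```

```text
[[402.75695775 348.61276686]
 [402.44198095 375.86419017]
 [401.40622742 441.0426464 ]
 [401.96996062 395.94733806]]
[[ 0.37570619 -0.06417402  0.036     ]
 [ 0.37627133 -0.17573317  0.036     ]
 [ 0.41963072 -0.06345739  0.036     ]
 [ 0.42239629 -0.17499545  0.036     ]
 [ 0.38306279 -0.24258922  0.036     ]
 [ 0.38309035 -0.24020218  0.036     ]]
[[144 207 240]
 [145 206 239]
 [145 206 238]
 [144 204 238]
 [144 204 238]
 [142 202 237]
 [140 199 236]
 [103 102 101]
 [121 120 118]
 [134 133 131]
 [134 133 132]
 [139 138 137]
 [ 93 102 113]
 [ 94 141 189]
 [ 96 145 193]
 [101 151 203]
 [101 151 203]
 [100 150 203]
 [ 99 151 202]
 [ 81 146 181]]
```

```bash
python3 - <<'E'
from h import *
st()
a=env.read_camera('scene')[120:270,260:460,::-1];b=env.read_camera('side')[150:300,340:540,::-1]
cv2.imwrite('pics/c5.png',np.vstack([cv2.resize(i,None,fx=2,fy=2,interpolation=cv2.INTER_CUBIC) for i in (a,b)]))
E
```

```text
t 6.8 pos [ 0.4004 -0.1856  0.0104] rot [180.     0.    90.96] q [-32.   4.  55. 125.  -4.  53.  27.] F [ 0.5 -0.8 -0.4] w 0.0109 g 0.0
```

View pics/c5.png

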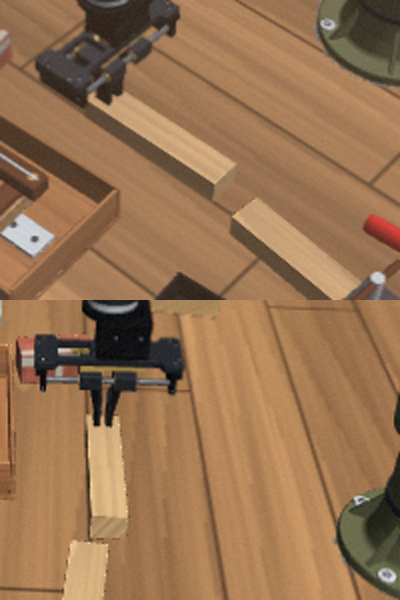

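```bash
python3 - <<'E'
from h import *
for z in (.0104,.04):
  print((proj('scene',[(.4,-.1856,z)])-[260,120])*2,(proj('side',[(.4,-.1856,z)])-[340,150])*2+[0,300])
E
```

```text
[[108.03206808 111.34157835]] [[ 98.17656719 440.07660374]]
[[107.76990307  95.92990228]] [[ 99.69757284 422.22633857]]
```

Call:
{"api": "jog_arm", "payload": {"motion": [{"x": 0, "y": 0, "z": 0, "ax": 0, "ay": 0, "az": 0}, {"x": 0, "y": 0, "z": 0, "ax": 0, "ay": 0, "az": 0}, {"x": 0, "y": 0, "z": 0, "ax": 0, "ay": 0, "az": 0}, {"x": 0, "y": 0, "z": 0, "ax": 0, "ay": 0, "az": 0}, {"x": 0, "y": 0, "z": 0, "ax": 0, "ay": 0, "az": 0}], "claw": 1}}

```text
time_s: 7.4
tool_pos: [0.4004, -0.1856, 0.0104]
tool_rot: [180.0, -0.0, 91.0]
force: [-0.3, -0.0, 0.4]
grip_width: 0.036
grasp_force: 0.0
```

Call:
{"api": "jog_arm", "payload": {"motion": [{"x": 0, "y": 0, "z": 0, "ax": 0, "ay": 0, "az": 0}, {"x": 0, "y": 0, "z": 0, "ax": 0, "ay": 0, "az": 0}, {"x": 0, "y": 0, "z": 0, "ax": 0, "ay": 0, "az": 0}, {"x": 0, "y": 0, "z": 0, "ax": 0, "ay": 0, "az": 0}, {"x": 0, "y": 0, "z": 0.6, "ax": 0, "ay": 0, "az": 0}]}}

```text
time_s: 7.9
tool_pos: [0.4012, -0.1857, 0.0048]
tool_rot: [179.9, -0.0, 91.0]
force: [0.2, -1.2, 0.4]
grip_width: 0.0763
grasp_force: 0.0
```

```bash
python3 - <<'E'
from h import *
st()
a=env.read_camera('scene')[130:200,250:350,::-1];b=env.read_camera('side')[160:230,340:440,::-1]
cv2.imwrite('pics/c6.png',np.vstack([cv2.resize(i,None,fx=4,fy=4,interpolation=cv2.INTER_CUBIC) for i in (a,b)]))
for xx in (.357,.444):
  print((proj('scene',[(xx,-.1856,.0044)])-[250,130])*4,(proj('side',[(xx,-.1856,.0044)])-[340,160])*4+[0,280])
E
```

```text
t 7.9 pos [ 0.4012 -0.1857  0.0048] rot [ 1.7989e+02 -1.0000e-02  9.0970e+01] q [-32.   4.  55. 125.  -5.  53.  27.] F [ 0.2 -1.2  0.4] w 0.0763 g 0.0
[[299.43748016 153.85262805]] [[258.3856913  529.81144098]]
[[210.74702452 225.58122751]] [[131.73800924 524.71308074]]
```

View pics/c6.png

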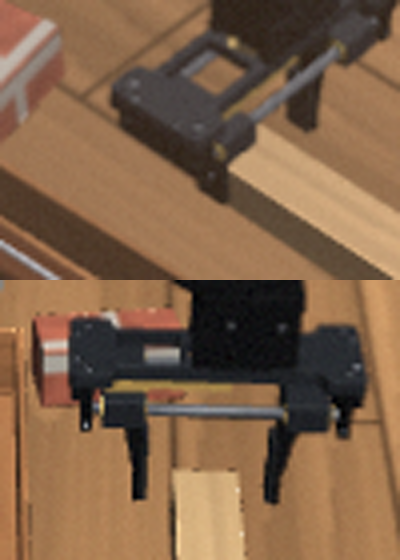

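Call:
{"api": "jog_arm", "payload": {"motion": [{"x": 0, "y": -0.2, "z": 0.4, "ax": 0, "ay": 0, "az": 0}, {"x": 0, "y": 0, "z": 0.4, "ax": 0, "ay": 0, "az": 0}, {"x": 0, "y": 0, "z": 0.2, "ax": 0, "ay": 0, "az": 0}, {"x": 0, "y": 0, "z": 0.2, "ax": 0, "ay": 0, "az": 0}, {"x": 0, "y": 0, "z": 0, "ax": 0, "ay": 0, "az": 0}]}}

```text
time_s: 8.5
tool_pos: [0.3981, -0.1857, -0.0078]
tool_rot: [-180.0, 0.0, 91.0]
force: [0.4, 0.4, 0.3]
grip_width: 0.087
grasp_force: 0.0
```

```bash
python3 - <<'E'
from h import *
st()
E
```

```text
t 8.5 pos [ 0.3981 -0.1857 -0.0078] rot [-1.7997e+02  1.0000e-02  9.0950e+01] q [-31.   6.  55. 126.  -6.  51.  29.] F [0.4 0.4 0.3] w 0.087 g 0.0
```

Call:
{"api": "jog_arm", "payload": {"motion": [{"x": 0, "y": 0.2, "z": 0.2, "ax": 0, "ay": 0, "az": 0}, {"x": 0, "y": 0, "z": 0.2, "ax": 0, "ay": 0, "az": 0}, {"x": 0, "y": 0, "z": 0.2, "ax": 0, "ay": 0, "az": 0}, {"x": 0, "y": 0, "z": 0.1, "ax": 0, "ay": 0, "az": 0}, {"x": 0, "y": 0, "z": 0, "ax": 0, "ay": 0, "az": 0}]}}

```text
time_s: 9.0
tool_pos: [0.4002, -0.1856, -0.0147]
tool_rot: [-180.0, -0.0, 91.0]
force: [0.7, 0.6, -0.2]
grip_width: 0.0867
grasp_force: 0.0
```

Call:
{"api": "jog_arm", "payload": {"motion": [{"x": 0, "y": 0, "z": 0.1, "ax": 0, "ay": 0, "az": 0}, {"x": 0, "y": 0, "z": 0.1, "ax": 0, "ay": 0, "az": 0}, {"x": 0, "y": 0, "z": 0, "ax": 0, "ay": 0, "az": 0}, {"x": 0, "y": 0, "z": 0, "ax": 0, "ay": 0, "az": 0}, {"x": 0, "y": 0, "z": 0, "ax": 0, "ay": 0, "az": 0}]}}

```text
time_s: 9.5
tool_pos: [0.4004, -0.1856, -0.0165]
tool_rot: [180.0, -0.0, 91.0]
force: [-0.3, 0.2, 0.8]
grip_width: 0.0874
grasp_force: 0.0
```

Call:
{"api": "jog_arm", "payload": {"motion": [{"x": 0, "y": 0, "z": 0.1, "ax": 0, "ay": 0, "az": 0}, {"x": 0, "y": 0, "z": 0.1, "ax": 0, "ay": 0, "az": 0}, {"x": 0, "y": 0, "z": 0, "ax": 0, "ay": 0, "az": 0}, {"x": 0, "y": 0, "z": 0, "ax": 0, "ay": 0, "az": 0}, {"x": 0, "y": 0, "z": 0, "ax": 0, "ay": 0, "az": 0}]}}

```text
time_s: 10.0
tool_pos: [0.4004, -0.1857, -0.0186]
tool_rot: [180.0, 0.0, 91.0]
force: [0.2, 0.5, -0.1]
grip_width: 0.0869
grasp_force: 0.0
```

Call:
{"api": "jog_arm", "payload": {"motion": [{"x": 0, "y": 0, "z": 0.1, "ax": 0, "ay": 0, "az": 0}, {"x": 0, "y": 0, "z": 0.1, "ax": 0, "ay": 0, "az": 0}, {"x": 0, "y": 0, "z": 0, "ax": 0, "ay": 0, "az": 0}, {"x": 0, "y": 0, "z": 0, "ax": 0, "ay": 0, "az": 0}, {"x": 0, "y": 0, "z": 0, "ax": 0, "ay": 0, "az": 0}]}}

```text
time_s: 10.5
tool_pos: [0.4004, -0.1856, -0.0206]
tool_rot: [180.0, -0.0, 91.0]
force: [-0.1, -0.3, -0.3]
grip_width: 0.087
grasp_force: 0.0
```

Call:
{"api": "jog_arm", "payload": {"motion": [{"x": 0, "y": 0, "z": 0.1, "ax": 0, "ay": 0, "az": 0}, {"x": 0, "y": 0, "z": 0.1, "ax": 0, "ay": 0, "az": 0}, {"x": 0, "y": 0, "z": 0, "ax": 0, "ay": 0, "az": 0}, {"x": 0, "y": 0, "z": 0, "ax": 0, "ay": 0, "az": 0}, {"x": 0, "y": 0, "z": 0, "ax": 0, "ay": 0, "az": 0}]}}

```text
time_s: 11.0
tool_pos: [0.4004, -0.1856, -0.0225]
tool_rot: [180.0, -0.0, 91.0]
force: [0.1, -0.0, 0.1]
grip_width: 0.087
grasp_force: 0.0
```

```bash
python3 - <<'E'
from h import *
st()
E
```

```text
t 11.0 pos [ 0.4004 -0.1856 -0.0225] rot [180.    -0.    90.95] q [-30.   9.  54. 126. -10.  49.  32.] F [ 0.1 -0.   0.1] w 0.087 g 0.0
```

Call:
{"api": "jog_arm", "payload": {"motion": [{"x": 0, "y": 0, "z": 0.1, "ax": 0, "ay": 0, "az": 0}, {"x": 0, "y": 0, "z": 0.05, "ax": 0, "ay": 0, "az": 0}, {"x": 0, "y": 0, "z": 0, "ax": 0, "ay": 0, "az": 0}, {"x": 0, "y": 0, "z": 0, "ax": 0, "ay": 0, "az": 0}, {"x": 0, "y": 0, "z": 0, "ax": 0, "ay": 0, "az": 0}]}}

```text
time_s: 11.5
tool_pos: [0.4004, -0.1856, -0.024]
tool_rot: [180.0, -0.0, 91.0]
force: [-0.2, 0.2, -0.3]
grip_width: 0.0873
grasp_force: 0.0
```

Call:
{"api": "jog_arm", "payload": {"motion": [{"x": 0, "y": 0, "z": 0.1, "ax": 0, "ay": 0, "az": 0}, {"x": 0, "y": 0, "z": 0.05, "ax": 0, "ay": 0, "az": 0}, {"x": 0, "y": 0, "z": 0, "ax": 0, "ay": 0, "az": 0}, {"x": 0, "y": 0, "z": 0, "ax": 0, "ay": 0, "az": 0}, {"x": 0, "y": 0, "z": 0, "ax": 0, "ay": 0, "az": 0}]}}

```text
time_s: 12.0
tool_pos: [0.4004, -0.1856, -0.0256]
tool_rot: [180.0, -0.0, 91.0]
force: [-0.2, -0.6, -0.8]
grip_width: 0.0869
grasp_force: 0.0
```

```bash
python3 - <<'E'
from h import *
st()
b=env.read_camera('side')[160:230,340:440,::-1]
cv2.imwrite('pics/c7.png',cv2.resize(b,None,fx=6,fy=6,interpolation=cv2.INTER_CUBIC))
E
```

```text
t 12.0 pos [ 0.4004 -0.1856 -0.0256] rot [180.    -0.    90.95] q [-30.   9.  54. 126. -10.  49.  32.] F [-0.2 -0.6 -0.8] w 0.0869 g 0.0
```

Call:
{"api": "jog_arm", "payload": {"motion": [{"x": 0, "y": 0, "z": 0.1, "ax": 0, "ay": 0, "az": 0}, {"x": 0, "y": 0, "z": 0.05, "ax": 0, "ay": 0, "az": 0}, {"x": 0, "y": 0, "z": 0, "ax": 0, "ay": 0, "az": 0}, {"x": 0, "y": 0, "z": 0, "ax": 0, "ay": 0, "az": 0}, {"x": 0, "y": 0, "z": 0, "ax": 0, "ay": 0, "az": 0}]}}

```text
time_s: 12.55
tool_pos: [0.4004, -0.1856, -0.0271]
tool_rot: [180.0, -0.0, 91.0]
force: [-0.3, -0.0, 0.2]
grip_width: 0.0871
grasp_force: 0.0
```

Call:
{"api": "jog_arm", "payload": {"motion": [{"x": 0, "y": 0, "z": 0.1, "ax": 0, "ay": 0, "az": 0}, {"x": 0, "y": 0, "z": 0.05, "ax": 0, "ay": 0, "az": 0}, {"x": 0, "y": 0, "z": 0, "ax": 0, "ay": 0, "az": 0}, {"x": 0, "y": 0, "z": 0, "ax": 0, "ay": 0, "az": 0}, {"x": 0, "y": 0, "z": 0, "ax": 0, "ay": 0, "az": 0}]}}

```text
time_s: 13.05
tool_pos: [0.4004, -0.1857, -0.0285]
tool_rot: [180.0, -0.0, 91.0]
force: [0.0, 0.7, -0.2]
grip_width: 0.0871
grasp_force: 0.0
```

View pics/c7.png

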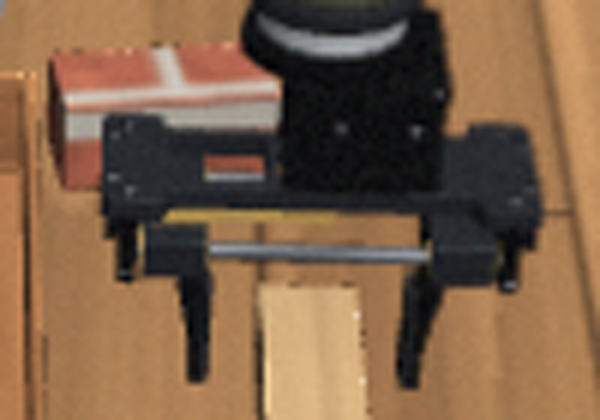

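Call:
{"api": "jog_arm", "payload": {"motion": [{"x": 0, "y": 0, "z": 0.1, "ax": 0, "ay": 0, "az": 0}, {"x": 0, "y": 0, "z": 0.05, "ax": 0, "ay": 0, "az": 0}, {"x": 0, "y": 0, "z": 0, "ax": 0, "ay": 0, "az": 0}, {"x": 0, "y": 0, "z": 0, "ax": 0, "ay": 0, "az": 0}, {"x": 0, "y": 0, "z": 0, "ax": 0, "ay": 0, "az": 0}]}}

```text
time_s: 13.55
tool_pos: [0.4004, -0.1857, -0.03]
tool_rot: [180.0, -0.0, 91.0]
force: [-0.1, 0.3, -0.3]
grip_width: 0.0871
grasp_force: 0.0
```

Call:
{"api": "jog_arm", "payload": {"motion": [{"x": 0, "y": 0, "z": 0.1, "ax": 0, "ay": 0, "az": 0}, {"x": 0, "y": 0, "z": 0.05, "ax": 0, "ay": 0, "az": 0}, {"x": 0, "y": 0, "z": 0, "ax": 0, "ay": 0, "az": 0}, {"x": 0, "y": 0, "z": 0, "ax": 0, "ay": 0, "az": 0}, {"x": 0, "y": 0, "z": 0, "ax": 0, "ay": 0, "az": 0}]}}

```text
time_s: 14.05
tool_pos: [0.4004, -0.1856, -0.0316]
tool_rot: [180.0, -0.0, 91.0]
force: [-0.9, 0.1, -0.1]
grip_width: 0.087
grasp_force: 0.0
```

Call:
{"api": "jog_arm", "payload": {"motion": [{"x": 0, "y": 0, "z": -0.2, "ax": 0, "ay": 0, "az": 0}, {"x": 0, "y": 0, "z": -0.1, "ax": 0, "ay": 0, "az": 0}, {"x": 0, "y": 0, "z": 0, "ax": 0, "ay": 0, "az": 0}, {"x": 0, "y": 0, "z": 0, "ax": 0, "ay": 0, "az": 0}, {"x": 0, "y": 0, "z": 0, "ax": 0, "ay": 0, "az": 0}], "claw": 0, "squeeze": 20}}

```text
time_s: 14.55
tool_pos: [0.4004, -0.1856, -0.0286]
tool_rot: [180.0, -0.0, 91.0]
force: [0.3, 0.0, 1.1]
grip_width: 0.0548
grasp_force: 0.0
```

Call:
{"api": "jog_arm", "payload": {"motion": [{"x": 0, "y": 0, "z": 0, "ax": 0, "ay": 0, "az": 0}, {"x": 0, "y": 0, "z": 0, "ax": 0, "ay": 0, "az": 0}, {"x": 0, "y": 0, "z": 0, "ax": 0, "ay": 0, "az": 0}, {"x": 0, "y": 0, "z": 0, "ax": 0, "ay": 0, "az": 0}, {"x": 0, "y": 0, "z": 0, "ax": 0, "ay": 0, "az": 0}], "claw": -1}}

```text
time_s: 15.05
tool_pos: [0.4001, -0.1856, -0.0286]
tool_rot: [-180.0, -0.0, 91.0]
force: [-0.5, -1.0, 0.8]
grip_width: 0.0448
grasp_force: 20.0
```

```bash
python3 - <<'E'
from h import *
st(); to(.4068,-.1343,-.0275,85.3)
p=snap('wrist','w8',1.25)
E
```

```text
t 15.05 pos [ 0.4001 -0.1856 -0.0286] rot [-1.7997e+02 -1.0000e-02  9.0960e+01] q [-29.  10.  54. 126. -11.  49.  32.] F [-0.5 -1.   0.8] w 0.0448 g 20.0
shift [ 5.12  0.75 -0.11] turn [-0.03 -0.01  5.66]
```

Call:
{"api": "jog_arm", "payload": {"motion": [{"x": 0, "y": 0, "z": 0, "ax": 0, "ay": 0, "az": 1.9}, {"x": 1.0, "y": 0.1, "z": 0, "ax": 0, "ay": 0, "az": 1.9}, {"x": 1.0, "y": 0.1, "z": 0, "ax": 0, "ay": 0, "az": 1.9}, {"x": 1.2, "y": 0.1, "z": 0, "ax": 0, "ay": 0, "az": 0}, {"x": 1.1, "y": 0.1, "z": 0, "ax": 0, "ay": 0, "az": 0}]}}

```text
time_s: 15.6
tool_pos: [0.4072, -0.1427, -0.0286]
tool_rot: [180.0, 0.0, 85.2]
force: [0.6, -0.7, -0.4]
grip_width: 0.0445
grasp_force: 20.0
```

Call:
{"api": "jog_arm", "payload": {"motion": [{"x": 0, "y": 0, "z": 0, "ax": 0, "ay": 0, "az": 0}, {"x": 0, "y": 0, "z": 0, "ax": 0, "ay": 0, "az": 0}, {"x": 0, "y": 0, "z": 0, "ax": 0, "ay": 0, "az": 0}, {"x": 0, "y": 0, "z": 0, "ax": 0, "ay": 0, "az": 0}, {"x": 0, "y": 0, "z": 0, "ax": 0, "ay": 0, "az": 0}]}}

```text
time_s: 16.1
tool_pos: [0.4068, -0.1434, -0.0286]
tool_rot: [180.0, 0.0, 85.2]
force: [-0.3, 1.0, -0.9]
grip_width: 0.045
grasp_force: 20.0
```

```bash
python3 - <<'E'
from h import *
st(); to(.4066,-.1371,-.0286,85.3)
p=snap('wrist','w9')
a=cv2.imread('pics/w9.png')[0:290,160:480]
s=env.read_camera('scene')[140:300,290:470,::-1]; np.save('pics/s9.npy',0)
a=cv2.resize(a,None,fx=1.25,fy=1.25);s=cv2.resize(s,None,fx=2.2,fy=2.2,interpolation=cv2.INTER_CUBIC)
h=max(a.shape[0],s.shape[0]);o=np.zeros((h,a.shape[1]+s.shape[1],3),np.uint8);o[:a.shape[0],:a.shape[1]]=a;o[:s.shape[0],a.shape[1]:]=s
cv2.imwrite('pics/c9.png',o);print(o.shape)
E
```

```text
t 16.1 pos [ 0.4068 -0.1434 -0.0286] rot [1.800e+02 1.000e-02 8.521e+01] q [-35.   8.  54. 127.  -9.  48.  19.] F [-0.3  1.  -0.9] w 0.045 g 20.0
shift [ 0.62 -0.07  0.  ] turn [ 0.    0.01 -0.09]
(362, 796, 3)
```

View pics/c9.png

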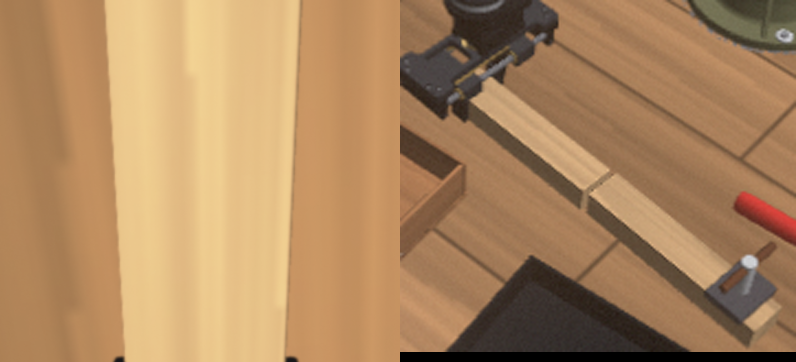

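Call:
{"api": "jog_arm", "payload": {"motion": [{"x": 0.2, "y": 0, "z": 0, "ax": 0, "ay": 0, "az": 0}, {"x": 0.2, "y": 0, "z": 0, "ax": 0, "ay": 0, "az": 0}, {"x": 0, "y": 0, "z": 0, "ax": 0, "ay": 0, "az": 0}, {"x": 0, "y": 0, "z": 0, "ax": 0, "ay": 0, "az": 0}, {"x": 0, "y": 0, "z": 0, "ax": 0, "ay": 0, "az": 0}]}}

```text
time_s: 16.7
tool_pos: [0.4073, -0.1387, -0.0286]
tool_rot: [180.0, -0.0, 85.3]
force: [0.2, 0.5, -1.4]
grip_width: 0.045
grasp_force: 20.0
```

Call:
{"api": "jog_arm", "payload": {"motion": [{"x": 0.1, "y": 0, "z": 0, "ax": 0, "ay": 0, "az": 0}, {"x": 0.1, "y": 0, "z": 0, "ax": 0, "ay": 0, "az": 0}, {"x": 0, "y": 0, "z": 0, "ax": 0, "ay": 0, "az": 0}, {"x": 0, "y": 0, "z": 0, "ax": 0, "ay": 0, "az": 0}, {"x": 0, "y": 0, "z": 0, "ax": 0, "ay": 0, "az": 0}]}}

```text
time_s: 17.2
tool_pos: [0.4075, -0.1369, -0.0285]
tool_rot: [180.0, -0.0, 85.3]
force: [-0.5, -0.1, -1.5]
grip_width: 0.0448
grasp_force: 20.0
```

Call:
{"api": "jog_arm", "payload": {"motion": [{"x": 0.1, "y": 0, "z": 0, "ax": 0, "ay": 0, "az": 0}, {"x": 0.1, "y": 0, "z": 0, "ax": 0, "ay": 0, "az": 0}, {"x": 0, "y": 0, "z": 0, "ax": 0, "ay": 0, "az": 0}, {"x": 0, "y": 0, "z": 0, "ax": 0, "ay": 0, "az": 0}, {"x": 0, "y": 0, "z": 0, "ax": 0, "ay": 0, "az": 0}]}}

```text
time_s: 17.7
tool_pos: [0.4074, -0.1367, -0.0285]
tool_rot: [180.0, 0.1, 85.2]
force: [-1.1, -5.6, -0.5]
grip_width: 0.0447
grasp_force: 20.0
```

Call:
{"api": "jog_arm", "payload": {"motion": [{"x": 0.1, "y": 0, "z": 0, "ax": 0, "ay": 0, "az": 0}, {"x": 0.1, "y": 0, "z": 0, "ax": 0, "ay": 0, "az": 0}, {"x": 0, "y": 0, "z": 0, "ax": 0, "ay": 0, "az": 0}, {"x": 0, "y": 0, "z": 0, "ax": 0, "ay": 0, "az": 0}, {"x": 0, "y": 0, "z": 0, "ax": 0, "ay": 0, "az": 0}]}}

```text
time_s: 18.2
tool_pos: [0.4073, -0.1368, -0.0284]
tool_rot: [180.0, 0.3, 85.2]
force: [-2.4, -10.3, -0.6]
grip_width: 0.0451
grasp_force: 20.0
```

```bash
cat >> h.py <<'E'
def top(n,c,yaw,z,L,W,img=None,s=4,name=None):
    "rectified crop of plane z: rows across (W mm), cols along (L mm), centre c, x axis yaw"
    p=P(n);img=env.read_camera(n)[:,:,::-1] if img is None else img
    u=np.radians(yaw);ex=np.array([np.cos(u),np.sin(u)]);ey=np.array([-np.sin(u),np.cos(u)])
    a=(np.arange(L*s)/s-L/2)/1000;b=(np.arange(W*s)/s-W/2)/1000
    A,B=np.meshgrid(a,b);w=np.array(c)+A[...,None]*ex+B[...,None]*ey
    px=proj(p,np.c_[w.reshape(-1,2),np.full(w.size//2,z)]).reshape(*A.shape,2).astype(np.float32)
    o=cv2.remap(img,px[...,0],px[...,1],cv2.INTER_CUBIC)
    if name: cv2.imwrite(f'pics/{name}.png',o)
    return o
E
python3 - <<'E'
from h import *
st()
for n in('scene','side'):
    o=top(n,(.4224,.055),-94.7,.036,300,100,name='r_'+n).astype(float)
    g=cv2.GaussianBlur(o,(9,9),0)
    # timber: high G/B vs bench; transitions across
    f=g[...,1]
    for x in (-130,-100,-60,-40,-20,-10,10,20,40,60,80,100):
        col=f[:,int((x+150)*4-12):int((x+150)*4+12)].mean(1);d=np.diff(col)
        print(n,x,'edges',np.argmax(d)/4-50,np.argmin(d)/4-50)
    print(f[160:240,560:640:4].mean(0).round())
E
```

```text
t 18.2 pos [ 0.4073 -0.1368 -0.0284] rot [179.98   0.27  85.17] q [-36.   7.  54. 128.  -8.  48.  18.] F [ -2.4 -10.3  -0.6] w 0.0451 g 20.0
scene -130 edges -22.75 21.75
scene -100 edges 42.25 21.75
scene -60 edges 41.5 20.75
scene -40 edges 41.5 20.75
scene -20 edges 41.0 20.25
scene -10 edges 42.5 20.25
scene 10 edges -22.5 22.25
scene 20 edges -22.5 21.5
scene 40 edges -22.75 21.5
scene 60 edges -22.5 22.0
scene 80 edges -22.5 22.25
scene 100 edges -22.5 22.25
[158. 158. 158. 159. 159. 158. 155. 151. 153. 160. 168. 169. 168. 167.
 167. 167. 166. 166. 166. 167.]
side -130 edges 21.5 19.0
side -100 edges -25.75 18.75
side -60 edges -26.5 18.5
side -40 edges 20.5 18.0
side -20 edges -27.0 17.25
side -10 edges 20.75 18.0
side 10 edges -25.25 19.75
side 20 edges -24.75 18.25
side 40 edges -25.75 19.75
side 60 edges -24.75 18.75
side 80 edges -24.25 18.75
side 100 edges -25.25 19.5
[171. 172. 172. 173. 172. 171. 171. 172. 174. 177. 180. 182. 182. 182.
 182. 182. 182. 183. 183. 183.]
```

Call:
{"api": "jog_arm", "payload": {"motion": [{"x": -0.6, "y": 0, "z": 0, "ax": 0, "ay": 0, "az": 0}, {"x": 0, "y": -0.2, "z": 0, "ax": 0, "ay": 0, "az": 0.4}, {"x": 0, "y": -0.26, "z": 0, "ax": 0, "ay": 0, "az": 0.4}, {"x": 0, "y": 0, "z": 0, "ax": 0, "ay": 0, "az": 0}, {"x": 0, "y": 0, "z": 0, "ax": 0, "ay": 0, "az": 0}]}}

```text
time_s: 18.8
tool_pos: [0.4026, -0.138, -0.0286]
tool_rot: [-180.0, -0.0, 84.5]
force: [-0.3, -0.6, -1.0]
grip_width: 0.0447
grasp_force: 20.0
```

```bash
cat >> h.py <<'E'
def align():
    for n in('scene','side'):
        g=cv2.GaussianBlur(top(n,(.4224,.055),-95.3,.036,300,100).astype(float),(9,9),0);f=g[...,1]-.5*g[...,2]*0
        for nm,xs in(('fixed',range(-115,-6,3)),('loose',range(12,105,3))):
            for lo,hi,sg in((-32,-17,1),(12,27,-1)):
                e=[]
                for x in xs:
                    col=f[:,(x+150)*4-6:(x+150)*4+6].mean(1);d=sg*np.diff(col)[(lo+50)*4:(hi+50)*4]
                    i=int(np.argmax(d))
                    if 0<i<len(d)-1:
                        q=d[i-1]-2*d[i]+d[i+1];i=i+(.5*(d[i-1]-d[i+1])/q if q else 0)
                    e.append(i/4+lo)
                e=np.array(e);xs_=np.array(list(xs));k=np.ones(len(e),bool)
                for _ in range(4):
                    c=np.polyfit(xs_[k],e[k],1);r=abs(e-np.polyval(c,xs_));k=r<max(.4,2*np.median(r))
                print(n,nm,lo,'at joint %.2f'%c[1],'slope deg %.2f'%np.degrees(c[0]),k.sum())
E
python3 - <<'E'
from h import *
st();align()
E
```

```text
t 18.8 pos [ 0.4026 -0.138  -0.0286] rot [-1.80e+02 -4.00e-02  8.45e+01] q [-36.   7.  54. 128.  -7.  48.  17.] F [-0.3 -0.6 -1. ] w 0.0447 g 20.0
scene fixed -32 at joint -24.59 slope deg -0.51 34
scene fixed 12 at joint 20.15 slope deg -0.13 35
scene loose -32 at joint -24.53 slope deg -0.11 31
scene loose 12 at joint 19.77 slope deg -0.08 29
side fixed -32 at joint -27.37 slope deg -0.38 32
side fixed 12 at joint 17.24 slope deg -0.06 36
side loose -32 at joint -27.38 slope deg 0.03 26
side loose 12 at joint 16.66 slope deg 0.21 31
```

Call:
{"api": "jog_arm", "payload": {"motion": [{"x": 0.2, "y": 0, "z": 0, "ax": 0, "ay": 0, "az": 0.1}, {"x": 0.1, "y": 0, "z": 0, "ax": 0, "ay": 0, "az": 0}, {"x": 0.1, "y": 0, "z": 0, "ax": 0, "ay": 0, "az": 0}, {"x": 0.1, "y": 0, "z": 0, "ax": 0, "ay": 0, "az": 0}, {"x": 0, "y": 0, "z": 0, "ax": 0, "ay": 0, "az": 0}]}}

```text
time_s: 19.4
tool_pos: [0.4028, -0.1361, -0.0285]
tool_rot: [180.0, 0.2, 84.3]
force: [-2.2, -7.6, -0.2]
grip_width: 0.0448
grasp_force: 20.0
```

```bash
python3 - <<'E'
from h import *
st();align()
E
```

```text
t 19.4 pos [ 0.4028 -0.1361 -0.0285] rot [179.99   0.18  84.31] q [-37.   7.  54. 128.  -7.  48.  16.] F [-2.2 -7.6 -0.2] w 0.0448 g 20.0
scene fixed -32 at joint -24.56 slope deg -0.49 34
scene fixed 12 at joint 20.14 slope deg -0.16 37
scene loose -32 at joint -24.01 slope deg -0.30 31
scene loose 12 at joint 20.19 slope deg -0.19 29
side fixed -32 at joint -27.10 slope deg -0.25 33
side fixed 12 at joint 17.19 slope deg -0.14 37
side loose -32 at joint -26.87 slope deg -0.08 27
side loose 12 at joint 17.06 slope deg 0.18 31
```

Call:
{"api": "jog_arm", "payload": {"motion": [{"x": 0, "y": 0, "z": 0, "ax": 0, "ay": 0, "az": 0}, {"x": 0, "y": 0, "z": 0, "ax": 0, "ay": 0, "az": 0}, {"x": 0, "y": 0, "z": 0, "ax": 0, "ay": 0, "az": 0}, {"x": 0, "y": 0, "z": 0, "ax": 0, "ay": 0, "az": 0}, {"x": 0, "y": 0, "z": 0, "ax": 0, "ay": 0, "az": 0}], "claw": 1}}

```text
time_s: 20.0
tool_pos: [0.4033, -0.1333, -0.0285]
tool_rot: [180.0, -0.0, 84.4]
force: [-0.4, 0.9, 0.6]
grip_width: 0.077
grasp_force: 0.0
```

Call:
{"api": "jog_arm", "payload": {"motion": [{"x": 0, "y": 0, "z": 0.1, "ax": 0, "ay": 0, "az": 0}, {"x": 0, "y": 0, "z": 0.1, "ax": 0, "ay": 0, "az": 0}, {"x": 0, "y": 0, "z": 0.1, "ax": 0, "ay": 0, "az": 0}, {"x": 0, "y": 0, "z": 0.1, "ax": 0, "ay": 0, "az": 0}, {"x": 0, "y": 0, "z": 0, "ax": 0, "ay": 0, "az": 0}]}}

```text
time_s: 20.5
tool_pos: [0.403, -0.1335, -0.0317]
tool_rot: [-179.9, -0.1, 84.3]
force: [-5.9, 1.7, 16.6]
grip_width: 0.0872
grasp_force: 8.3
```

Call:
{"api": "jog_arm", "payload": {"motion": [{"x": 0, "y": 0, "z": 0.1, "ax": 0, "ay": 0, "az": 0}, {"x": 0, "y": 0, "z": 0.1, "ax": 0, "ay": 0, "az": 0}, {"x": 0, "y": 0, "z": 0.1, "ax": 0, "ay": 0, "az": 0}, {"x": 0, "y": 0, "z": 0, "ax": 0, "ay": 0, "az": 0}, {"x": 0, "y": 0, "z": 0, "ax": 0, "ay": 0, "az": 0}]}}

```text
time_s: 21.0
tool_pos: [0.403, -0.1333, -0.032]
tool_rot: [-179.8, -0.3, 84.3]
force: [-23.6, 5.0, 60.3]
grip_width: 0.0871
grasp_force: 30.4
```

Call:
{"api": "jog_arm", "payload": {"motion": [{"x": 0, "y": 0, "z": 0.1, "ax": 0, "ay": 0, "az": 0}, {"x": 0, "y": 0, "z": 0.1, "ax": 0, "ay": 0, "az": 0}, {"x": 0, "y": 0, "z": 0, "ax": 0, "ay": 0, "az": 0}, {"x": 0, "y": 0, "z": 0, "ax": 0, "ay": 0, "az": 0}, {"x": 0, "y": 0, "z": 0, "ax": 0, "ay": 0, "az": 0}]}}

```text
time_s: 21.5
tool_pos: [0.403, -0.1332, -0.0321]
tool_rot: [-179.7, -0.4, 84.3]
force: [-35.6, 7.3, 90.1]
grip_width: 0.0867
grasp_force: 45.3
```

Call:
{"api": "jog_arm", "payload": {"motion": [{"x": 0, "y": 0, "z": -1, "ax": 0, "ay": 0, "az": 0}, {"x": 0, "y": 0, "z": -4.5, "ax": 0, "ay": 0, "az": 0}, {"x": 0, "y": 0, "z": -4.5, "ax": 0, "ay": 0, "az": 0}, {"x": 0, "y": 0, "z": -4.5, "ax": 0, "ay": 0, "az": 0}, {"x": 0, "y": 0, "z": -4.5, "ax": 0, "ay": 0, "az": 0}]}}

```text
time_s: 22.0
tool_pos: [0.4029, -0.1336, 0.1544]
tool_rot: [179.9, -0.1, 84.4]
force: [1.5, 0.2, 0.1]
grip_width: 0.087
grasp_force: 0.0
```

Call:
{"api": "jog_arm", "payload": {"motion": [{"x": -2.2, "y": 4, "z": -1.5, "ax": 0, "ay": 0, "az": 0}, {"x": -2.2, "y": 4, "z": -1.5, "ax": 0, "ay": 0, "az": 0}, {"x": -2.2, "y": 4, "z": -1.5, "ax": 0, "ay": 0, "az": 8.5}, {"x": 0, "y": 0, "z": -1.5, "ax": 0, "ay": 0, "az": 8.5}, {"x": 0, "y": 0, "z": -1.5, "ax": 0, "ay": 0, "az": 8.5}]}}

```text
time_s: 22.5
tool_pos: [0.5153, -0.2112, 0.2253]
tool_rot: [-179.8, 0.6, 58.6]
force: [-0.5, -1.4, -0.3]
grip_width: 0.0871
grasp_force: 0.0
```

Call:
{"api": "jog_arm", "payload": {"motion": [{"x": 0, "y": 0, "z": 0, "ax": 0, "ay": 0, "az": 8.5}, {"x": 0, "y": 0, "z": 0, "ax": 0, "ay": 0, "az": 8.5}, {"x": 0, "y": 0, "z": 0, "ax": 0, "ay": 0, "az": 8.5}, {"x": 0, "y": 0, "z": 0, "ax": 0, "ay": 0, "az": 8.5}, {"x": 0, "y": 0, "z": 0, "ax": 0, "ay": 0, "az": 8.5}]}}

```text
time_s: 23.0
tool_pos: [0.5149, -0.2103, 0.2268]
tool_rot: [-180.0, 0.0, 16.2]
force: [1.2, -0.0, 0.3]
grip_width: 0.087
grasp_force: 0.0
```

Call:
{"api": "jog_arm", "payload": {"motion": [{"x": 0, "y": 0, "z": 0, "ax": 0, "ay": 0, "az": 8.5}, {"x": 0, "y": 0, "z": 0, "ax": 0, "ay": 0, "az": 4.5}, {"x": 0, "y": 0, "z": 0, "ax": 0, "ay": 0, "az": 0}, {"x": 0, "y": 0, "z": 0, "ax": 0, "ay": 0, "az": 0}, {"x": 0, "y": 0, "z": 0, "ax": 0, "ay": 0, "az": 0}]}}

```text
time_s: 23.5
tool_pos: [0.515, -0.2104, 0.227]
tool_rot: [-180.0, 0.0, 3.6]
force: [-0.3, -0.1, 0.4]
grip_width: 0.0876
grasp_force: 0.0
```

```bash
python3 - <<'E'
from h import *
st();p=snap('wrist','w10',1.25)
E
```

```text
t 23.5 pos [ 0.515  -0.2104  0.227 ] rot [-1.7998e+02  2.0000e-02  3.6400e+00] q [-41.  11.  69.  95. -11.  81. -57.] F [-0.3 -0.1  0.4] w 0.0876 g 0.0
```

View pics/w10.png

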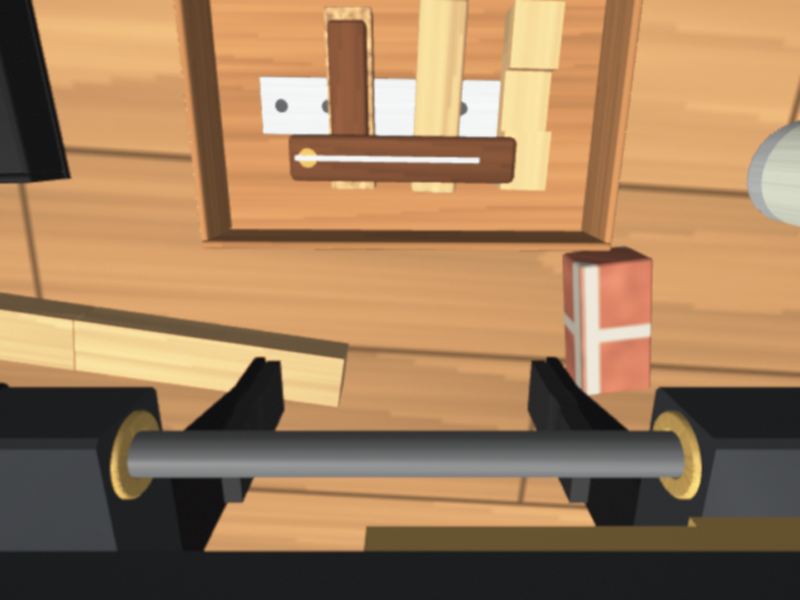

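```bash
python3 - <<'E'
from h import *
p=np.load('pics/w10.npy',allow_pickle=True).item()
def U(l,z,nm):
    a=unproj(p,np.array(l)/1.25,z)[:,:2];print(nm,a.round(4).tolist(),'mean',a.mean(0).round(4),[round(float(np.degrees(np.arctan2(*(a[i]-a[j])[::-1]))),1) for i,j in [(1,0),(2,3)] if len(a)==4]);
U([(292,136),(515,139),(515,182),(291,180)],.076,'saw')
U([(325,8),(373,8),(375,188),(331,188)],.038,'sander')
U([(328,20),(366,20),(370,134),(331,134)],.05,'sandergrip')
U([(420,0),(467,0),(453,191),(411,190)],.05,'brush')
U([(512,0),(565,2),(547,190),(500,188)],.05,'offcut')
U([(260,77),(263,134)],.014,'plate'); U([(372,79),(495,82)],.014,'plate edge')
U([(203,241),(610,247)],.06,'crate front rim')
U([(564,258),(650,260),(651,387),(582,393)],.05,'brick')
U([(74,320),(75,368),(347,346),(337,405)],.036,'joint')
U([(68,179),(25,0)],.045,'tray corner')
E
```

```text
saw [[0.5964, -0.1316], [0.6036, -0.2761], [0.5765, -0.2796], [0.5684, -0.1308]] mean [ 0.5862 -0.2045] [-87.1, -86.9]
sander [[0.6796, -0.1459], [0.6816, -0.1781], [0.5633, -0.1847], [0.5613, -0.1522]] mean [ 0.6214 -0.1652] [-86.4, -86.4]
sandergrip [[0.6701, -0.1498], [0.6717, -0.1747], [0.601, -0.1803], [0.5993, -0.1532]] mean [ 0.6355 -0.1645] [-86.4, -86.4]
brush [[0.6855, -0.2091], [0.6874, -0.2395], [0.5658, -0.2415], [0.5646, -0.2113]] mean [ 0.6258 -0.2253] [-86.4, -87.7]
offcut [[0.6892, -0.2686], [0.6902, -0.303], [0.5708, -0.3088], [0.57, -0.275]] mean [ 0.6301 -0.2888] [-88.3, -88.8]
plate [[0.6363, -0.0949], [0.5962, -0.0963]] mean [ 0.6162 -0.0956] []
plate edge [[0.6401, -0.1777], [0.6438, -0.2689]] mean [ 0.6419 -0.2233] []
crate front rim [[0.5201, -0.0639], [0.5342, -0.3574]] mean [ 0.5271 -0.2106] []
brick [[0.522, -0.3288], [0.5245, -0.3933], [0.4205, -0.4158], [0.4116, -0.3609]] mean [ 0.4697 -0.3747] [-87.7, -80.8]
joint [[0.4436, 0.0529], [0.4009, 0.0576], [0.4349, -0.1675], [0.3801, -0.1605]] mean [ 0.4149 -0.0544] [173.7, -7.2]
tray corner [[0.5563, 0.0369], [0.6703, 0.0496]] mean [0.6133 0.0433] []
```

Call:
{"api": "jog_arm", "payload": {"motion": [{"x": 3.6, "y": 0, "z": 0, "ax": 0, "ay": 0, "az": 0}, {"x": 3.6, "y": 0, "z": 0, "ax": 0, "ay": 0, "az": -8.5}, {"x": 0, "y": 0, "z": 0, "ax": 0, "ay": 0, "az": -8.5}, {"x": 0, "y": 0, "z": 0, "ax": 0, "ay": 0, "az": -8.5}, {"x": 0, "y": 0, "z": 0, "ax": 0, "ay": 0, "az": -8.5}]}}

```text
time_s: 24.05
tool_pos: [0.587, -0.2062, 0.2266]
tool_rot: [-180.0, 0.1, 37.9]
force: [-0.7, 1.0, -0.3]
grip_width: 0.0871
grasp_force: 0.0
```

Call:
{"api": "jog_arm", "payload": {"motion": [{"x": 0, "y": 0, "z": 2, "ax": 0, "ay": 0, "az": -8.5}, {"x": 0, "y": 0, "z": 2, "ax": 0, "ay": 0, "az": -8.5}, {"x": 0, "y": 0, "z": 2, "ax": 0, "ay": 0, "az": -8.5}, {"x": 0, "y": 0, "z": 2, "ax": 0, "ay": 0, "az": -8.5}, {"x": 0, "y": 0, "z": 2, "ax": 0, "ay": 0, "az": -8.5}]}}

```text
time_s: 24.55
tool_pos: [0.5869, -0.2058, 0.1262]
tool_rot: [-180.0, -0.0, 80.5]
force: [-0.6, -0.6, 0.9]
grip_width: 0.0874
grasp_force: 0.0
```

Call:
{"api": "jog_arm", "payload": {"motion": [{"x": 0, "y": 0, "z": 0, "ax": 0, "ay": 0, "az": -8.5}, {"x": 0, "y": 0, "z": 0, "ax": 0, "ay": 0, "az": -4.4}, {"x": 0, "y": 0, "z": 0, "ax": 0, "ay": 0, "az": 0}, {"x": 0, "y": 0, "z": 0, "ax": 0, "ay": 0, "az": 0}, {"x": 0, "y": 0, "z": 0, "ax": 0, "ay": 0, "az": 0}]}}

```text
time_s: 25.05
tool_pos: [0.587, -0.206, 0.1272]
tool_rot: [180.0, -0.0, 92.9]
force: [-0.2, 0.5, 0.0]
grip_width: 0.0871
grasp_force: 0.0
```

```bash
python3 - <<'E'
from h import *
st();to(.5862,-.2045,.0235,93)
E
```

```text
t 25.05 pos [ 0.587  -0.206   0.1272] rot [ 1.800e+02 -1.000e-02  9.289e+01] q [-19.  21.  45.  93. -15.  72.  32.] F [-0.2  0.5  0. ] w 0.0871 g 0.0
shift [ 0.15 -0.07 10.37] turn [ 0.   -0.01 -0.11]
```

Call:
{"api": "jog_arm", "payload": {"motion": [{"x": 0.1, "y": -0.1, "z": 3, "ax": 0, "ay": 0, "az": 0}, {"x": 0, "y": 0, "z": 2, "ax": 0, "ay": 0, "az": 0}, {"x": 0, "y": 0, "z": 0, "ax": 0, "ay": 0, "az": 0}, {"x": 0, "y": 0, "z": 0, "ax": 0, "ay": 0, "az": 0}, {"x": 0, "y": 0, "z": 0, "ax": 0, "ay": 0, "az": 0}], "claw": 0.38}}

```text
time_s: 25.55
tool_pos: [0.5868, -0.2055, 0.0785]
tool_rot: [179.9, 0.0, 92.9]
force: [-0.2, -0.2, 0.9]
grip_width: 0.0609
grasp_force: 0.0
```

Call:
{"api": "jog_arm", "payload": {"motion": [{"x": 0, "y": 0, "z": 2.5, "ax": 0, "ay": 0, "az": 0}, {"x": 0, "y": 0, "z": 2, "ax": 0, "ay": 0, "az": 0}, {"x": 0, "y": 0, "z": 0.8, "ax": 0, "ay": 0, "az": 0}, {"x": 0, "y": 0, "z": 0, "ax": 0, "ay": 0, "az": 0}, {"x": 0, "y": 0, "z": 0, "ax": 0, "ay": 0, "az": 0}]}}

```text
time_s: 26.05
tool_pos: [0.5866, -0.2054, 0.0253]
tool_rot: [179.9, 0.0, 92.9]
force: [0.2, -0.4, -0.2]
grip_width: 0.0599
grasp_force: 0.0
```

Call:
{"api": "jog_arm", "payload": {"motion": [{"x": 0, "y": 0, "z": 0, "ax": 0, "ay": 0, "az": 0}, {"x": 0, "y": 0, "z": 0, "ax": 0, "ay": 0, "az": 0}, {"x": 0, "y": 0, "z": 0, "ax": 0, "ay": 0, "az": 0}, {"x": 0, "y": 0, "z": 0, "ax": 0, "ay": 0, "az": 0}, {"x": 0, "y": 0, "z": 0, "ax": 0, "ay": 0, "az": 0}], "claw": -1, "squeeze": 30}}

```text
time_s: 26.55
tool_pos: [0.5859, -0.2049, 0.0243]
tool_rot: [180.0, -0.0, 93.0]
force: [-0.1, -0.4, -0.2]
grip_width: 0.0296
grasp_force: 30.0
```

Call:
{"api": "jog_arm", "payload": {"motion": [{"x": 0, "y": 0, "z": 0, "ax": 0, "ay": 0, "az": 0}, {"x": 0, "y": 0, "z": 0, "ax": 0, "ay": 0, "az": 0}, {"x": 0, "y": 0, "z": 0, "ax": 0, "ay": 0, "az": 0}, {"x": 0, "y": 0, "z": -1, "ax": 0, "ay": 0, "az": 0}, {"x": 0, "y": 0, "z": -2, "ax": 0, "ay": 0, "az": 0}]}}

```text
time_s: 27.05
tool_pos: [0.5841, -0.2044, 0.0529]
tool_rot: [-179.8, -0.1, 92.9]
force: [0.5, 0.7, -0.6]
grip_width: 0.0294
grasp_force: 30.0
```

```bash
python3 - <<'E'
from h import *
print('pot',unproj('scene',[(495,380)],.1),unproj('side',[(262,397)],.1))
print('bottle',unproj('scene',[(267,293)],.19),unproj('side',[(216,214)],.19))
print('jar',unproj('scene',[(236,281)],.1),unproj('side',[(234,217)],.1))
to(.624,.3245,.15,5.5)
for n in('scene','side'):
    top(n,(.633,.227),95.5,.045,340,240,s=1,name='tr_'+n)
a=cv2.imread('pics/tr_scene.png');b=cv2.imread('pics/tr_side.png')
for nm,o in(('scene',a),('side',b)):
    g=o.max(2).astype(int)
    print(nm,'along',[int(np.argmin(np.abs(i))) for i in []], 'rowsdark',[ (i,int((g[i]<55).sum())) for i in range(0,240,8)])
    print('coldark',[ (i,int((g[:,i]<55).sum())) for i in range(0,340,8)])
E
```

```text
pot [[0.61540094 0.49103654 0.1       ]] [[0.63305487 0.47300662 0.1       ]]
bottle [[0.80431109 0.06711979 0.19      ]] [[0.79550267 0.07286564 0.19      ]]
jar [[ 0.79479365 -0.04692224  0.1       ]] [[ 0.79095486 -0.04510309  0.1       ]]
shift [52.63  6.67 -9.68] turn [-0.24  0.13 87.45]
scene along [] rowsdark [(0, 0), (8, 73), (16, 87), (24, 14), (32, 49), (40, 139), (48, 223), (56, 238), (64, 236), (72, 237), (80, 244), (88, 247), (96, 244), (104, 251), (112, 248), (120, 249), (128, 243), (136, 238), (144, 245), (152, 235), (160, 238), (168, 218), (176, 215), (184, 194), (192, 278), (200, 281), (208, 285), (216, 0), (224, 0), (232, 0)]
coldark [(0, 0), (8, 0), (16, 0), (24, 102), (32, 113), (40, 36), (48, 31), (56, 40), (64, 69), (72, 85), (80, 115), (88, 131), (96, 170), (104, 168), (112, 196), (120, 202), (128, 162), (136, 167), (144, 169), (152, 168), (160, 169), (168, 169), (176, 168), (184, 173), (192, 172), (200, 173), (208, 175), (216, 175), (224, 176), (232, 178), (240, 176), (248, 178), (256, 179), (264, 179), (272, 177), (280, 178), (288, 166), (296, 169), (304, 160
[... 207 characters left out ...]
4, 321), (112, 320), (120, 320), (128, 320), (136, 320), (144, 320), (152, 319), (160, 319), (168, 321), (176, 321), (184, 321), (192, 320), (200, 322), (208, 321), (216, 321), (224, 0), (232, 0)]
coldark [(0, 0), (8, 0), (16, 0), (24, 197), (32, 197), (40, 197), (48, 197), (56, 197), (64, 196), (72, 197), (80, 197), (88, 197), (96, 198), (104, 198), (112, 197), (120, 196), (128, 197), (136, 196), (144, 197), (152, 197), (160, 199), (168, 199), (176, 199), (184, 199), (192, 199), (200, 198), (208, 199), (216, 198), (224, 199), (232, 199), (240, 199), (248, 199), (256, 198), (264, 198), (272, 197), (280, 197), (288, 197), (296, 199), (304, 197), (312, 198), (320, 195), (328, 194), (336, 192)]
```

Call:
{"api": "jog_arm", "payload": {"motion": [{"x": 0, "y": 0, "z": -3, "ax": 0, "ay": 0, "az": 0}, {"x": 0, "y": 0, "z": -3, "ax": 0, "ay": 0, "az": 0}, {"x": 0, "y": 0, "z": -3, "ax": 0, "ay": 0, "az": 0}, {"x": 4.7, "y": 0.6, "z": 0, "ax": 0, "ay": 0, "az": 0}, {"x": 4.7, "y": 0.6, "z": 0, "ax": 0, "ay": 0, "az": 0}]}}

```text
time_s: 27.65
tool_pos: [0.5932, -0.1117, 0.1451]
tool_rot: [179.9, 0.0, 92.7]
force: [1.1, 0.9, -2.0]
grip_width: 0.0298
grasp_force: 30.0
```

Call:
{"api": "jog_arm", "payload": {"motion": [{"x": 4.7, "y": 0.6, "z": 0, "ax": 0, "ay": 0, "az": 0}, {"x": 4.7, "y": 0.6, "z": 0, "ax": 0, "ay": 0, "az": 0}, {"x": 4.7, "y": 0.6, "z": 0, "ax": 0, "ay": 0, "az": 0}, {"x": 4.7, "y": 0.6, "z": 0, "ax": 0, "ay": 0, "az": 0}, {"x": 4.7, "y": 0.6, "z": 0, "ax": 0, "ay": 0, "az": 0}]}}

```text
time_s: 28.15
tool_pos: [0.6104, 0.1277, 0.1437]
tool_rot: [-180.0, -0.0, 93.0]
force: [0.4, 0.6, -1.1]
grip_width: 0.0298
grasp_force: 30.0
```

Call:
{"api": "jog_arm", "payload": {"motion": [{"x": 4.7, "y": 0.6, "z": 0, "ax": 0, "ay": 0, "az": 0}, {"x": 4.7, "y": 0.6, "z": 0, "ax": 0, "ay": 0, "az": 0}, {"x": 4.7, "y": 0.6, "z": 0, "ax": 0, "ay": 0, "az": 0}, {"x": 4.7, "y": 0.6, "z": 0, "ax": 0, "ay": 0, "az": 0}, {"x": 0, "y": 0, "z": 0, "ax": 0, "ay": 0, "az": 8.5}]}}

```text
time_s: 28.65
tool_pos: [0.6218, 0.3263, 0.142]
tool_rot: [-179.8, -0.3, 85.0]
force: [-0.6, 1.6, -1.7]
grip_width: 0.0297
grasp_force: 30.0
```

Call:
{"api": "jog_arm", "payload": {"motion": [{"x": 0, "y": 0, "z": 0, "ax": 0, "ay": 0, "az": 8.5}, {"x": 0, "y": 0, "z": 0, "ax": 0, "ay": 0, "az": 8.5}, {"x": 0, "y": 0, "z": 0, "ax": 0, "ay": 0, "az": 8.5}, {"x": 0, "y": 0, "z": 0, "ax": 0, "ay": 0, "az": 8.5}, {"x": 0, "y": 0, "z": 0, "ax": 0, "ay": 0, "az": 8.5}]}}

```text
time_s: 29.15
tool_pos: [0.6247, 0.3147, 0.1433]
tool_rot: [-180.0, 0.1, 41.6]
force: [0.2, 0.7, -1.1]
grip_width: 0.0296
grasp_force: 30.0
```

Call:
{"api": "jog_arm", "payload": {"motion": [{"x": 0, "y": 0, "z": 0, "ax": 0, "ay": 0, "az": 8.5}, {"x": 0, "y": 0, "z": 0, "ax": 0, "ay": 0, "az": 8.5}, {"x": 0, "y": 0, "z": 0, "ax": 0, "ay": 0, "az": 8.5}, {"x": 0, "y": 0, "z": 0, "ax": 0, "ay": 0, "az": 8.5}, {"x": 0, "y": 0, "z": 0, "ax": 0, "ay": 0, "az": 2.5}]}}

```text
time_s: 29.65
tool_pos: [0.6247, 0.3147, 0.1432]
tool_rot: [180.0, 0.1, 5.2]
force: [0.2, 0.8, -1.2]
grip_width: 0.0301
grasp_force: 30.0
```

```bash
python3 - <<'E'
from h import *
st();to(.6238,.3116,-.018,5.5)
E
```

```text
t 29.65 pos [0.6247 0.3147 0.1432] rot [1.7997e+02 6.0000e-02 5.2300e+00] q [-63.  33.  50.  80. -25.  79. -97.] F [ 0.2  0.8 -1.2] w 0.0301 g 30.0
shift [-0.1   0.29 16.12] turn [ 0.03  0.06 -0.27]
```

Call:
{"api": "jog_arm", "payload": {"motion": [{"x": -0.1, "y": 0.3, "z": 4.5, "ax": 0, "ay": 0, "az": 0}, {"x": 0, "y": 0, "z": 4.5, "ax": 0, "ay": 0, "az": 0}, {"x": 0, "y": 0, "z": 4, "ax": 0, "ay": 0, "az": 0}, {"x": 0, "y": 0, "z": 2, "ax": 0, "ay": 0, "az": 0}, {"x": 0, "y": 0, "z": 1, "ax": 0, "ay": 0, "az": 0}]}}

```text
time_s: 30.15
tool_pos: [0.6229, 0.3111, -0.0184]
tool_rot: [179.9, 0.2, 5.5]
force: [-0.1, -0.0, -1.1]
grip_width: 0.0302
grasp_force: 30.0
```

Call:
{"api": "jog_arm", "payload": {"motion": [{"x": 0, "y": 0, "z": 0.1, "ax": 0, "ay": 0, "az": 0}, {"x": 0, "y": 0, "z": 0, "ax": 0, "ay": 0, "az": 0}, {"x": 0, "y": 0, "z": 0, "ax": 0, "ay": 0, "az": 0}, {"x": 0, "y": 0, "z": 0, "ax": 0, "ay": 0, "az": 0}, {"x": 0, "y": 0, "z": 0, "ax": 0, "ay": 0, "az": 0}]}}

```text
time_s: 30.65
tool_pos: [0.625, 0.3121, -0.0156]
tool_rot: [-179.9, -0.1, 5.5]
force: [0.9, 0.2, -1.3]
grip_width: 0.0294
grasp_force: 30.0
```

Call:
{"api": "jog_arm", "payload": {"motion": [{"x": 0, "y": 0, "z": 0, "ax": 0, "ay": 0, "az": 0}, {"x": 0, "y": 0, "z": 0, "ax": 0, "ay": 0, "az": 0}, {"x": 0, "y": 0, "z": 0, "ax": 0, "ay": 0, "az": 0}, {"x": 0, "y": 0, "z": -2, "ax": 0, "ay": 0, "az": 0}, {"x": 0, "y": 0, "z": -4, "ax": 0, "ay": 0, "az": 0}], "claw": 0.1}}

```text
time_s: 31.15
tool_pos: [0.622, 0.3108, 0.0416]
tool_rot: [179.9, 0.3, 5.4]
force: [0.3, 0.5, -0.6]
grip_width: 0.0477
grasp_force: 0.0
```

Call:
{"api": "jog_arm", "payload": {"motion": [{"x": 0, "y": 0, "z": -4, "ax": 0, "ay": 0, "az": 0}, {"x": 0, "y": 0, "z": -4, "ax": 0, "ay": 0, "az": 0}, {"x": 0, "y": 0, "z": -2, "ax": 0, "ay": 0, "az": 0}, {"x": 0, "y": 4.8, "z": 0, "ax": 0, "ay": 0, "az": 0}, {"x": 0, "y": 4.8, "z": 0, "ax": 0, "ay": 0, "az": 0}]}}

```text
time_s: 31.65
tool_pos: [0.6342, 0.217, 0.1459]
tool_rot: [-179.9, -0.2, 5.7]
force: [0.7, -0.8, 0.2]
grip_width: 0.0483
grasp_force: 0.0
```

Call:
{"api": "jog_arm", "payload": {"motion": [{"x": 0, "y": 4.8, "z": 0, "ax": 0, "ay": 0, "az": 0}, {"x": 0, "y": 4.8, "z": 0, "ax": 0, "ay": 0, "az": 0}, {"x": 0, "y": 4.8, "z": 0, "ax": 0, "ay": 0, "az": 0}, {"x": 0, "y": 4.8, "z": 0, "ax": 0, "ay": 0, "az": 0}, {"x": 0, "y": 4.8, "z": 0, "ax": 0, "ay": 0, "az": 0}]}}

```text
time_s: 32.15
tool_pos: [0.6566, -0.0249, 0.1451]
tool_rot: [-180.0, -0.1, 5.4]
force: [0.3, -0.7, 0.9]
grip_width: 0.0475
grasp_force: 0.0
```

```bash
python3 - <<'E'
from h import *
st();to(.6301,-.2888,.1,2.9)
E
```

```text
t 32.15 pos [ 0.6566 -0.0249  0.1451] rot [-1.7996e+02 -1.1000e-01  5.4400e+00] q [-40.  28.  54.  87. -23.  76. -68.] F [ 0.3 -0.7  0.9] w 0.0475 g 0.0
shift [-5.15 26.02  4.48] turn [-0.04 -0.11  2.54]
```

Call:
{"api": "jog_arm", "payload": {"motion": [{"x": -0.85, "y": 4.35, "z": 0, "ax": 0, "ay": 0, "az": 0}, {"x": -0.85, "y": 4.35, "z": 0, "ax": 0, "ay": 0, "az": 0}, {"x": -0.85, "y": 4.35, "z": 0, "ax": 0, "ay": 0, "az": 0}, {"x": -0.85, "y": 4.35, "z": 0, "ax": 0, "ay": 0, "az": 0}, {"x": -0.85, "y": 4.35, "z": 1.5, "ax": 0, "ay": 0, "az": 0}]}}

```text
time_s: 32.65
tool_pos: [0.636, -0.2462, 0.132]
tool_rot: [179.9, -0.3, 5.5]
force: [0.4, -0.4, -0.8]
grip_width: 0.0481
grasp_force: 0.0
```

Call:
{"api": "jog_arm", "payload": {"motion": [{"x": -0.9, "y": 4.25, "z": 1.5, "ax": 0, "ay": 0, "az": 2.5}, {"x": 0, "y": 0, "z": 3, "ax": 0, "ay": 0, "az": 0}, {"x": 0, "y": 0, "z": 0, "ax": 0, "ay": 0, "az": 0}, {"x": 0, "y": 0, "z": 0, "ax": 0, "ay": 0, "az": 0}, {"x": 0, "y": 0, "z": 0, "ax": 0, "ay": 0, "az": 0}]}}

```text
time_s: 33.15
tool_pos: [0.6316, -0.2852, 0.0852]
tool_rot: [180.0, -0.1, 3.1]
force: [0.4, -0.1, 0.4]
grip_width: 0.0476
grasp_force: 0.0
```

```bash
python3 - <<'E'
from h import *
st();to(.6301,-.2888,-.0135,2.9)
E
```

```text
t 33.15 pos [ 0.6316 -0.2852  0.0852] rot [ 1.80e+02 -1.40e-01  3.11e+00] q [-14.  36.  53.  85. -29.  73. -45.] F [ 0.4 -0.1  0.4] w 0.0476 g 0.0
shift [-0.19  0.35  9.87] turn [ 0.   -0.14  0.21]
```

Call:
{"api": "jog_arm", "payload": {"motion": [{"x": -0.2, "y": 0.35, "z": 0, "ax": 0, "ay": 0, "az": 0.2}, {"x": 0, "y": 0, "z": 4, "ax": 0, "ay": 0, "az": 0}, {"x": 0, "y": 0, "z": 4, "ax": 0, "ay": 0, "az": 0}, {"x": 0, "y": 0, "z": 1.8, "ax": 0, "ay": 0, "az": 0}, {"x": 0, "y": 0, "z": 0, "ax": 0, "ay": 0, "az": 0}]}}

```text
time_s: 33.65
tool_pos: [0.6279, -0.2895, -0.0153]
tool_rot: [-180.0, 0.1, 2.8]
force: [0.8, -0.5, -0.1]
grip_width: 0.0477
grasp_force: 0.0
```

Call:
{"api": "jog_arm", "payload": {"motion": [{"x": 0, "y": 0, "z": 0, "ax": 0, "ay": 0, "az": 0}, {"x": 0, "y": 0, "z": 0, "ax": 0, "ay": 0, "az": 0}, {"x": 0, "y": 0, "z": 0, "ax": 0, "ay": 0, "az": 0}, {"x": 0, "y": 0, "z": 0, "ax": 0, "ay": 0, "az": 0}, {"x": 0, "y": 0, "z": 0, "ax": 0, "ay": 0, "az": 0}], "claw": -1, "squeeze": 30}}

```text
time_s: 34.15
tool_pos: [0.6286, -0.2901, -0.0139]
tool_rot: [-180.0, -0.1, 2.8]
force: [-0.3, 0.4, 5.5]
grip_width: 0.0318
grasp_force: 30.0
```

```bash
python3 - <<'E'
from h import *
st()
E
```

```text
t 34.15 pos [ 0.6286 -0.2901 -0.0139] rot [-1.7999e+02 -7.0000e-02  2.7700e+00] q [-12.  41.  49.  90. -34.  65. -42.] F [-0.3  0.4  5.5] w 0.0318 g 30.0
```

Call:
{"api": "jog_arm", "payload": {"motion": [{"x": 0, "y": 0, "z": -3, "ax": 0, "ay": 0, "az": 0}, {"x": 0, "y": 0, "z": -4, "ax": 0, "ay": 0, "az": 0}, {"x": 0, "y": 0, "z": -4, "ax": 0, "ay": 0, "az": 0}, {"x": 0.23, "y": -4.48, "z": 0, "ax": 0, "ay": 0, "az": 0}, {"x": 0.23, "y": -4.48, "z": 0, "ax": 0, "ay": 0, "az": 0}]}}

```text
time_s: 34.65
tool_pos: [0.6282, -0.2024, 0.0967]
tool_rot: [179.9, -0.1, 2.5]
force: [0.6, 1.1, -0.9]
grip_width: 0.0319
grasp_force: 30.0
```

Call:
{"api": "jog_arm", "payload": {"motion": [{"x": 0.23, "y": -4.48, "z": 0, "ax": 0, "ay": 0, "az": 0}, {"x": 0.23, "y": -4.48, "z": 0, "ax": 0, "ay": 0, "az": 0}, {"x": 0.23, "y": -4.48, "z": 0, "ax": 0, "ay": 0, "az": 0}, {"x": 0.23, "y": -4.48, "z": 0, "ax": 0, "ay": 0, "az": 0}, {"x": 0.23, "y": -4.48, "z": 0, "ax": 0, "ay": 0, "az": 0}]}}

```text
time_s: 35.15
tool_pos: [0.6284, 0.0257, 0.0949]
tool_rot: [-180.0, 0.0, 2.7]
force: [0.8, -0.0, -1.4]
grip_width: 0.0318
grasp_force: 30.0
```

Call:
{"api": "jog_arm", "payload": {"motion": [{"x": 0.23, "y": -4.48, "z": 0, "ax": 0, "ay": 0, "az": 0}, {"x": 0.23, "y": -4.48, "z": 0, "ax": 0, "ay": 0, "az": 0}, {"x": 0.23, "y": -4.48, "z": 0, "ax": 0, "ay": 0, "az": 0}, {"x": 0.23, "y": -4.48, "z": 0, "ax": 0, "ay": 0, "az": 0}, {"x": 0.23, "y": -4.48, "z": 0, "ax": 0, "ay": 0, "az": 0}]}}

```text
time_s: 35.65
tool_pos: [0.6292, 0.2499, 0.0949]
tool_rot: [-180.0, 0.0, 2.8]
force: [1.2, -1.0, -1.6]
grip_width: 0.0317
grasp_force: 30.0
```

Call:
{"api": "jog_arm", "payload": {"motion": [{"x": 0, "y": 0, "z": 0, "ax": 0, "ay": 0, "az": -2.7}, {"x": 0, "y": 0, "z": 0, "ax": 0, "ay": 0, "az": 0}, {"x": 0, "y": 0, "z": 0, "ax": 0, "ay": 0, "az": 0}, {"x": 0, "y": 0, "z": 0, "ax": 0, "ay": 0, "az": 0}, {"x": 0, "y": 0, "z": 0, "ax": 0, "ay": 0, "az": 0}]}}

```text
time_s: 36.15
tool_pos: [0.63, 0.2464, 0.0954]
tool_rot: [-180.0, 0.0, 5.3]
force: [0.5, 0.1, -0.9]
grip_width: 0.0314
grasp_force: 30.0
```

```bash
python3 - <<'E'
from h import *
st();to(.6299,.2489,-.0204,5.5)
E
```

```text
t 36.15 pos [0.63   0.2464 0.0954] rot [-179.99    0.      5.27] q [-60.  32.  51.  87. -26.  73. -90.] F [ 0.5  0.1 -0.9] w 0.0314 g 30.0
shift [ 1.000e-02 -2.500e-01  1.158e+01] turn [-0.01  0.   -0.23]
```

Call:
{"api": "jog_arm", "payload": {"motion": [{"x": 0, "y": -0.25, "z": 4, "ax": 0, "ay": 0, "az": 0}, {"x": 0, "y": 0, "z": 4, "ax": 0, "ay": 0, "az": 0}, {"x": 0, "y": 0, "z": 2.5, "ax": 0, "ay": 0, "az": 0}, {"x": 0, "y": 0, "z": 1, "ax": 0, "ay": 0, "az": 0}, {"x": 0, "y": 0, "z": 0, "ax": 0, "ay": 0, "az": 0}]}}

```text
time_s: 36.65
tool_pos: [0.6292, 0.2496, -0.0201]
tool_rot: [180.0, 0.1, 5.4]
force: [-0.2, -0.4, -0.3]
grip_width: 0.0317
grasp_force: 30.0
```

Call:
{"api": "jog_arm", "payload": {"motion": [{"x": 0, "y": 0, "z": 0, "ax": 0, "ay": 0, "az": 0}, {"x": 0, "y": 0, "z": 0, "ax": 0, "ay": 0, "az": 0}, {"x": 0, "y": 0, "z": 0, "ax": 0, "ay": 0, "az": 0}, {"x": 0, "y": 0, "z": -1, "ax": 0, "ay": 0, "az": 0}, {"x": 0, "y": 0, "z": -3, "ax": 0, "ay": 0, "az": 0}], "claw": 0.1}}

```text
time_s: 37.15
tool_pos: [0.6272, 0.2502, 0.0186]
tool_rot: [179.9, 0.3, 5.5]
force: [-0.2, -0.2, -0.4]
grip_width: 0.0473
grasp_force: 0.0
```

Call:
{"api": "jog_arm", "payload": {"motion": [{"x": 0, "y": 0, "z": -4, "ax": 0, "ay": 0, "az": 0}, {"x": 0, "y": 0, "z": -4, "ax": 0, "ay": 0, "az": 0}, {"x": -0.44, "y": 4.3, "z": 0, "ax": 0, "ay": 0, "az": 0}, {"x": -0.44, "y": 4.3, "z": 0, "ax": 0, "ay": 0, "az": 0}, {"x": -0.44, "y": 4.3, "z": 0, "ax": 0, "ay": 0, "az": 0}]}}

```text
time_s: 37.65
tool_pos: [0.629, 0.1198, 0.1018]
tool_rot: [-180.0, -0.1, 5.5]
force: [0.2, -0.4, 0.4]
grip_width: 0.0481
grasp_force: 0.0
```

Call:
{"api": "jog_arm", "payload": {"motion": [{"x": -0.44, "y": 4.3, "z": 0, "ax": 0, "ay": 0, "az": 0}, {"x": -0.44, "y": 4.3, "z": 0, "ax": 0, "ay": 0, "az": 0}, {"x": -0.44, "y": 4.3, "z": 0, "ax": 0, "ay": 0, "az": 0}, {"x": -0.44, "y": 4.3, "z": 0, "ax": 0, "ay": 0, "az": 0}, {"x": -0.44, "y": 4.3, "z": 0, "ax": 0, "ay": 0, "az": 0}]}}

```text
time_s: 38.15
tool_pos: [0.6273, -0.0968, 0.1014]
tool_rot: [-180.0, -0.1, 5.5]
force: [0.5, 0.4, 0.6]
grip_width: 0.048
grasp_force: 0.0
```

Call:
{"api": "jog_arm", "payload": {"motion": [{"x": -0.44, "y": 4.3, "z": 0, "ax": 0, "ay": 0, "az": 0}, {"x": -0.44, "y": 4.3, "z": 0, "ax": 0, "ay": 0, "az": 0}, {"x": -0.44, "y": 4.3, "z": 0, "ax": 0, "ay": 0, "az": 3.3}, {"x": 0, "y": 0, "z": 0, "ax": 0, "ay": 0, "az": 0}, {"x": 0, "y": 0, "z": 0, "ax": 0, "ay": 0, "az": 0}]}}

```text
time_s: 38.65
tool_pos: [0.6257, -0.2269, 0.101]
tool_rot: [180.0, -0.0, 2.0]
force: [0.1, 0.8, 0.2]
grip_width: 0.0479
grasp_force: 0.0
```

Call:
{"api": "jog_arm", "payload": {"motion": [{"x": 0, "y": 0, "z": 0, "ax": 0, "ay": 0, "az": 0}, {"x": 0, "y": 0, "z": 0, "ax": 0, "ay": 0, "az": 0}, {"x": 0, "y": 0, "z": 0, "ax": 0, "ay": 0, "az": 0}, {"x": 0, "y": 0, "z": 0, "ax": 0, "ay": 0, "az": 0}, {"x": 0, "y": 0, "z": 0, "ax": 0, "ay": 0, "az": 0}]}}

```text
time_s: 39.15
tool_pos: [0.6264, -0.2241, 0.1001]
tool_rot: [-180.0, 0.0, 2.2]
force: [0.2, 0.1, 0.6]
grip_width: 0.0478
grasp_force: 0.0
```

```bash
python3 - <<'E'
from h import *
st();to(.6258,-.2253,-.0075,2.0)
E
```

```text
t 39.15 pos [ 0.6264 -0.2241  0.1001] rot [-1.7997e+02  1.0000e-02  2.2100e+00] q [-22.  32.  55.  89. -27.  73. -51.] F [0.2 0.1 0.6] w 0.0478 g 0.0
shift [-0.06  0.12 10.76] turn [-0.03  0.01  0.21]
```

Call:
{"api": "jog_arm", "payload": {"motion": [{"x": -0.05, "y": 0.1, "z": 4, "ax": 0, "ay": 0, "az": 0}, {"x": 0, "y": 0, "z": 4, "ax": 0, "ay": 0, "az": 0}, {"x": 0, "y": 0, "z": 2, "ax": 0, "ay": 0, "az": 0}, {"x": 0, "y": 0, "z": 0.75, "ax": 0, "ay": 0, "az": 0}, {"x": 0, "y": 0, "z": 0, "ax": 0, "ay": 0, "az": 0}]}}

```text
time_s: 39.65
tool_pos: [0.6252, -0.2256, -0.0081]
tool_rot: [-180.0, 0.1, 2.2]
force: [-0.5, 0.5, -0.2]
grip_width: 0.048
grasp_force: 0.0
```

Call:
{"api": "jog_arm", "payload": {"motion": [{"x": 0, "y": 0, "z": 0, "ax": 0, "ay": 0, "az": 0}, {"x": 0, "y": 0, "z": 0, "ax": 0, "ay": 0, "az": 0}, {"x": 0, "y": 0, "z": 0, "ax": 0, "ay": 0, "az": 0}, {"x": 0, "y": 0, "z": 0, "ax": 0, "ay": 0, "az": 0}, {"x": 0, "y": 0, "z": 0, "ax": 0, "ay": 0, "az": 0}], "claw": -1, "squeeze": 30}}

```text
time_s: 40.15
tool_pos: [0.6267, -0.2261, -0.006]
tool_rot: [180.0, -0.1, 2.2]
force: [-1.0, 1.6, 5.8]
grip_width: 0.0316
grasp_force: 29.9
```

Call:
{"api": "jog_arm", "payload": {"motion": [{"x": 0, "y": 0, "z": -3, "ax": 0, "ay": 0, "az": 0}, {"x": 0, "y": 0, "z": -4, "ax": 0, "ay": 0, "az": 0}, {"x": 0, "y": 0, "z": -4, "ax": 0, "ay": 0, "az": 0}, {"x": 0, "y": 0, "z": 0, "ax": 0, "ay": 0, "az": 0}, {"x": 0, "y": 0, "z": 0, "ax": 0, "ay": 0, "az": 0}]}}

```text
time_s: 40.65
tool_pos: [0.6261, -0.2258, 0.1032]
tool_rot: [-180.0, -0.1, 2.2]
force: [0.8, -0.5, -1.8]
grip_width: 0.0316
grasp_force: 29.9
```

Call:
{"api": "jog_arm", "payload": {"motion": [{"x": 0.25, "y": -4.1, "z": 0, "ax": 0, "ay": 0, "az": 0}, {"x": 0.25, "y": -4.1, "z": 0, "ax": 0, "ay": 0, "az": 0}, {"x": 0.25, "y": -4.1, "z": 0, "ax": 0, "ay": 0, "az": 0}, {"x": 0.25, "y": -4.1, "z": 0, "ax": 0, "ay": 0, "az": 0}, {"x": 0.25, "y": -4.1, "z": 0, "ax": 0, "ay": 0, "az": 0}]}}

```text
time_s: 41.15
tool_pos: [0.6288, -0.0184, 0.1004]
tool_rot: [-180.0, 0.2, 2.2]
force: [0.9, 1.0, 0.3]
grip_width: 0.0318
grasp_force: 29.9
```

Call:
{"api": "jog_arm", "payload": {"motion": [{"x": 0.25, "y": -4.1, "z": 0, "ax": 0, "ay": 0, "az": 0}, {"x": 0.25, "y": -4.1, "z": 0, "ax": 0, "ay": 0, "az": 0}, {"x": 0.25, "y": -4.1, "z": 0, "ax": 0, "ay": 0, "az": 0}, {"x": 0.25, "y": -4.1, "z": 0, "ax": 0, "ay": 0, "az": 0}, {"x": 0.25, "y": -4.1, "z": 0, "ax": 0, "ay": 0, "az": 0}]}}

```text
time_s: 41.65
tool_pos: [0.6335, 0.1865, 0.1003]
tool_rot: [180.0, 0.2, 2.2]
force: [0.6, -0.5, -1.5]
grip_width: 0.0318
grasp_force: 29.9
```

Call:
{"api": "jog_arm", "payload": {"motion": [{"x": 0, "y": 0, "z": 0, "ax": 0, "ay": 0, "az": -3.4}, {"x": 0, "y": 0, "z": 0, "ax": 0, "ay": 0, "az": 0}, {"x": 0, "y": 0, "z": 0, "ax": 0, "ay": 0, "az": 0}, {"x": 0, "y": 0, "z": 0, "ax": 0, "ay": 0, "az": 0}, {"x": 0, "y": 0, "z": 0, "ax": 0, "ay": 0, "az": 0}]}}

```text
time_s: 42.15
tool_pos: [0.6353, 0.1832, 0.1026]
tool_rot: [-180.0, 0.0, 5.4]
force: [-0.2, -0.8, -0.7]
grip_width: 0.0316
grasp_force: 29.9
```

```bash
python3 - <<'E'
from h import *
st();to(.6359,.1862,-.014,5.5)
E
```

```text
t 42.15 pos [0.6353 0.1832 0.1026] rot [-1.80e+02  3.00e-02  5.38e+00] q [-57.  31.  53.  89. -25.  73. -85.] F [-0.2 -0.8 -0.7] w 0.0316 g 29.9
shift [ 0.09 -0.29 11.66] turn [-0.    0.03 -0.12]
```

Call:
{"api": "jog_arm", "payload": {"motion": [{"x": 0.1, "y": -0.3, "z": 4, "ax": 0, "ay": 0, "az": 0}, {"x": 0, "y": 0, "z": 4, "ax": 0, "ay": 0, "az": 0}, {"x": 0, "y": 0, "z": 2.5, "ax": 0, "ay": 0, "az": 0}, {"x": 0, "y": 0, "z": 1, "ax": 0, "ay": 0, "az": 0}, {"x": 0, "y": 0, "z": 0.1, "ax": 0, "ay": 0, "az": 0}]}}

```text
time_s: 42.65
tool_pos: [0.6359, 0.187, -0.0133]
tool_rot: [180.0, 0.1, 5.5]
force: [0.2, -0.9, -1.6]
grip_width: 0.0316
grasp_force: 30.0
```

Call:
{"api": "jog_arm", "payload": {"motion": [{"x": 0, "y": 0, "z": 0, "ax": 0, "ay": 0, "az": 0}, {"x": 0, "y": 0, "z": 0, "ax": 0, "ay": 0, "az": 0}, {"x": 0, "y": 0, "z": 0, "ax": 0, "ay": 0, "az": 0}, {"x": 0, "y": 0, "z": -1, "ax": 0, "ay": 0, "az": 0}, {"x": 0, "y": 0, "z": -3, "ax": 0, "ay": 0, "az": 0}], "claw": 0.1}}

```text
time_s: 43.15
tool_pos: [0.6338, 0.1877, 0.0252]
tool_rot: [179.9, 0.3, 5.6]
force: [0.1, 1.2, -0.5]
grip_width: 0.0473
grasp_force: 0.0
```

Call:
{"api": "jog_arm", "payload": {"motion": [{"x": 0, "y": 0, "z": -4, "ax": 0, "ay": 0, "az": 0}, {"x": 0, "y": 0, "z": -4, "ax": 0, "ay": 0, "az": 0}, {"x": -0.6, "y": 4.35, "z": 0, "ax": 0, "ay": 0, "az": 0}, {"x": -0.6, "y": 4.35, "z": 0, "ax": 0, "ay": 0, "az": 0}, {"x": -0.6, "y": 4.35, "z": 0, "ax": 0, "ay": 0, "az": 0}]}}

```text
time_s: 43.65
tool_pos: [0.6311, 0.0551, 0.1083]
tool_rot: [-180.0, -0.1, 5.6]
force: [0.7, 0.1, 0.4]
grip_width: 0.0477
grasp_force: 0.0
```

Call:
{"api": "jog_arm", "payload": {"motion": [{"x": -0.6, "y": 4.35, "z": 0, "ax": 0, "ay": 0, "az": 0}, {"x": -0.6, "y": 4.35, "z": 0, "ax": 0, "ay": 0, "az": 0}, {"x": -0.6, "y": 4.35, "z": 0, "ax": 0, "ay": 0, "az": 0}, {"x": -0.6, "y": 4.35, "z": 0, "ax": 0, "ay": 0, "az": 0}, {"x": -0.6, "y": 4.35, "z": 0, "ax": 0, "ay": 0, "az": 2.1}]}}

```text
time_s: 44.15
tool_pos: [0.6221, -0.1648, 0.1079]
tool_rot: [-180.0, -0.1, 3.4]
force: [1.1, -0.0, -0.4]
grip_width: 0.0481
grasp_force: 0.0
```

Call:
{"api": "jog_arm", "payload": {"motion": [{"x": 0, "y": 0, "z": 0, "ax": 0, "ay": 0, "az": 0}, {"x": 0, "y": 0, "z": 0, "ax": 0, "ay": 0, "az": 0}, {"x": 0, "y": 0, "z": 0, "ax": 0, "ay": 0, "az": 0}, {"x": 0, "y": 0, "z": 0, "ax": 0, "ay": 0, "az": 0}, {"x": 0, "y": 0, "z": 0, "ax": 0, "ay": 0, "az": 0}]}}

```text
time_s: 44.65
tool_pos: [0.6224, -0.1612, 0.1066]
tool_rot: [-180.0, 0.0, 3.6]
force: [0.5, 0.3, -0.6]
grip_width: 0.0481
grasp_force: 0.0
```

```bash
python3 - <<'E'
from h import *
st();to(.6214,-.1652,-.0140,3.3)
E
```

```text
t 44.65 pos [ 0.6224 -0.1612  0.1066] rot [-1.7995e+02  1.0000e-02  3.6200e+00] q [-30.  29.  56.  92. -25.  73. -55.] F [ 0.5  0.3 -0.6] w 0.0481 g 0.0
shift [-0.13  0.41 12.06] turn [-0.05  0.01  0.32]
```

Call:
{"api": "jog_arm", "payload": {"motion": [{"x": -0.1, "y": 0.4, "z": 4, "ax": 0, "ay": 0, "az": 0.3}, {"x": 0, "y": 0, "z": 4, "ax": 0, "ay": 0, "az": 0}, {"x": 0, "y": 0, "z": 3, "ax": 0, "ay": 0, "az": 0}, {"x": 0, "y": 0, "z": 1, "ax": 0, "ay": 0, "az": 0}, {"x": 0, "y": 0, "z": 0, "ax": 0, "ay": 0, "az": 0}]}}

```text
time_s: 45.15
tool_pos: [0.6205, -0.1662, -0.0144]
tool_rot: [-180.0, 0.1, 3.2]
force: [0.8, 0.3, -0.8]
grip_width: 0.048
grasp_force: 0.0
```

Call:
{"api": "jog_arm", "payload": {"motion": [{"x": 0, "y": 0, "z": 0, "ax": 0, "ay": 0, "az": 0}, {"x": 0, "y": 0, "z": 0, "ax": 0, "ay": 0, "az": 0}, {"x": 0, "y": 0, "z": 0, "ax": 0, "ay": 0, "az": 0}, {"x": 0, "y": 0, "z": 0, "ax": 0, "ay": 0, "az": 0}, {"x": 0, "y": 0, "z": 0, "ax": 0, "ay": 0, "az": 0}], "claw": -1, "squeeze": 30}}

```text
time_s: 45.65
tool_pos: [0.6225, -0.1668, -0.0117]
tool_rot: [-179.9, -0.1, 3.2]
force: [0.3, 2.3, 6.0]
grip_width: 0.0321
grasp_force: 30.0
```

Call:
{"api": "jog_arm", "payload": {"motion": [{"x": 0, "y": 0, "z": -3, "ax": 0, "ay": 0, "az": 0}, {"x": 0, "y": 0, "z": -4, "ax": 0, "ay": 0, "az": 0}, {"x": 0, "y": 0, "z": -4, "ax": 0, "ay": 0, "az": 0}, {"x": 0.53, "y": -4.15, "z": 0, "ax": 0, "ay": 0, "az": 0}, {"x": 0.53, "y": -4.15, "z": 0, "ax": 0, "ay": 0, "az": 0}]}}

```text
time_s: 46.15
tool_pos: [0.6279, -0.0854, 0.0988]
tool_rot: [180.0, -0.2, 2.9]
force: [-0.1, 1.5, -1.6]
grip_width: 0.0321
grasp_force: 30.0
```

Call:
{"api": "jog_arm", "payload": {"motion": [{"x": 0.53, "y": -4.15, "z": 0, "ax": 0, "ay": 0, "az": 0}, {"x": 0.53, "y": -4.15, "z": 0, "ax": 0, "ay": 0, "az": 0}, {"x": 0.53, "y": -4.15, "z": 0, "ax": 0, "ay": 0, "az": 0}, {"x": 0.53, "y": -4.15, "z": 0, "ax": 0, "ay": 0, "az": 0}, {"x": 0.53, "y": -4.15, "z": 0, "ax": 0, "ay": 0, "az": -2.2}]}}

```text
time_s: 46.65
tool_pos: [0.642, 0.1264, 0.0968]
tool_rot: [-180.0, -0.0, 5.4]
force: [-0.2, 0.2, -1.3]
grip_width: 0.0319
grasp_force: 30.0
```

Call:
{"api": "jog_arm", "payload": {"motion": [{"x": 0, "y": 0, "z": 0, "ax": 0, "ay": 0, "az": 0}, {"x": 0, "y": 0, "z": 0, "ax": 0, "ay": 0, "az": 0}, {"x": 0, "y": 0, "z": 0, "ax": 0, "ay": 0, "az": 0}, {"x": 0, "y": 0, "z": 0, "ax": 0, "ay": 0, "az": 0}, {"x": 0, "y": 0, "z": 0, "ax": 0, "ay": 0, "az": 0}]}}

```text
time_s: 47.15
tool_pos: [0.6423, 0.1232, 0.0969]
tool_rot: [-180.0, -0.0, 5.2]
force: [-0.5, 0.0, -1.2]
grip_width: 0.0318
grasp_force: 30.0
```

```bash
python3 - <<'E'
from h import *
st();to(.6416,.1275,-.0205,5.5)
E
```

```text
t 47.15 pos [0.6423 0.1232 0.0969] rot [-179.99   -0.      5.2 ] q [-53.  30.  54.  91. -25.  72. -79.] F [-0.5  0.  -1.2] w 0.0318 g 30.0
shift [-0.04 -0.43 11.74] turn [-0.01 -0.   -0.3 ]
```

Call:
{"api": "jog_arm", "payload": {"motion": [{"x": 0, "y": -0.4, "z": 4, "ax": 0, "ay": 0, "az": -0.3}, {"x": 0, "y": 0, "z": 4, "ax": 0, "ay": 0, "az": 0}, {"x": 0, "y": 0, "z": 2.7, "ax": 0, "ay": 0, "az": 0}, {"x": 0, "y": 0, "z": 1, "ax": 0, "ay": 0, "az": 0}, {"x": 0, "y": 0, "z": 0, "ax": 0, "ay": 0, "az": 0}]}}

```text
time_s: 47.65
tool_pos: [0.6418, 0.1279, -0.0198]
tool_rot: [-180.0, 0.1, 5.6]
force: [-0.5, 0.4, -0.8]
grip_width: 0.0313
grasp_force: 30.0
```

Call:
{"api": "jog_arm", "payload": {"motion": [{"x": 0, "y": 0, "z": 0, "ax": 0, "ay": 0, "az": 0}, {"x": 0, "y": 0, "z": 0, "ax": 0, "ay": 0, "az": 0}, {"x": 0, "y": 0, "z": 0, "ax": 0, "ay": 0, "az": 0}, {"x": 0, "y": 0, "z": -1, "ax": 0, "ay": 0, "az": 0}, {"x": 0, "y": 0, "z": -3, "ax": 0, "ay": 0, "az": 0}], "claw": 0.1}}

```text
time_s: 48.15
tool_pos: [0.6395, 0.1288, 0.018]
tool_rot: [180.0, 0.3, 5.7]
force: [-0.6, 1.3, 0.2]
grip_width: 0.0473
grasp_force: 0.0
```

Call:
{"api": "jog_arm", "payload": {"motion": [{"x": 0, "y": 0, "z": -4, "ax": 0, "ay": 0, "az": 0}, {"x": 0, "y": 0, "z": -4, "ax": 0, "ay": 0, "az": 0}, {"x": -1.95, "y": 3.7, "z": -1.6, "ax": 0, "ay": 0, "az": 0}, {"x": -1.95, "y": 3.7, "z": -1.6, "ax": 0, "ay": 0, "az": 0}, {"x": -1.95, "y": 3.7, "z": -1.6, "ax": 0, "ay": 0, "az": 0}]}}

```text
time_s: 48.65
tool_pos: [0.5943, 0.0112, 0.1493]
tool_rot: [-180.0, -0.1, 5.7]
force: [0.7, -0.4, 0.0]
grip_width: 0.048
grasp_force: 0.0
```

Call:
{"api": "jog_arm", "payload": {"motion": [{"x": -1.95, "y": 3.7, "z": -1.6, "ax": 0, "ay": 0, "az": 0}, {"x": -1.95, "y": 3.7, "z": -1.6, "ax": 0, "ay": 0, "az": 0}, {"x": -1.95, "y": 3.7, "z": -1.6, "ax": 0, "ay": 0, "az": 0}, {"x": -1.95, "y": 3.7, "z": -1.6, "ax": 0, "ay": 0, "az": 0}, {"x": -1.95, "y": 3.7, "z": -1.6, "ax": 0, "ay": 0, "az": 0}]}}

```text
time_s: 49.15
tool_pos: [0.5148, -0.1829, 0.229]
tool_rot: [-179.9, -0.1, 5.6]
force: [0.3, 0.8, 0.3]
grip_width: 0.0475
grasp_force: 0.0
```

Call:
{"api": "jog_arm", "payload": {"motion": [{"x": 0, "y": 0, "z": 0, "ax": 0, "ay": 0, "az": 0}, {"x": 0, "y": 0, "z": 0, "ax": 0, "ay": 0, "az": 0}, {"x": 0, "y": 0, "z": 0, "ax": 0, "ay": 0, "az": 0}, {"x": 0, "y": 0, "z": 0, "ax": 0, "ay": 0, "az": 0}, {"x": 0, "y": 0, "z": 0, "ax": 0, "ay": 0, "az": 0}]}}

```text
time_s: 49.65
tool_pos: [0.516, -0.1797, 0.2272]
tool_rot: [-180.0, 0.1, 5.8]
force: [-1.1, 0.1, -0.8]
grip_width: 0.0478
grasp_force: 0.0
```

```bash
python3 - <<'E'
from h import *
st();p=snap('wrist','w11');a=cv2.imread('pics/w11.png')[:330]
s=env.read_camera('scene')[240:400,280:480,::-1]; s=cv2.resize(s,None,fx=1.6,fy=1.6)
s2=env.read_camera('side')[240:400,200:420,::-1]; s2=cv2.resize(s2,None,fx=1.6,fy=1.6)
o=np.zeros((330+256,680,3),np.uint8);o[:330,:640]=a;o[330:,:320]=s;o[330:,325:325+352]=s2
cv2.imwrite('pics/c11.png',o)
E
```

```text
t 49.65 pos [ 0.516  -0.1797  0.2272] rot [-1.7999e+02  7.0000e-02  5.7800e+00] q [-44.   8.  67.  97.  -7.  80. -60.] F [-1.1  0.1 -0.8] w 0.0478 g 0.0
```

View pics/c11.png

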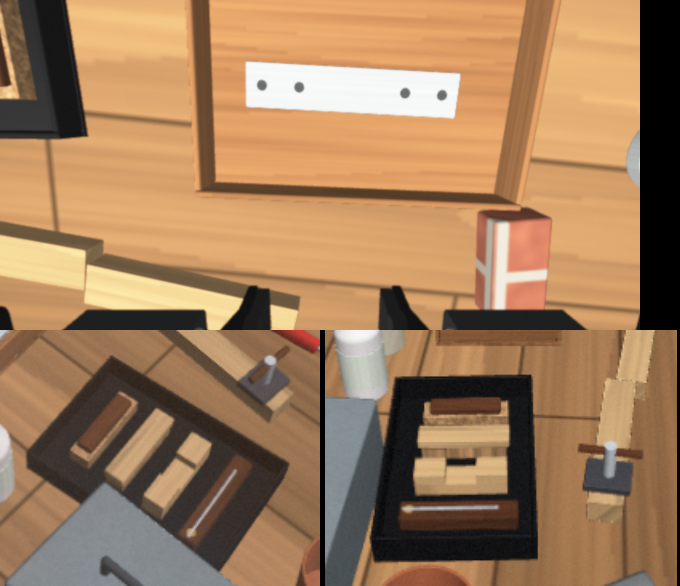

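```bash
cat >> h.py <<'E'
def loose(img=None,n='side',c=(.40,-.08),L=300,W=130,thr=.60,name=None):
    o=top(n,c,-90,.036,L,W,img,s=4,name=name).astype(int)
    m=((o[...,0]*1.0/np.maximum(o[...,2],1)>thr-.0)&(o[...,1]>150)).astype(np.uint8)
    return o,m
E
python3 - <<'E'
from h import *
w=cv2.imread('pics/w11.png');p=np.load('pics/w11.npy',allow_pickle=True).item()
S={n:env.read_camera(n)[:,:,::-1].copy() for n in('scene','side')}
for n,v in S.items(): cv2.imwrite(f'pics/full11_{n}.png',v)
ims=[]
for pp,im in((p,w),('scene',S['scene']),('side',S['side'])):
    o=top(pp,(.41,-.05),-90,.036,340,100,im,s=2);ims.append(o)
cv2.imwrite('pics/c12.png',np.vstack(ims))
E
```

```text
(no output)
```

View pics/c12.png

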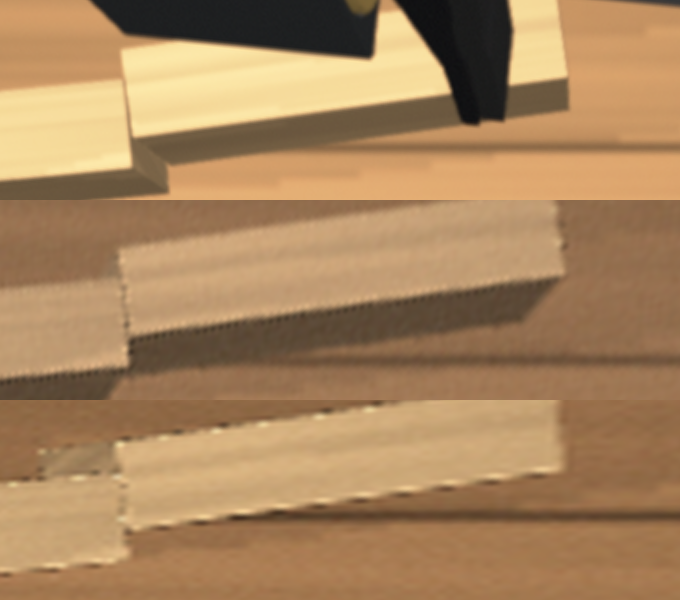

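Call:
{"api": "jog_arm", "payload": {"motion": [{"x": -2, "y": 0, "z": 0, "ax": 0, "ay": 0, "az": -8.5}, {"x": 0, "y": 0, "z": 2, "ax": 0, "ay": 0, "az": -8.5}, {"x": 0, "y": 0, "z": 2, "ax": 0, "ay": 0, "az": -8.5}, {"x": 0, "y": 0, "z": 2, "ax": 0, "ay": 0, "az": -8.5}, {"x": 0, "y": 0, "z": 2, "ax": 0, "ay": 0, "az": -8.5}], "claw": 1}}

```text
time_s: 50.4
tool_pos: [0.496, -0.1828, 0.1469]
tool_rot: [-180.0, -0.0, 48.5]
force: [0.9, -0.2, 0.1]
grip_width: 0.0802
grasp_force: 0.0
```

Call:
{"api": "jog_arm", "payload": {"motion": [{"x": 0, "y": 0, "z": 2, "ax": 0, "ay": 0, "az": -8.5}, {"x": 0, "y": 0, "z": 0, "ax": 0, "ay": 0, "az": -8.5}, {"x": 0, "y": 0, "z": 0, "ax": 0, "ay": 0, "az": -8.5}, {"x": 0, "y": 0, "z": 0, "ax": 0, "ay": 0, "az": -8.4}, {"x": 1.2, "y": -4, "z": 0, "ax": 0, "ay": 0, "az": 0}]}}

```text
time_s: 50.9
tool_pos: [0.4592, -0.1687, 0.1258]
tool_rot: [-179.7, 0.8, 82.3]
force: [-1.8, 1.5, 3.0]
grip_width: 0.0867
grasp_force: 0.0
```

Call:
{"api": "jog_arm", "payload": {"motion": [{"x": 1.3, "y": -4, "z": 0, "ax": 0, "ay": 0, "az": 0}, {"x": 0, "y": -4, "z": 0, "ax": 0, "ay": 0, "az": 0}, {"x": 0, "y": 0, "z": 0, "ax": 0, "ay": 0, "az": 0}, {"x": 0, "y": 0, "z": 0, "ax": 0, "ay": 0, "az": 0}, {"x": 0, "y": 0, "z": 0, "ax": 0, "ay": 0, "az": 0}]}}

```text
time_s: 51.4
tool_pos: [0.3816, -0.1422, 0.1284]
tool_rot: [179.9, -0.1, 82.0]
force: [0.0, -0.7, 0.4]
grip_width: 0.0872
grasp_force: 0.0
```

```bash
python3 - <<'E'
from h import *
st();to(.3802,-.136,-.028,82.2)
E
```

```text
t 51.4 pos [ 0.3816 -0.1422  0.1284] rot [ 1.7988e+02 -6.0000e-02  8.1980e+01] q [-36. -17.  46. 121.  13.  71.  -4.] F [ 0.  -0.7  0.4] w 0.0872 g 0.0
shift [ 0.58 -0.25 15.64] turn [ 0.12 -0.06 -0.22]
```

Call:
{"api": "jog_arm", "payload": {"motion": [{"x": 0.3, "y": -0.2, "z": 4, "ax": 0, "ay": 0, "az": 0}, {"x": 0, "y": 0, "z": 4, "ax": 0, "ay": 0, "az": 0}, {"x": 0, "y": 0, "z": 4, "ax": 0, "ay": 0, "az": 0}, {"x": 0, "y": 0, "z": 2.5, "ax": 0, "ay": 0, "az": 0}, {"x": 0, "y": 0, "z": 0.8, "ax": 0, "ay": 0, "az": 0}]}}

```text
time_s: 51.9
tool_pos: [0.3783, -0.139, -0.0267]
tool_rot: [-179.9, 0.1, 82.0]
force: [0.1, 0.6, 0.2]
grip_width: 0.0873
grasp_force: 0.0
```

Call:
{"api": "jog_arm", "payload": {"motion": [{"x": 0, "y": 0, "z": 0, "ax": 0, "ay": 0, "az": 0}, {"x": 0, "y": 0, "z": 0, "ax": 0, "ay": 0, "az": 0}, {"x": 0, "y": 0, "z": 0, "ax": 0, "ay": 0, "az": 0}, {"x": 0, "y": 0, "z": 0, "ax": 0, "ay": 0, "az": 0}, {"x": 0, "y": 0, "z": 0, "ax": 0, "ay": 0, "az": 0}]}}

```text
time_s: 52.4
tool_pos: [0.3797, -0.1382, -0.0247]
tool_rot: [179.9, -0.1, 82.1]
force: [0.3, -1.0, 0.6]
grip_width: 0.0872
grasp_force: 0.0
```

```bash
python3 - <<'E'
from h import *
st();to(.3802,-.136,-.028,82.2)
E
```

```text
t 52.4 pos [ 0.3797 -0.1382 -0.0247] rot [ 1.7992e+02 -7.0000e-02  8.2060e+01] q [-40.   2.  58. 131.  -2.  48.  11.] F [ 0.3 -1.   0.6] w 0.0872 g 0.0
shift [0.22 0.02 0.33] turn [ 0.08 -0.07 -0.15]
```

Call:
{"api": "jog_arm", "payload": {"motion": [{"x": 0, "y": 0, "z": 0, "ax": 0, "ay": 0, "az": 0}, {"x": 0, "y": 0, "z": 0, "ax": 0, "ay": 0, "az": 0}, {"x": 0, "y": 0, "z": 0, "ax": 0, "ay": 0, "az": 0}, {"x": 0, "y": 0, "z": 0, "ax": 0, "ay": 0, "az": 0}, {"x": 0, "y": 0, "z": 0, "ax": 0, "ay": 0, "az": 0}], "claw": -1, "squeeze": 25}}

```text
time_s: 52.9
tool_pos: [0.3789, -0.1383, -0.0254]
tool_rot: [-180.0, -0.0, 82.0]
force: [0.3, 0.3, 0.5]
grip_width: 0.0548
grasp_force: 0.0
```

Call:
{"api": "jog_arm", "payload": {"motion": [{"x": -0.6, "y": 0, "z": 0, "ax": 0, "ay": 0, "az": 0}, {"x": 0, "y": 0.8, "z": 0, "ax": 0, "ay": 0, "az": -0.8}, {"x": 0, "y": 0.8, "z": 0, "ax": 0, "ay": 0, "az": -0.8}, {"x": 0, "y": 0.7, "z": 0, "ax": 0, "ay": 0, "az": -0.7}, {"x": 0, "y": 0, "z": 0, "ax": 0, "ay": 0, "az": 0}]}}

```text
time_s: 53.4
tool_pos: [0.4014, -0.1479, -0.0253]
tool_rot: [-180.0, 0.1, 84.3]
force: [0.4, 0.2, -1.3]
grip_width: 0.0449
grasp_force: 25.0
```

Call:
{"api": "jog_arm", "payload": {"motion": [{"x": 0, "y": 0, "z": 0, "ax": 0, "ay": 0, "az": 0}, {"x": 0, "y": 0, "z": 0, "ax": 0, "ay": 0, "az": 0}, {"x": 0, "y": 0, "z": 0, "ax": 0, "ay": 0, "az": 0}, {"x": 0, "y": 0, "z": 0, "ax": 0, "ay": 0, "az": 0}, {"x": 0, "y": 0, "z": 0, "ax": 0, "ay": 0, "az": 0}]}}

```text
time_s: 53.9
tool_pos: [0.4006, -0.1471, -0.0254]
tool_rot: [-180.0, -0.0, 84.4]
force: [0.2, -0.8, -1.1]
grip_width: 0.0447
grasp_force: 25.0
```

```bash
python3 - <<'E'
from h import *
st();align()
E
```

```text
t 53.9 pos [ 0.4006 -0.1471 -0.0254] rot [-1.7998e+02 -3.0000e-02  8.4360e+01] q [-38.   7.  58. 128.  -8.  49.  19.] F [ 0.2 -0.8 -1.1] w 0.0447 g 25.0
scene fixed -32 at joint -24.53 slope deg -0.43 37
scene fixed 12 at joint 20.24 slope deg -0.07 34
scene loose -32 at joint -24.71 slope deg -0.41 30
scene loose 12 at joint 19.37 slope deg -0.20 31
side fixed -32 at joint -27.11 slope deg -0.22 32
side fixed 12 at joint 17.23 slope deg -0.10 37
side loose -32 at joint -27.44 slope deg -0.15 29
side loose 12 at joint 16.36 slope deg -0.23 26
```

Call:
{"api": "jog_arm", "payload": {"motion": [{"x": 0.2, "y": 0.05, "z": 0, "ax": 0, "ay": 0, "az": 0}, {"x": 0.2, "y": 0, "z": 0, "ax": 0, "ay": 0, "az": 0}, {"x": 0.1, "y": 0, "z": 0, "ax": 0, "ay": 0, "az": 0}, {"x": 0, "y": 0, "z": 0, "ax": 0, "ay": 0, "az": 0}, {"x": 0, "y": 0, "z": 0, "ax": 0, "ay": 0, "az": 0}]}}

```text
time_s: 54.5
tool_pos: [0.4008, -0.1471, -0.0252]
tool_rot: [-180.0, 0.4, 84.3]
force: [-3.3, -12.7, -0.6]
grip_width: 0.045
grasp_force: 25.0
```

Call:
{"api": "jog_arm", "payload": {"motion": [{"x": 0.1, "y": 0, "z": 0, "ax": 0, "ay": 0, "az": 0}, {"x": 0.1, "y": 0, "z": 0, "ax": 0, "ay": 0, "az": 0}, {"x": 0, "y": 0, "z": 0, "ax": 0, "ay": 0, "az": 0}, {"x": 0, "y": 0, "z": 0, "ax": 0, "ay": 0, "az": 0}, {"x": 0, "y": 0, "z": 0, "ax": 0, "ay": 0, "az": 0}]}}

```text
time_s: 55.0
tool_pos: [0.4008, -0.147, -0.0252]
tool_rot: [-180.0, 0.5, 84.3]
force: [-4.1, -17.4, -0.8]
grip_width: 0.0446
grasp_force: 25.0
```

```bash
python3 - <<'E'
from h import *
st();align()
E
```

```text
t 55.0 pos [ 0.4008 -0.147  -0.0252] rot [-179.99    0.5    84.27] q [-39.   7.  58. 128.  -7.  48.  18.] F [ -4.1 -17.4  -0.8] w 0.0446 g 25.0
scene fixed -32 at joint -24.47 slope deg -0.37 30
scene fixed 12 at joint 20.23 slope deg -0.10 36
scene loose -32 at joint -24.88 slope deg -0.24 31
scene loose 12 at joint 19.39 slope deg -0.17 31
side fixed -32 at joint -27.16 slope deg -0.31 34
side fixed 12 at joint 17.22 slope deg -0.11 37
side loose -32 at joint -27.52 slope deg -0.05 31
side loose 12 at joint 16.45 slope deg -0.06 31
```

Call:
{"api": "jog_arm", "payload": {"motion": [{"x": -0.9, "y": 0, "z": 0, "ax": 0, "ay": 0, "az": 0}, {"x": 0, "y": 0, "z": 0, "ax": 0, "ay": 0, "az": 0}, {"x": 0, "y": 0.02, "z": 0, "ax": 0, "ay": 0, "az": 0.1}, {"x": 0, "y": 0, "z": 0, "ax": 0, "ay": 0, "az": 0}, {"x": 0, "y": 0, "z": 0, "ax": 0, "ay": 0, "az": 0}]}}

```text
time_s: 55.6
tool_pos: [0.4015, -0.1485, -0.0254]
tool_rot: [-180.0, -0.0, 84.3]
force: [1.1, -0.6, -0.8]
grip_width: 0.0451
grasp_force: 25.0
```

Call:
{"api": "jog_arm", "payload": {"motion": [{"x": 0.3, "y": 0, "z": 0, "ax": 0, "ay": 0, "az": 0}, {"x": 0.2, "y": 0, "z": 0, "ax": 0, "ay": 0, "az": 0}, {"x": 0.1, "y": 0, "z": 0, "ax": 0, "ay": 0, "az": 0}, {"x": 0, "y": 0, "z": 0, "ax": 0, "ay": 0, "az": 0}, {"x": 0, "y": 0, "z": 0, "ax": 0, "ay": 0, "az": 0}]}}

```text
time_s: 56.1
tool_pos: [0.4018, -0.1471, -0.0251]
tool_rot: [180.0, 0.3, 84.2]
force: [-0.4, -11.0, -1.8]
grip_width: 0.0451
grasp_force: 25.0
```

```bash
python3 - <<'E'
from h import *
st();align()
E
```

```text
t 56.1 pos [ 0.4018 -0.1471 -0.0251] rot [179.96   0.3   84.22] q [-39.   7.  58. 128.  -8.  48.  18.] F [ -0.4 -11.   -1.8] w 0.0451 g 25.0
scene fixed -32 at joint -24.55 slope deg -0.52 35
scene fixed 12 at joint 20.15 slope deg -0.16 37
scene loose -32 at joint -23.67 slope deg -0.42 31
scene loose 12 at joint 20.51 slope deg -0.28 31
side fixed -32 at joint -27.12 slope deg -0.25 34
side fixed 12 at joint 17.33 slope deg -0.04 37
side loose -32 at joint -26.41 slope deg -0.27 28
side loose 12 at joint 17.57 slope deg -0.01 31
```

Call:
{"api": "jog_arm", "payload": {"motion": [{"x": 0, "y": 0, "z": 0, "ax": 0, "ay": 0, "az": 0}, {"x": 0, "y": 0, "z": 0, "ax": 0, "ay": 0, "az": 0}, {"x": 0, "y": 0, "z": 0, "ax": 0, "ay": 0, "az": 0}, {"x": 0, "y": 0, "z": 0, "ax": 0, "ay": 0, "az": 0}, {"x": 0, "y": 0, "z": 0, "ax": 0, "ay": 0, "az": 0}], "claw": 1}}

```text
time_s: 56.7
tool_pos: [0.4021, -0.1428, -0.0253]
tool_rot: [-180.0, -0.0, 84.3]
force: [0.3, -0.3, -0.7]
grip_width: 0.0768
grasp_force: 0.0
```

Call:
{"api": "jog_arm", "payload": {"motion": [{"x": 0, "y": 0, "z": -2, "ax": 0, "ay": 0, "az": 0}, {"x": 0, "y": 0, "z": -4, "ax": 0, "ay": 0, "az": 0}, {"x": 0, "y": 0, "z": -4, "ax": 0, "ay": 0, "az": 0}, {"x": 0, "y": 0, "z": -4, "ax": 0, "ay": 0, "az": 0}, {"x": 0, "y": 0, "z": -4, "ax": 0, "ay": 0, "az": -8}]}}

```text
time_s: 57.2
tool_pos: [0.4019, -0.143, 0.1566]
tool_rot: [179.9, -0.1, 92.4]
force: [0.3, 0.5, -0.4]
grip_width: 0.087
grasp_force: 0.0
```

```bash
python3 - <<'E'
from h import *
st();align()
p=np.load('pics/w11.npy',allow_pickle=True).item();w=cv2.imread('pics/w11.png')
o=top(p,(.62,-.196),-87,.014,260,100,w,s=4)
m=(o.min(2)>190).astype(np.uint8)
n,l,s,c=cv2.connectedComponentsWithStats(m);i=1+np.argmax(s[1:,4]);r=cv2.minAreaRect(np.argwhere(l==i)[:,::-1].astype(np.float32));print(r)
cx,cy=np.array(r[0])/4-[130,50];u=np.radians(-87);c=np.array([.62,-.196])+cx/1e3*np.array([np.cos(u),np.sin(u)])+cy/1e3*np.array([-np.sin(u),np.cos(u)])
print('plate',c, np.array(r[1])/4,'angle',r[2])
to(*c,.1,93)
E
```

```text
t 57.2 pos [ 0.4019 -0.143   0.1566] rot [ 1.7992e+02 -1.0000e-01  9.2410e+01] q [-41. -16.  49. 117.  13.  74.   7.] F [ 0.3  0.5 -0.4] w 0.087 g 0.0
scene fixed -32 at joint -24.71 slope deg -0.64 33
scene fixed 12 at joint 20.14 slope deg -0.14 37
scene loose -32 at joint -23.55 slope deg -0.39 29
scene loose 12 at joint 20.64 slope deg -0.22 31
side fixed -32 at joint -27.24 slope deg -0.40 34
side fixed 12 at joint 17.32 slope deg -0.04 37
side loose -32 at joint -26.42 slope deg -0.22 28
side loose 12 at joint 17.73 slope deg -0.08 31
((516.8052978515625, 206.22048950195312), (160.08888244628906, 800.305908203125), 89.72651672363281)
plate [ 0.62151119 -0.19512103] [ 40.02222061 200.07647705] angle 89.72651672363281
shift [-6.06 21.27  6.17] turn [ 0.57 -0.08 -0.6 ]
```

Call:
{"api": "jog_arm", "payload": {"motion": [{"x": -1.2, "y": 4.25, "z": 0, "ax": 0, "ay": 0, "az": 0}, {"x": -1.2, "y": 4.25, "z": 0, "ax": 0, "ay": 0, "az": 0}, {"x": -1.2, "y": 4.25, "z": 0, "ax": 0, "ay": 0, "az": 0}, {"x": -1.2, "y": 4.25, "z": 0, "ax": 0, "ay": 0, "az": 0}, {"x": -1.2, "y": 4.25, "z": 0, "ax": 0, "ay": 0, "az": 0}]}}

```text
time_s: 57.8
tool_pos: [0.6111, -0.1925, 0.1521]
tool_rot: [-179.7, -0.1, 92.2]
force: [0.3, 0.8, 2.3]
grip_width: 0.0868
grasp_force: 0.0
```

Call:
{"api": "jog_arm", "payload": {"motion": [{"x": 0, "y": 0, "z": 4, "ax": 0, "ay": 0, "az": 0}, {"x": 0, "y": 0, "z": 4, "ax": 0, "ay": 0, "az": 0}, {"x": 0, "y": 0, "z": 4, "ax": 0, "ay": 0, "az": 0}, {"x": 0, "y": 0, "z": 0, "ax": 0, "ay": 0, "az": 0}, {"x": 0, "y": 0, "z": 0, "ax": 0, "ay": 0, "az": 0}]}}

```text
time_s: 58.3
tool_pos: [0.6086, -0.1931, 0.0342]
tool_rot: [-179.8, -0.1, 92.1]
force: [-0.1, 0.7, 0.4]
grip_width: 0.0869
grasp_force: 0.0
```

Call:
{"api": "jog_arm", "payload": {"motion": [{"x": 0, "y": 0, "z": 0, "ax": 0, "ay": 0, "az": 0}, {"x": 0, "y": 0, "z": 0, "ax": 0, "ay": 0, "az": 0}, {"x": 0, "y": 0, "z": 0, "ax": 0, "ay": 0, "az": 0}, {"x": 0, "y": 0, "z": 0, "ax": 0, "ay": 0, "az": 0}, {"x": 0, "y": 0, "z": 0, "ax": 0, "ay": 0, "az": 0}]}}

```text
time_s: 58.8
tool_pos: [0.6095, -0.1928, 0.035]
tool_rot: [-179.9, -0.1, 92.2]
force: [-0.1, -0.2, 0.4]
grip_width: 0.0872
grasp_force: 0.0
```

```bash
python3 - <<'E'
from h import *
st();to(.6215,-.1951,-.0238,92.7)
E
```

```text
t 58.8 pos [ 0.6095 -0.1928  0.035 ] rot [-1.7994e+02 -1.2000e-01  9.2180e+01] q [-26.  34.  55.  96. -30.  66.  39.] F [-0.1 -0.2  0.4] w 0.0872 g 0.0
shift [-0.29  1.2   5.88] turn [-0.06 -0.12 -0.52]
```

Call:
{"api": "jog_arm", "payload": {"motion": [{"x": -0.3, "y": 1.2, "z": 0, "ax": 0, "ay": -0.1, "az": -0.5}, {"x": 0, "y": 0, "z": 2.5, "ax": 0, "ay": 0, "az": 0}, {"x": 0, "y": 0, "z": 2, "ax": 0, "ay": 0, "az": 0}, {"x": 0, "y": 0, "z": 0.8, "ax": 0, "ay": 0, "az": 0}, {"x": 0, "y": 0, "z": 0, "ax": 0, "ay": 0, "az": 0}]}}

```text
time_s: 59.3
tool_pos: [0.6202, -0.1951, -0.0197]
tool_rot: [-179.8, -0.0, 92.7]
force: [0.6, 0.4, -0.1]
grip_width: 0.0871
grasp_force: 0.0
```

Call:
{"api": "jog_arm", "payload": {"motion": [{"x": 0, "y": 0, "z": 0, "ax": 0, "ay": 0, "az": 0}, {"x": 0, "y": 0, "z": 0, "ax": 0, "ay": 0, "az": 0}, {"x": 0, "y": 0, "z": 0, "ax": 0, "ay": 0, "az": 0}, {"x": 0, "y": 0, "z": 0, "ax": 0, "ay": 0, "az": 0}, {"x": 0, "y": 0, "z": 0, "ax": 0, "ay": 0, "az": 0}], "claw": 0.1}}

```text
time_s: 59.8
tool_pos: [0.6214, -0.1954, -0.0182]
tool_rot: [-179.9, -0.0, 92.7]
force: [0.1, 0.6, 0.0]
grip_width: 0.0552
grasp_force: 0.0
```

```bash
python3 - <<'E'
from h import *
st();to(.6215,-.1951,-.0238,92.7)
E
```

```text
t 59.8 pos [ 0.6214 -0.1954 -0.0182] rot [-1.7992e+02 -1.0000e-02  9.2680e+01] q [-23.  38.  51.  96. -33.  62.  41.] F [0.1 0.6 0. ] w 0.0552 g 0.0
shift [0.03 0.01 0.56] turn [-0.08 -0.01 -0.02]
```

Call:
{"api": "jog_arm", "payload": {"motion": [{"x": 0, "y": 0, "z": 0.3, "ax": 0, "ay": 0, "az": 0}, {"x": 0, "y": 0, "z": 0.2, "ax": 0, "ay": 0, "az": 0}, {"x": 0, "y": 0, "z": 0.05, "ax": 0, "ay": 0, "az": 0}, {"x": 0, "y": 0, "z": 0, "ax": 0, "ay": 0, "az": 0}, {"x": 0, "y": 0, "z": 0, "ax": 0, "ay": 0, "az": 0}]}}

```text
time_s: 60.3
tool_pos: [0.6212, -0.1954, -0.0241]
tool_rot: [-179.9, -0.0, 92.7]
force: [0.5, 0.1, 0.9]
grip_width: 0.0474
grasp_force: 0.0
```

Call:
{"api": "jog_arm", "payload": {"motion": [{"x": 0, "y": 0, "z": 0, "ax": 0, "ay": 0, "az": 0}, {"x": 0, "y": 0, "z": 0, "ax": 0, "ay": 0, "az": 0}, {"x": 0, "y": 0, "z": 0, "ax": 0, "ay": 0, "az": 0}, {"x": 0, "y": 0, "z": 0, "ax": 0, "ay": 0, "az": 0}, {"x": 0, "y": 0, "z": 0, "ax": 0, "ay": 0, "az": 0}], "claw": -1, "squeeze": 45}}

```text
time_s: 60.8
tool_pos: [0.6212, -0.1955, -0.024]
tool_rot: [-179.9, -0.0, 92.7]
force: [-0.2, -1.1, 0.2]
grip_width: 0.0393
grasp_force: 45.0
```

```bash
python3 - <<'E'
from h import *
st();align()
E
```

```text
t 60.8 pos [ 0.6212 -0.1955 -0.024 ] rot [-1.7989e+02 -1.0000e-02  9.2670e+01] q [-23.  38.  51.  96. -33.  62.  42.] F [-0.2 -1.1  0.2] w 0.0393 g 45.0
scene fixed -32 at joint -24.57 slope deg -0.51 34
scene fixed 12 at joint 20.14 slope deg -0.14 37
scene loose -32 at joint -23.62 slope deg -0.27 31
scene loose 12 at joint 20.66 slope deg -0.25 31
side fixed -32 at joint -27.17 slope deg -0.25 33
side fixed 12 at joint 17.32 slope deg -0.06 37
side loose -32 at joint -26.49 slope deg -0.18 26
side loose 12 at joint 17.77 slope deg -0.12 31
```

Call:
{"api": "jog_arm", "payload": {"motion": [{"x": 0, "y": 0, "z": -1, "ax": 0, "ay": 0, "az": 0}, {"x": 0, "y": 0, "z": -2.5, "ax": 0, "ay": 0, "az": 0}, {"x": 0, "y": 0, "z": -3, "ax": 0, "ay": 0, "az": 0}, {"x": 0, "y": 0, "z": -3, "ax": 0, "ay": 0, "az": 0}, {"x": 0, "y": 0, "z": -2, "ax": 0, "ay": 0, "az": 0}]}}

```text
time_s: 61.4
tool_pos: [0.6218, -0.1958, 0.0933]
tool_rot: [-180.0, 0.0, 92.7]
force: [-0.1, 0.1, -2.9]
grip_width: 0.0391
grasp_force: 45.0
```

Call:
{"api": "jog_arm", "payload": {"motion": [{"x": 3.25, "y": -2.3, "z": 0, "ax": 0, "ay": 0, "az": 0}, {"x": 3.25, "y": -2.3, "z": 0, "ax": 0, "ay": 0, "az": 0}, {"x": 3.25, "y": -2.3, "z": 0, "ax": 0, "ay": 0, "az": 0}, {"x": 3.25, "y": -2.3, "z": 0, "ax": 0, "ay": 0, "az": 0}, {"x": 3.25, "y": -2.3, "z": 0, "ax": 0, "ay": 0, "az": 0}]}}

```text
time_s: 61.9
tool_pos: [0.4973, -0.0376, 0.0906]
tool_rot: [-179.8, -0.0, 92.6]
force: [0.2, 0.1, -1.5]
grip_width: 0.0393
grasp_force: 45.0
```

Call:
{"api": "jog_arm", "payload": {"motion": [{"x": 3.25, "y": -2.3, "z": 0, "ax": 0, "ay": 0, "az": 0}, {"x": 3.25, "y": -2.3, "z": 0, "ax": 0, "ay": 0, "az": 4}, {"x": 3.25, "y": -2.3, "z": 0, "ax": 0, "ay": 0, "az": 4.3}, {"x": 0, "y": 0, "z": 0, "ax": 0, "ay": 0, "az": 0}, {"x": 0, "y": 0, "z": 0, "ax": 0, "ay": 0, "az": 0}]}}

```text
time_s: 62.4
tool_pos: [0.4302, 0.0533, 0.0913]
tool_rot: [-179.8, -0.1, 85.1]
force: [0.3, 0.1, -3.0]
grip_width: 0.0396
grasp_force: 45.0
```

Call:
{"api": "jog_arm", "payload": {"motion": [{"x": 0, "y": 0, "z": 0, "ax": 0, "ay": 0, "az": 0}, {"x": 0, "y": 0, "z": 0, "ax": 0, "ay": 0, "az": 0}, {"x": 0, "y": 0, "z": 0, "ax": 0, "ay": 0, "az": 0}, {"x": 0, "y": 0, "z": 0, "ax": 0, "ay": 0, "az": 0}, {"x": 0, "y": 0, "z": 0, "ax": 0, "ay": 0, "az": 0}]}}

```text
time_s: 62.9
tool_pos: [0.4309, 0.0522, 0.0911]
tool_rot: [-179.8, 0.0, 84.9]
force: [0.4, 0.3, -3.2]
grip_width: 0.0393
grasp_force: 45.0
```

```bash
python3 - <<'E'
from h import *
st();to(.4218,.0556,.0072,84.5)
E
```

```text
t 62.9 pos [0.4309 0.0522 0.0911] rot [-1.798e+02  3.000e-02  8.492e+01] q [-71. -10.  58. 121.  10.  65. -23.] F [ 0.4  0.3 -3.2] w 0.0393 g 45.0
shift [ 0.26 -0.9   8.4 ] turn [-0.2   0.03  0.42]
```

Call:
{"api": "jog_arm", "payload": {"motion": [{"x": 0.25, "y": -0.9, "z": 0, "ax": -0.2, "ay": 0, "az": 0.4}, {"x": 0, "y": 0, "z": 2, "ax": 0, "ay": 0, "az": 0}, {"x": 0, "y": 0, "z": 2.5, "ax": 0, "ay": 0, "az": 0}, {"x": 0, "y": 0, "z": 2.5, "ax": 0, "ay": 0, "az": 0}, {"x": 0, "y": 0, "z": 0, "ax": 0, "ay": 0, "az": 0}]}}

```text
time_s: 63.4
tool_pos: [0.4193, 0.0545, 0.019]
tool_rot: [-179.7, 0.3, 84.5]
force: [-0.6, -0.1, -2.4]
grip_width: 0.0392
grasp_force: 45.0
```

Call:
{"api": "jog_arm", "payload": {"motion": [{"x": 0, "y": 0, "z": 0, "ax": 0, "ay": 0, "az": 0}, {"x": 0, "y": 0, "z": 0, "ax": 0, "ay": 0, "az": 0}, {"x": 0, "y": 0, "z": 0, "ax": 0, "ay": 0, "az": 0}, {"x": 0, "y": 0, "z": 0, "ax": 0, "ay": 0, "az": 0}, {"x": 0, "y": 0, "z": 0, "ax": 0, "ay": 0, "az": 0}]}}

```text
time_s: 63.9
tool_pos: [0.4224, 0.0563, 0.0217]
tool_rot: [180.0, -0.1, 84.6]
force: [-0.1, -0.0, -2.0]
grip_width: 0.0391
grasp_force: 45.0
```

```bash
python3 - <<'E'
from h import *
st();to(.4218,.0556,.0062,84.5)
E
```

```text
t 63.9 pos [0.4224 0.0563 0.0217] rot [ 1.7996e+02 -8.0000e-02  8.4560e+01] q [-73.  -2.  63. 126.   3.  55. -18.] F [-0.1 -0.  -2. ] w 0.0391 g 45.0
shift [-0.08 -0.05  1.55] turn [ 0.04 -0.08  0.06]
```

Call:
{"api": "jog_arm", "payload": {"motion": [{"x": -0.05, "y": -0.05, "z": 0.6, "ax": 0, "ay": 0, "az": 0}, {"x": 0, "y": 0, "z": 0.5, "ax": 0, "ay": 0, "az": 0}, {"x": 0, "y": 0, "z": 0.2, "ax": 0, "ay": 0, "az": 0}, {"x": 0, "y": 0, "z": 0, "ax": 0, "ay": 0, "az": 0}, {"x": 0, "y": 0, "z": 0, "ax": 0, "ay": 0, "az": 0}]}}

```text
time_s: 64.4
tool_pos: [0.4214, 0.0554, 0.0081]
tool_rot: [-180.0, 0.0, 84.6]
force: [0.1, -0.4, -3.3]
grip_width: 0.0392
grasp_force: 45.0
```

Call:
{"api": "jog_arm", "payload": {"motion": [{"x": 0, "y": 0, "z": 0.1, "ax": 0, "ay": 0, "az": 0}, {"x": 0, "y": 0, "z": 0.1, "ax": 0, "ay": 0, "az": 0}, {"x": 0, "y": 0, "z": 0, "ax": 0, "ay": 0, "az": 0}, {"x": 0, "y": 0, "z": 0, "ax": 0, "ay": 0, "az": 0}, {"x": 0, "y": 0, "z": 0, "ax": 0, "ay": 0, "az": 0}]}}

```text
time_s: 64.9
tool_pos: [0.4215, 0.0556, 0.0063]
tool_rot: [180.0, -0.0, 84.6]
force: [0.2, -0.7, -3.1]
grip_width: 0.0393
grasp_force: 45.0
```

```bash
python3 - <<'E'
from h import *
st();to(.4218,.0556,.0062,84.5)
E
```

```text
t 64.9 pos [0.4215 0.0556 0.0063] rot [ 1.7999e+02 -2.0000e-02  8.4560e+01] q [-73.   1.  63. 127.  -1.  53. -15.] F [ 0.2 -0.7 -3.1] w 0.0393 g 45.0
shift [0.01 0.03 0.01] turn [ 0.01 -0.02  0.06]
```

Call:
{"api": "jog_arm", "payload": {"motion": [{"x": 0, "y": 0, "z": 0.05, "ax": 0, "ay": 0, "az": 0}, {"x": 0, "y": 0, "z": 0.05, "ax": 0, "ay": 0, "az": 0}, {"x": 0, "y": 0, "z": 0, "ax": 0, "ay": 0, "az": 0}, {"x": 0, "y": 0, "z": 0, "ax": 0, "ay": 0, "az": 0}, {"x": 0, "y": 0, "z": 0, "ax": 0, "ay": 0, "az": 0}]}}

```text
time_s: 65.4
tool_pos: [0.4215, 0.0556, 0.0058]
tool_rot: [-180.0, -0.0, 84.6]
force: [-2.5, -0.0, 6.0]
grip_width: 0.0393
grasp_force: 45.0
```

```bash
python3 - <<'E'
from h import *
st()
E
```

```text
t 65.4 pos [0.4215 0.0556 0.0058] rot [-1.7996e+02 -3.0000e-02  8.4560e+01] q [-73.   1.  63. 127.  -1.  53. -15.] F [-2.5 -0.   6. ] w 0.0393 g 45.0
```

Call:
{"api": "jog_arm", "payload": {"motion": [{"x": 0, "y": 0, "z": 0, "ax": 0, "ay": 0, "az": 0}, {"x": 0, "y": 0, "z": 0, "ax": 0, "ay": 0, "az": 0}, {"x": 0, "y": 0, "z": 0, "ax": 0, "ay": 0, "az": 0}, {"x": 0, "y": 0, "z": 0, "ax": 0, "ay": 0, "az": 0}, {"x": 0, "y": 0, "z": -0.5, "ax": 0, "ay": 0, "az": 0}], "claw": 0.5}}

```text
time_s: 65.9
tool_pos: [0.421, 0.0552, 0.01]
tool_rot: [-180.0, 0.1, 84.6]
force: [-0.3, 0.8, -0.6]
grip_width: 0.0642
grasp_force: 0.0
```

Call:
{"api": "jog_arm", "payload": {"motion": [{"x": 0, "y": 0, "z": -2, "ax": 0, "ay": 0, "az": 0}, {"x": 0, "y": 0, "z": -4, "ax": 0, "ay": 0, "az": 0}, {"x": 0, "y": 0, "z": -4, "ax": 0, "ay": 0, "az": 0}, {"x": 0, "y": 0, "z": -4, "ax": 0, "ay": 0, "az": 0}, {"x": -2, "y": 3, "z": -1, "ax": 0, "ay": 0, "az": 0}], "claw": 1}}

```text
time_s: 66.4
tool_pos: [0.45, 0.0393, 0.1648]
tool_rot: [179.7, -0.5, 85.3]
force: [1.6, -0.5, -1.3]
grip_width: 0.0861
grasp_force: 0.0
```

Call:
{"api": "jog_arm", "payload": {"motion": [{"x": -4.5, "y": 0.4, "z": 0, "ax": 0, "ay": 0, "az": 0}, {"x": -4.5, "y": 0.4, "z": 0, "ax": 0, "ay": 0, "az": 0}, {"x": -4.5, "y": 0.4, "z": 0, "ax": 0, "ay": 0, "az": 0}, {"x": -4.5, "y": 0.4, "z": 0, "ax": 0, "ay": 0, "az": 0}, {"x": -4.5, "y": 0.4, "z": 0, "ax": 0, "ay": 0, "az": 0}]}}

```text
time_s: 66.9
tool_pos: [0.4482, -0.1942, 0.1611]
tool_rot: [179.8, -0.2, 84.8]
force: [-5.6, -30.5, -7.7]
grip_width: 0.0871
grasp_force: 0.0
```

Call:
{"api": "jog_arm", "payload": {"motion": [{"x": -4.5, "y": 0.4, "z": 0, "ax": 0, "ay": 0, "az": 0}, {"x": -4.5, "y": 0.4, "z": 0, "ax": 0, "ay": 0, "az": 0}, {"x": -4.5, "y": 0, "z": 0, "ax": 0, "ay": 0, "az": 8.5}, {"x": 0, "y": 0, "z": 0, "ax": 0, "ay": 0, "az": 8.5}, {"x": 0, "y": 0, "z": 0, "ax": 0, "ay": 0, "az": 8.5}]}}

```text
time_s: 67.4
tool_pos: [0.4412, -0.3305, 0.16]
tool_rot: [-179.9, 0.2, 58.4]
force: [-0.3, 1.3, 0.0]
grip_width: 0.0868
grasp_force: 0.0
```

Call:
{"api": "jog_arm", "payload": {"motion": [{"x": 0, "y": 0, "z": 0, "ax": 0, "ay": 0, "az": 8.5}, {"x": 0, "y": 0, "z": 0, "ax": 0, "ay": 0, "az": 8.5}, {"x": 0, "y": 0, "z": 0, "ax": 0, "ay": 0, "az": 8.5}, {"x": 0, "y": 0, "z": 0, "ax": 0, "ay": 0, "az": 8.5}, {"x": 0, "y": 0, "z": 0, "ax": 0, "ay": 0, "az": 8.5}]}}

```text
time_s: 67.9
tool_pos: [0.4431, -0.3274, 0.1605]
tool_rot: [-180.0, 0.0, 16.2]
force: [-0.4, -1.0, -0.1]
grip_width: 0.0874
grasp_force: 0.0
```

Call:
{"api": "jog_arm", "payload": {"motion": [{"x": 0, "y": 0, "z": 0, "ax": 0, "ay": 0, "az": 8.5}, {"x": 0, "y": 0, "z": 0, "ax": 0, "ay": 0, "az": 0}, {"x": 0, "y": 0, "z": 0, "ax": 0, "ay": 0, "az": 0}, {"x": 0, "y": 0, "z": 0, "ax": 0, "ay": 0, "az": 0}, {"x": 0, "y": 0, "z": 0, "ax": 0, "ay": 0, "az": 0}]}}

```text
time_s: 68.4
tool_pos: [0.4432, -0.3274, 0.1603]
tool_rot: [-180.0, -0.0, 8.2]
force: [-0.2, -0.0, -0.1]
grip_width: 0.087
grasp_force: 0.0
```

```bash
cat >> h.py <<'E'
def rect(n,c,z,img,L=240,W=200,f=None,yaw=0):
    o=top(n,c,yaw,z,L,W,img,s=4);m=f(o.astype(int)).astype(np.uint8)
    m=cv2.morphologyEx(m,cv2.MORPH_CLOSE,np.ones((25,25)))
    k,l,s,_=cv2.connectedComponentsWithStats(m);i=1+np.argmax(s[1:,4]);r=cv2.minAreaRect(np.argwhere(l==i)[:,::-1].astype(np.float32))
    d=(np.array(r[0])/4-[L/2,W/2])/1e3;u=np.radians(yaw)
    w=np.array(c)+d[0]*np.array([np.cos(u),np.sin(u)])+d[1]*np.array([-np.sin(u),np.cos(u)])
    print('c',w.round(4),'size',np.array(r[1])/4,'ang',round(r[2]+yaw,2),'area',s[i,4]/16);return o,m
E
python3 - <<'E'
from h import *
st();p=snap('wrist','w13');w=cv2.imread('pics/w13.png')
S={n:env.read_camera(n)[:,:,::-1].copy() for n in('scene','side')}
for n,v in S.items():
    cv2.imwrite(f'pics/full13_{n}.png',v)
    print(n);rect(n,(.4215,.0556),.044,v,260,90,lambda o:(o.max(2)-o.min(2)<35)&(o.min(2)>120),yaw=-95.5)
red=lambda o:(o[...,2]-o[...,1]>60)
print('brick');rect(p,(.47,-.375),.05,w,200,160,red)
print(proj(p,[(.41,-.375,.05),(.53,-.375,.05),(.47,-.33,.05)]))
E
```

```text
t 68.4 pos [ 0.4432 -0.3274  0.1603] rot [-179.99   -0.      8.15] q [-27.  15.  71. 102. -15.  74. -35.] F [-0.2 -0.  -0.1] w 0.087 g 0.0
scene
c [0.4216 0.0587] size [203.21759033  41.23087692] ang -95.43 area 8145.875
side
c [0.4193 0.0612] size [207.82192993  40.77930832] ang -95.35 area 8082.5625
brick
c [ 0.5495 -0.3266] size [62.74999237 40.49999237] ang 90.0 area 2339.9375
[[376.74253143 272.06288357]
 [406.64090429 118.41809306]
 [332.52745337 191.37990673]]
```

```bash
python3 - <<'E'
from h import *
w=cv2.imread('pics/w13.png').astype(int);p=np.load('pics/w13.npy',allow_pickle=True).item()
hsv=cv2.cvtColor(w.astype(np.uint8),cv2.COLOR_BGR2HSV)
s=w[:,:,2]-w[:,:,1]; 
for r in range(0,310,10): print('%3d '%r+''.join('#' if (w[r,c,1]-w[r,c,0]<25 and w[r,c,2]-w[r,c,1]>35) else ('o' if w[r,c].max()-w[r,c].min()<45 and w[r,c].min()>110 else ('k' if w[r,c].max()<70 else '.')) for c in range(200,600,5)))
E
```

```text
0 ................................................................................
 10 ............................................................................oooo
 20 .........................................................................ooooooo
 30 .......................................................................ooooooooo
 40 ......................................................................oooooooooo
 50 .....................................................................ooooooooooo
 60 ....................................................................oooooooooooo
 70 ....................................................................oooooooooooo
 80 ....................................................................oooooooooooo
 90 .....................................................................ooooooooooo
100 .......................................................................ooooooooo
110 .........................................................................ooooooo
120 ..............................................................................
[... 832 characters left out ...]
....................
230 ................................#ooo............................................
240 ................................#ooo............................................
250 ................................#ooo............................................
260 ................................#ooo............................................
270 ................................................................................
280 ................................................................................
290 .kkkk.........................................kkkk..............................
300 kkkkk........................................kkkkkk.............................
```

```bash
python3 - <<'E'
from h import *
w=cv2.imread('pics/w13.png');p=np.load('pics/w13.npy',allow_pickle=True).item()
hsv=cv2.cvtColor(w,cv2.COLOR_BGR2HSV)
for r in(110,118,124,128,132,136,140,170,240,262,266,270,276): print(r,[(c,hsv[r,c].tolist()) for c in(345,353,358,372,390,415,428,436)])
E
```

```text
110 [(345, [14, 131, 165]), (353, [14, 137, 158]), (358, [14, 140, 164]), (372, [14, 142, 198]), (390, [15, 128, 203]), (415, [15, 129, 200]), (428, [15, 127, 200]), (436, [15, 127, 198])]
118 [(345, [15, 129, 192]), (353, [15, 129, 190]), (358, [15, 128, 189]), (372, [15, 130, 204]), (390, [15, 130, 212]), (415, [14, 129, 209]), (428, [15, 129, 219]), (436, [15, 128, 219])]
124 [(345, [15, 129, 207]), (353, [15, 129, 208]), (358, [15, 129, 207]), (372, [15, 129, 208]), (390, [15, 129, 209]), (415, [15, 128, 203]), (428, [15, 130, 210]), (436, [15, 131, 211])]
128 [(345, [15, 130, 212]), (353, [14, 128, 211]), (358, [13, 131, 156]), (372, [11, 128, 118]), (390, [8, 131, 99]), (415, [7, 135, 115]), (428, [9, 136, 143]), (436, [14, 129, 210])]
132 [(345, [15, 129, 217]), (353, [13, 129, 201]), (358, [12, 59, 152]), (372, [20, 33, 198]), (390, [7, 137, 195]), (415, [7, 137, 207]), (428, [7, 137, 208]), (436, [14, 129, 210])]
136 [(345, [15, 127, 218]), (353, [13, 130, 206]), (358, [9, 95, 190]), (372, [21, 22, 236]), (390, [7, 136, 222]), (415, [7, 138, 215]), (428, [7, 137, 214]), (436
[... 618 characters left out ...]
), (358, [15, 122, 195]), (372, [21, 21, 235]), (390, [8, 135, 230]), (415, [7, 138, 222]), (428, [11, 133, 176]), (436, [15, 128, 209])]
266 [(345, [15, 128, 182]), (353, [15, 130, 183]), (358, [15, 127, 190]), (372, [21, 21, 235]), (390, [8, 135, 231]), (415, [7, 137, 221]), (428, [14, 130, 202]), (436, [15, 128, 211])]
270 [(345, [15, 130, 183]), (353, [15, 129, 182]), (358, [15, 128, 185]), (372, [15, 79, 203]), (390, [14, 129, 198]), (415, [15, 127, 199]), (428, [15, 127, 201]), (436, [15, 128, 204])]
276 [(345, [15, 129, 186]), (353, [15, 128, 184]), (358, [15, 128, 183]), (372, [15, 128, 180]), (390, [14, 128, 180]), (415, [15, 129, 191]), (428, [15, 128, 195]), (436, [15, 128, 195])]
```

```bash
cat >> h.py <<'E'
def brickmask(o):
    h=cv2.cvtColor(o.astype(np.uint8),cv2.COLOR_BGR2HSV).astype(int)
    return ((h[...,0]<=10)&(h[...,2]>203)&(h[...,1]>100))|((h[...,1]<40)&(h[...,2]>220))
E
python3 - <<'E'
from h import *
w=cv2.imread('pics/w13.png');p=np.load('pics/w13.npy',allow_pickle=True).item()
o,m=rect(p,(.47,-.375),.05,w,180,140,brickmask)
to(.47,-.37,.1,8)
E
```

```text
c [ 0.4672 -0.378 ] size [106.86317444  52.05661011] ang 10.85 area 5408.875
shift [2.06 4.59 6.02] turn [-0.01 -0.    0.1 ]
```

Call:
{"api": "jog_arm", "payload": {"motion": [{"x": 1, "y": 2.7, "z": 0, "ax": 0, "ay": 0, "az": -1.4}, {"x": 0.7, "y": 2.6, "z": 2, "ax": 0, "ay": 0, "az": -1.3}, {"x": 0, "y": 0, "z": 2.5, "ax": 0, "ay": 0, "az": 0}, {"x": 0, "y": 0, "z": 2.5, "ax": 0, "ay": 0, "az": 0}, {"x": 0, "y": 0, "z": 0, "ax": 0, "ay": 0, "az": 0}]}}

```text
time_s: 69.05
tool_pos: [0.466, -0.3757, 0.0869]
tool_rot: [-179.8, 0.3, 10.8]
force: [0.4, -0.4, 0.4]
grip_width: 0.0872
grasp_force: 0.0
```

Call:
{"api": "jog_arm", "payload": {"motion": [{"x": 0, "y": 0, "z": 0, "ax": 0, "ay": 0, "az": 0}, {"x": 0, "y": 0, "z": 0, "ax": 0, "ay": 0, "az": 0}, {"x": 0, "y": 0, "z": 0, "ax": 0, "ay": 0, "az": 0}, {"x": 0, "y": 0, "z": 0, "ax": 0, "ay": 0, "az": 0}, {"x": 0, "y": 0, "z": 0, "ax": 0, "ay": 0, "az": 0}]}}

```text
time_s: 69.55
tool_pos: [0.4685, -0.3773, 0.0909]
tool_rot: [180.0, -0.1, 10.8]
force: [-0.8, -0.5, 0.1]
grip_width: 0.087
grasp_force: 0.0
```

```bash
python3 - <<'E'
from h import *
st();to(.4672,-.378,-.0195,10.85)
E
```

```text
t 69.55 pos [ 0.4685 -0.3773  0.0909] rot [ 1.7998e+02 -6.0000e-02  1.0790e+01] q [-12.  27.  62.  99. -25.  69. -23.] F [-0.8 -0.5  0.1] w 0.087 g 0.0
shift [-0.15  0.04 11.04] turn [ 0.02 -0.06 -0.06]
```

Call:
{"api": "jog_arm", "payload": {"motion": [{"x": -0.1, "y": 0, "z": 3, "ax": 0, "ay": 0, "az": 0}, {"x": 0, "y": 0, "z": 4, "ax": 0, "ay": 0, "az": 0}, {"x": 0, "y": 0, "z": 3, "ax": 0, "ay": 0, "az": 0}, {"x": 0, "y": 0, "z": 1, "ax": 0, "ay": 0, "az": 0}, {"x": 0, "y": 0, "z": 0, "ax": 0, "ay": 0, "az": 0}]}}

```text
time_s: 70.05
tool_pos: [0.4663, -0.3769, -0.0207]
tool_rot: [-179.9, 0.1, 10.8]
force: [0.3, 0.0, 0.7]
grip_width: 0.0867
grasp_force: 0.0
```

Call:
{"api": "jog_arm", "payload": {"motion": [{"x": 0, "y": 0, "z": 0, "ax": 0, "ay": 0, "az": 0}, {"x": 0, "y": 0, "z": 0, "ax": 0, "ay": 0, "az": 0}, {"x": 0, "y": 0, "z": 0, "ax": 0, "ay": 0, "az": 0}, {"x": 0, "y": 0, "z": 0, "ax": 0, "ay": 0, "az": 0}, {"x": 0, "y": 0, "z": 0, "ax": 0, "ay": 0, "az": 0}], "claw": -1, "squeeze": 50}}

```text
time_s: 70.55
tool_pos: [0.4676, -0.3781, -0.0192]
tool_rot: [179.9, -0.1, 10.8]
force: [1.7, -4.1, -1.6]
grip_width: 0.0553
grasp_force: 2.9
```

Call:
{"api": "jog_arm", "payload": {"motion": [{"x": 0, "y": 0, "z": 0, "ax": 0, "ay": 0, "az": 0}, {"x": 0, "y": 0, "z": 0, "ax": 0, "ay": 0, "az": 0}, {"x": 0, "y": 0, "z": 0, "ax": 0, "ay": 0, "az": 0}, {"x": 0, "y": 0, "z": 0, "ax": 0, "ay": 0, "az": 0}, {"x": 0, "y": 0, "z": 0, "ax": 0, "ay": 0, "az": 0}]}}

```text
time_s: 71.05
tool_pos: [0.4676, -0.3781, -0.0192]
tool_rot: [179.9, -0.1, 10.8]
force: [0.5, -2.8, 5.2]
grip_width: 0.0546
grasp_force: 50.0
```

```bash
python3 - <<'E'
from h import *
st()
E
```

```text
t 71.05 pos [ 0.4676 -0.3781 -0.0192] rot [ 1.7994e+02 -6.0000e-02  1.0760e+01] q [ -7.  34.  56. 104. -33.  59. -18.] F [ 0.5 -2.8  5.2] w 0.0546 g 50.0
```

Call:
{"api": "jog_arm", "payload": {"motion": [{"x": 0, "y": 0, "z": -2, "ax": 0, "ay": 0, "az": 0}, {"x": 0, "y": 0, "z": -3.5, "ax": 0, "ay": 0, "az": 0}, {"x": 0, "y": 0, "z": -4, "ax": 0, "ay": 0, "az": 0}, {"x": 0, "y": 0, "z": -3.5, "ax": 0, "ay": 0, "az": 0}, {"x": 0, "y": 0, "z": 0, "ax": 0, "ay": 0, "az": -8.2}]}}

```text
time_s: 71.55
tool_pos: [0.4679, -0.3783, 0.1129]
tool_rot: [179.9, -0.1, 19.1]
force: [0.2, -1.0, -6.7]
grip_width: 0.0544
grasp_force: 50.0
```

Call:
{"api": "jog_arm", "payload": {"motion": [{"x": 0, "y": 0, "z": 0, "ax": 0, "ay": 0, "az": -8.2}, {"x": 0, "y": 0, "z": 0, "ax": 0, "ay": 0, "az": -8.2}, {"x": 0, "y": 0, "z": 0, "ax": 0, "ay": 0, "az": -8.2}, {"x": 0, "y": 0, "z": 0, "ax": 0, "ay": 0, "az": -8.2}, {"x": 0, "y": 0, "z": 0, "ax": 0, "ay": 0, "az": -8.2}]}}

```text
time_s: 72.05
tool_pos: [0.4651, -0.375, 0.1075]
tool_rot: [-179.6, -0.1, 60.3]
force: [0.3, -0.9, -6.9]
grip_width: 0.054
grasp_force: 50.0
```

Call:
{"api": "jog_arm", "payload": {"motion": [{"x": 0, "y": 0, "z": 0, "ax": 0, "ay": 0, "az": -8.2}, {"x": 0, "y": 0, "z": 0, "ax": 0, "ay": 0, "az": -8.2}, {"x": 0, "y": 0, "z": 0, "ax": 0, "ay": 0, "az": -8.2}, {"x": 3.8, "y": 0.2, "z": 0, "ax": 0, "ay": 0, "az": 0}, {"x": 3.8, "y": 0.2, "z": 0, "ax": 0, "ay": 0, "az": 0}]}}

```text
time_s: 72.55
tool_pos: [0.4751, -0.301, 0.1076]
tool_rot: [-179.7, -0.1, 84.4]
force: [1.5, 1.7, -5.9]
grip_width: 0.0547
grasp_force: 50.0
```

Call:
{"api": "jog_arm", "payload": {"motion": [{"x": 3.8, "y": 0.2, "z": 0, "ax": 0, "ay": 0, "az": 0}, {"x": 3.8, "y": 0.2, "z": 0, "ax": 0, "ay": 0, "az": 0}, {"x": 3.8, "y": 0.2, "z": 0, "ax": 0, "ay": 0, "az": 0}, {"x": 3.8, "y": 0, "z": 0, "ax": 0, "ay": 0, "az": 0}, {"x": 0, "y": 0, "z": 0, "ax": 0, "ay": 0, "az": 0}]}}

```text
time_s: 73.05
tool_pos: [0.4971, -0.1423, 0.1075]
tool_rot: [-179.6, -0.3, 85.2]
force: [0.4, 1.0, -6.7]
grip_width: 0.0546
grasp_force: 50.0
```

```bash
python3 - <<'E'
from h import *
st();to(.4218,.0556,.11,84.5)
E
```

```text
t 73.05 pos [ 0.4971 -0.1423  0.1075] rot [-179.62   -0.32   85.15] q [-27.   7.  43. 109.  -5.  67.  13.] F [ 0.4  1.  -6.7] w 0.0546 g 50.0
shift [19.08 -9.17 -0.08] turn [-0.38 -0.32  0.66]
```

Call:
{"api": "jog_arm", "payload": {"motion": [{"x": 3.8, "y": -1.8, "z": 0, "ax": 0, "ay": 0, "az": 0}, {"x": 3.8, "y": -1.8, "z": 0, "ax": 0, "ay": 0, "az": 0}, {"x": 3.8, "y": -1.8, "z": 0, "ax": 0, "ay": 0, "az": 0}, {"x": 3.8, "y": -1.8, "z": 0, "ax": 0, "ay": 0, "az": 0}, {"x": 3.8, "y": -1.8, "z": 0, "ax": 0, "ay": 0, "az": 0}]}}

```text
time_s: 73.55
tool_pos: [0.4236, 0.0473, 0.1083]
tool_rot: [-179.7, 0.1, 84.6]
force: [1.4, 0.8, -6.6]
grip_width: 0.0548
grasp_force: 50.0
```

Call:
{"api": "jog_arm", "payload": {"motion": [{"x": 0, "y": 0, "z": 2, "ax": 0, "ay": 0, "az": 0}, {"x": 0, "y": 0, "z": 2, "ax": 0, "ay": 0, "az": 0}, {"x": 0, "y": 0, "z": 1, "ax": 0, "ay": 0, "az": 0}, {"x": 0, "y": 0, "z": 0, "ax": 0, "ay": 0, "az": 0}, {"x": 0, "y": 0, "z": 0, "ax": 0, "ay": 0, "az": 0}]}}

```text
time_s: 74.05
tool_pos: [0.4266, 0.0458, 0.0601]
tool_rot: [-179.9, 0.0, 84.5]
force: [0.7, -0.3, -6.4]
grip_width: 0.0547
grasp_force: 50.0
```

Call:
{"api": "jog_arm", "payload": {"motion": [{"x": 0, "y": 0, "z": 0, "ax": 0, "ay": 0, "az": 0}, {"x": 0, "y": 0, "z": 0, "ax": 0, "ay": 0, "az": 0}, {"x": 0, "y": 0, "z": 0, "ax": 0, "ay": 0, "az": 0}, {"x": 0, "y": 0, "z": 0, "ax": 0, "ay": 0, "az": 0}, {"x": 0, "y": 0, "z": 0, "ax": 0, "ay": 0, "az": 0}]}}

```text
time_s: 74.55
tool_pos: [0.4271, 0.0463, 0.0605]
tool_rot: [180.0, -0.0, 84.6]
force: [0.1, 0.1, -6.2]
grip_width: 0.0548
grasp_force: 50.0
```

```bash
python3 - <<'E'
from h import *
st();to(.4218,.0556,.0255,84.5)
E
```

```text
t 74.55 pos [0.4271 0.0463 0.0605] rot [ 1.7999e+02 -2.0000e-02  8.4560e+01] q [-40.  -4.  30. 123.   2.  60. -17.] F [ 0.1  0.1 -6.2] w 0.0548 g 50.0
shift [ 0.87 -0.62  3.5 ] turn [ 0.01 -0.02  0.06]
```

Call:
{"api": "jog_arm", "payload": {"motion": [{"x": 0.85, "y": -0.6, "z": 0, "ax": 0, "ay": 0, "az": 0}, {"x": 0, "y": 0, "z": 1.5, "ax": 0, "ay": 0, "az": 0}, {"x": 0, "y": 0, "z": 1, "ax": 0, "ay": 0, "az": 0}, {"x": 0, "y": 0, "z": 0.5, "ax": 0, "ay": 0, "az": 0}, {"x": 0, "y": 0, "z": 0, "ax": 0, "ay": 0, "az": 0}]}}

```text
time_s: 75.05
tool_pos: [0.4209, 0.0551, 0.0295]
tool_rot: [-179.9, 0.0, 84.6]
force: [-0.6, 0.3, -6.3]
grip_width: 0.0552
grasp_force: 50.0
```

Call:
{"api": "jog_arm", "payload": {"motion": [{"x": 0, "y": 0, "z": 0, "ax": 0, "ay": 0, "az": 0}, {"x": 0, "y": 0, "z": 0, "ax": 0, "ay": 0, "az": 0}, {"x": 0, "y": 0, "z": 0, "ax": 0, "ay": 0, "az": 0}, {"x": 0, "y": 0, "z": 0, "ax": 0, "ay": 0, "az": 0}, {"x": 0, "y": 0, "z": 0, "ax": 0, "ay": 0, "az": 0}]}}

```text
time_s: 75.55
tool_pos: [0.422, 0.0553, 0.0305]
tool_rot: [180.0, -0.0, 84.6]
force: [0.8, 0.7, -7.5]
grip_width: 0.0547
grasp_force: 50.0
```

```bash
python3 - <<'E'
from h import *
st();to(.4218,.0556,.0248,84.5)
E
```

```text
t 75.55 pos [0.422  0.0553 0.0305] rot [ 1.7998e+02 -3.0000e-02  8.4560e+01] q [-41.  -1.  30. 125.   1.  56. -17.] F [ 0.8  0.7 -7.5] w 0.0547 g 50.0
shift [ 0.02 -0.02  0.57] turn [ 0.02 -0.03  0.06]
```

Call:
{"api": "jog_arm", "payload": {"motion": [{"x": 0, "y": 0, "z": 0.3, "ax": 0, "ay": 0, "az": 0}, {"x": 0, "y": 0, "z": 0.2, "ax": 0, "ay": 0, "az": 0}, {"x": 0, "y": 0, "z": 0, "ax": 0, "ay": 0, "az": 0}, {"x": 0, "y": 0, "z": 0, "ax": 0, "ay": 0, "az": 0}, {"x": 0, "y": 0, "z": 0, "ax": 0, "ay": 0, "az": 0}]}}

```text
time_s: 76.05
tool_pos: [0.4218, 0.0553, 0.0253]
tool_rot: [-180.0, -0.0, 84.6]
force: [-0.4, 0.5, -6.0]
grip_width: 0.0546
grasp_force: 50.0
```

Call:
{"api": "jog_arm", "payload": {"motion": [{"x": 0, "y": 0, "z": 0.05, "ax": 0, "ay": 0, "az": 0}, {"x": 0, "y": 0, "z": 0.05, "ax": 0, "ay": 0, "az": 0}, {"x": 0, "y": 0, "z": 0, "ax": 0, "ay": 0, "az": 0}, {"x": 0, "y": 0, "z": 0, "ax": 0, "ay": 0, "az": 0}, {"x": 0, "y": 0, "z": 0, "ax": 0, "ay": 0, "az": 0}]}}

```text
time_s: 76.55
tool_pos: [0.4219, 0.0553, 0.0247]
tool_rot: [-180.0, -0.0, 84.6]
force: [-3.4, -0.7, 2.1]
grip_width: 0.0547
grasp_force: 50.0
```

```bash
python3 - <<'E'
from h import *
st()
E
```

```text
t 76.55 pos [0.4219 0.0553 0.0247] rot [-1.800e+02 -2.000e-02  8.457e+01] q [-41.  -1.  30. 125.   0.  55. -17.] F [-3.4 -0.7  2.1] w 0.0547 g 50.0
```

Call:
{"api": "jog_arm", "payload": {"motion": [{"x": 0, "y": 0, "z": 0, "ax": 0, "ay": 0, "az": 0}, {"x": 0, "y": 0, "z": 0, "ax": 0, "ay": 0, "az": 0}, {"x": 0, "y": 0, "z": 0, "ax": 0, "ay": 0, "az": 0}, {"x": 0, "y": 0, "z": 0, "ax": 0, "ay": 0, "az": 0}, {"x": 0, "y": 0, "z": 0, "ax": 0, "ay": 0, "az": 0}], "claw": 0.8}}

```text
time_s: 77.05
tool_pos: [0.4221, 0.0554, 0.0244]
tool_rot: [180.0, -0.0, 84.6]
force: [-1.0, -0.2, 1.1]
grip_width: 0.0772
grasp_force: 0.0
```

Call:
{"api": "jog_arm", "payload": {"motion": [{"x": 0, "y": 0, "z": -1, "ax": 0, "ay": 0, "az": 0}, {"x": 0, "y": 0, "z": -3, "ax": 0, "ay": 0, "az": 0}, {"x": 0, "y": 0, "z": -4, "ax": 0, "ay": 0, "az": 0}, {"x": 0, "y": 0, "z": -4, "ax": 0, "ay": 0, "az": 0}, {"x": 0, "y": 0, "z": -3, "ax": 0, "ay": 0, "az": 0}]}}

```text
time_s: 77.55
tool_pos: [0.4227, 0.0553, 0.1777]
tool_rot: [179.8, -0.1, 84.5]
force: [0.6, -0.4, -0.0]
grip_width: 0.0783
grasp_force: 0.0
```

Call:
{"api": "jog_arm", "payload": {"motion": [{"x": -3.5, "y": 1.5, "z": 0, "ax": 0, "ay": 0, "az": 0}, {"x": -3.5, "y": 1.5, "z": 0, "ax": 0, "ay": 0, "az": 0}, {"x": -3.5, "y": 1.5, "z": 0, "ax": 0, "ay": 0, "az": 0}, {"x": -3.5, "y": 1.5, "z": 0, "ax": 0, "ay": 0, "az": 0}, {"x": -3.5, "y": 1.5, "z": 0, "ax": 0, "ay": 0, "az": 0}]}}

```text
time_s: 78.05
tool_pos: [0.4804, -0.1275, 0.1753]
tool_rot: [179.9, -0.1, 84.6]
force: [1.4, 0.1, -0.9]
grip_width: 0.0784
grasp_force: 0.0
```

```bash
python3 - <<'E'
from h import *
st()
a=env.read_camera('scene')[:,:,::-1];b=env.read_camera('side')[:,:,::-1];w=env.read_camera('wrist')[:,:,::-1]
a=cv2.resize(a[120:400,260:500],None,fx=1.5,fy=1.5);b=cv2.resize(b[180:400,200:440],None,fx=1.5,fy=1.5)
w=cv2.resize(w[:310],None,fx=.56,fy=.56)
o=np.zeros((600,740,3),np.uint8);o[:420,:360]=a;o[:330,370:730]=b;o[425:425+w.shape[0],:w.shape[1]]=w
cv2.imwrite('pics/final.png',o)
E
```

```text
t 78.05 pos [ 0.4804 -0.1275  0.1753] rot [ 1.7992e+02 -6.0000e-02  8.4570e+01] q [-33.  -1.  45. 107.   1.  74.   6.] F [ 1.4  0.1 -0.9] w 0.0784 g 0.0
```

View pics/final.png

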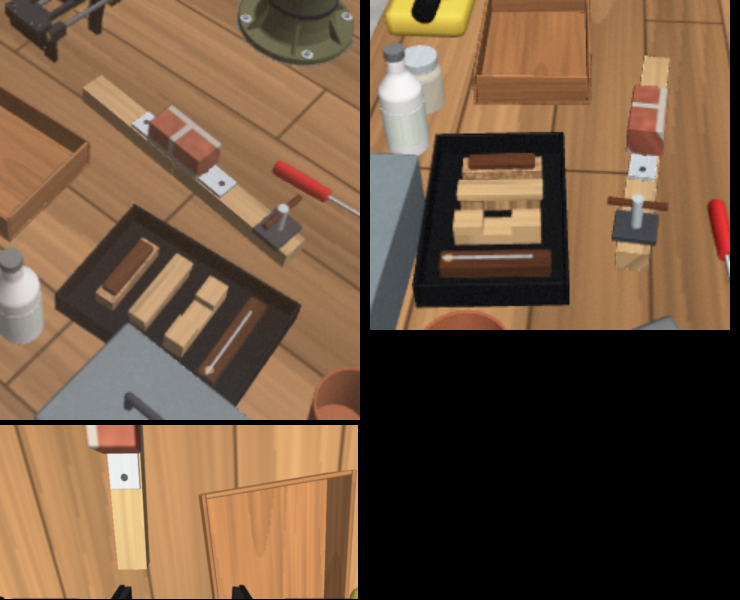

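Call:
{"api": "jog_arm", "payload": {"motion": [{"x": 0, "y": 0, "z": 0, "ax": 0, "ay": 0, "az": 0}, {"x": 0, "y": 0, "z": 0, "ax": 0, "ay": 0, "az": 0}, {"x": 0, "y": 0, "z": 0, "ax": 0, "ay": 0, "az": 0}, {"x": 0, "y": 0, "z": 0, "ax": 0, "ay": 0, "az": 0}, {"x": 0, "y": 0, "z": 0, "ax": 0, "ay": 0, "az": 0}]}}

```text
time_s: 78.7
tool_pos: [0.4799, -0.1255, 0.1743]
tool_rot: [180.0, -0.0, 84.6]
force: [-0.0, -0.3, 0.1]
grip_width: 0.0786
grasp_force: 0.0
```

```bash
python3 - <<'E'
from h import *
st();print(env.sign_off())
E
```

```text
t 78.7 pos [ 0.4799 -0.1255  0.1743] rot [ 1.800e+02 -3.000e-02  8.462e+01] q [-33.  -1.  44. 107.   1.  74.   6.] F [-0.  -0.3  0.1] w 0.0786 g 0.0
the job is handed in; nothing more can be done
None
```

The job is handed in at 78.7 s: joint re-closed after a knock (about 0.5 mm out of line), all four loose things in the tray, then the plate laid over the joint with the brick on it; while probing the bench for height early on, the fingertips pressed it with about 97 N at the wrist (limit 120 N).

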